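# Fit the burrs to the deburring spindles

### The arm

A 6-joint arm with a two-finger parallel gripper is mounted at the origin on the work surface. World frame = base frame: x ahead of the robot, y to its left, z up, the work surface at z = 0. Lengths are in m, angles in rad, forces in N, time in s.
With the tool pointing down it reaches from about 0.25 to 0.725 m from the base axis. Payload 4 kg.
Tool frame: the origin (TCP) lies between the finger pads; the fingertips stand 11 mm ahead of it and the grasp point (between the pads) lies 8 mm behind it (tcp_to_tips is the z of the fingertips in the tool frame, in m); z points along the fingers, y is the direction in which the jaws open and shut (so a half turn about z gives the same grasp; the last joint's range is limited). The gripper opens to 85 mm and grips with 20 to 120 N. Pads are 22 mm wide; open, the fingers measure 114 mm over their backs; the gripper's body (76 mm by 85 mm) begins 54 mm behind the grasp point. The pads swing forward as they close: fully open they stand 13 mm farther back than shut.
Start: joints at [-1.162, 0.241, 0.005, 1.335, 0, 1.571], TCP at [0.199, -0.459, 0.242] pointing down, gripper open.
Joint ranges: [-2.72, 2.72], [-1.05, 1.87], [-1.09, 1.28], [-1.99, 2.15], [-1.42, 1.44], [-3.14, 3.14]. Speed limits (rad/s): [2.79, 2.79, 3.14, 3.14, 3.14, 3.14].

### API

Orientations are given as a unit quaternion [x, y, z, w].
In Python, from workcell import * gives the robot as it stands.
- The arm moves only by the tool move_arm, never from a script. Its argument "moves" is a list that holds one entry, the list of rows, each a list of 7 numbers: the shift along the world's x, y, z in units of 500 mm (1.0 is 500 mm), then the turn, a rotation vector about the world's x, y, z in units of 30 degrees (1.0 is 30 degrees), then the closure, from -1 (fully open) to 1 (shut), so that 0 is half open. A call has 1 to 8 rows; each row shifts and turns the pose as measured when the row begins; what a row does not reach is not made up. A row lasts 1/12 s, in which the tool goes at most 41.7 mm and 7.16 degrees, less where a joint would pass 70% of its speed; a pose out of reach is approached as far as the arm can. A call with a number of a shift or a turn outside -1 to 1 is refused whole. A call with a gripper value outside its range is refused whole. The fingers move at their own pace and stop on an object; the grip force is fixed at half the most. Time passes only in rows, so rows that do not move let the fingers close. It gives the time, the measured TCP pose, the force and the opening at its end, in the units of the state.
- get_obs(): the state, without advancing time (a new reading comes with each control period).
- camera(name): name is "side" or "top"; returns a dict with "pixels" (384x512x3 uint8, red, green, blue), "range_z" (384x512 float32, m along the optical axis (not along the pixel's ray), 0 where there is no reading), "fx", "fy", "cx", "cy" (pixels), "extrinsics" (4x4, takes a point from camera to world coordinates). Camera axes: x right, y down, z forward; pixel columns grow to the right and rows downward; lengths in m; the calibration is good to about 2 mm. A picture is of the moment at which its call begins.
- job_done(): hands the job in, once; it reports no verdict.
The state is a dict: "clock": time; "joint_pos": joint angles; "joint_vel": joint speeds; "tau": joint torques, N m; "eef_pos": TCP position; "tool_rot": TCP orientation; "ft_force": force on the tool from outside, world axes, zero at the start; "ft_torque": the same for the moment, N m; "grip_width": finger opening in m.
Only numpy, scipy, OpenCV 4.12 (cv2) and the standard library are available. Lean on these libraries where they do the work, as an engineer would, in place of code of your own. Each camera call takes 0.05 s, during which the arm holds its last target.

### The job

Before fitting tools, lift the amber guard right back so that it stays open and turn the lock knob under it clockwise to its stop. Then set every burr from the grey pots, shank down and fully home, in a collet chuck of its own (any chuck) and turn that chuck's lever nut clockwise until it is fully tight on the shank. Leave the guard shut over the locked knob and the other things on the bench where they are.

Things in the scene. Friction and masses are not known exactly. Their poses are not given: they have to be found in the camera images.
- burr1_head (a point): Centre of a deburring burr's head, 91.5 mm above its foot; z runs up its axis. Steel shank 12 mm diameter, 64 mm long, tapered foot; dark fluted head 26 mm diameter, 51 mm long (grip it here); 160 g. It stands head up in a loose grey pot (74 mm diameter, 70 mm high), its head resting on the rim, its shank 1 mm loose in the well. Two or three burrs are present, all alike; a pot may be empty; any burr fits any chuck.
- burr2_head (a point): Centre of a deburring burr's head, 91.5 mm above its foot; z runs up its axis. Steel shank 12 mm diameter, 64 mm long, tapered foot; dark fluted head 26 mm diameter, 51 mm long (grip it here); 160 g. It stands head up in a loose grey pot (74 mm diameter, 70 mm high), its head resting on the rim, its shank 1 mm loose in the well. Two or three burrs are present, all alike; a pot may be empty; any burr fits any chuck.
- burr3_head (a point): Centre of a deburring burr's head, 91.5 mm above its foot; z runs up its axis. Steel shank 12 mm diameter, 64 mm long, tapered foot; dark fluted head 26 mm diameter, 51 mm long (grip it here); 160 g. It stands head up in a loose grey pot (74 mm diameter, 70 mm high), its head resting on the rim, its shank 1 mm loose in the well. Two or three burrs are present, all alike; a pot may be empty; any burr fits any chuck.
- chuck1_home (a point): On the vertical axis of the left (+y) of three collet chucks, 115 mm apart along y of the grey block (axes are the block's): where a burr's head centre lies when its shank is fully home, 111.5 mm above the bench. Bore floor 20 mm and nut top 75 mm above the bench. Entry between the slack brass jaws is over 15 mm wide, the bore below 14 mm.
- nut1 (a joint): Lever nut of the left (+y) chuck, rad: 0 slack, 1.0 (end stop) fully tight; grows clockwise seen from above. It draws the jaws in, which meet the shank at about 0.8; with the jaws closed no shank goes in. Stays where left; friction 0.15 N m, more once the jaws bite. It starts slack (0 to 0.2).
- nut1_post (a point): On the upright red post (16 mm diameter, top 23 mm above this point) of the left (+y) nut's lever: 60 mm from the chuck's axis, 112 mm above the bench. At joint 0 the lever points to the block's -x, turned 0.5 rad towards -y; at 1.0 it has swept to 0.5 rad towards +y. A post can turn within a grip.
- chuck2_home (a point): On the vertical axis of the middle of three collet chucks, 115 mm apart along y of the grey block (axes are the block's): where a burr's head centre lies when its shank is fully home, 111.5 mm above the bench. Bore floor 20 mm and nut top 75 mm above the bench. Entry between the slack brass jaws is over 15 mm wide, the bore below 14 mm.
- nut2 (a joint): Lever nut of the middle chuck, rad: 0 slack, 1.0 (end stop) fully tight; grows clockwise seen from above. It draws the jaws in, which meet the shank at about 0.8; with the jaws closed no shank goes in. Stays where left; friction 0.15 N m, more once the jaws bite. It starts slack (0 to 0.2).
- nut2_post (a point): On the upright red post (16 mm diameter, top 23 mm above this point) of the middle nut's lever: 60 mm from the chuck's axis, 112 mm above the bench. At joint 0 the lever points to the block's -x, turned 0.5 rad towards -y; at 1.0 it has swept to 0.5 rad towards +y. A post can turn within a grip.
- chuck3_home (a point): On the vertical axis of the right (-y) of three collet chucks, 115 mm apart along y of the grey block (axes are the block's): where a burr's head centre lies when its shank is fully home, 111.5 mm above the bench. Bore floor 20 mm and nut top 75 mm above the bench. Entry between the slack brass jaws is over 15 mm wide, the bore below 14 mm.
- nut3 (a joint): Lever nut of the right (-y) chuck, rad: 0 slack, 1.0 (end stop) fully tight; grows clockwise seen from above. It draws the jaws in, which meet the shank at about 0.8; with the jaws closed no shank goes in. Stays where left; friction 0.15 N m, more once the jaws bite. It starts slack (0 to 0.2).
- nut3_post (a point): On the upright red post (16 mm diameter, top 23 mm above this point) of the right (-y) nut's lever: 60 mm from the chuck's axis, 112 mm above the bench. At joint 0 the lever points to the block's -x, turned 0.5 rad towards -y; at 1.0 it has swept to 0.5 rad towards +y. A post can turn within a grip.
- guard (a joint): Clear amber hinged guard (hood 90 x 92 x 52 mm, 120 g) over the lock knob on the blue control box, rad: 0 shut, grows as it swings up and back to the stop at 2.4. Let go below about 1.5 it falls shut; beyond about 1.7 it falls open and stays.
- guard_grip (a point): Centre of the guard's black grip, a round bar 20 mm diameter, 28 mm long, parallel to the hinge (its y axis); pinched by its two ends it can turn within a grip. Shut, it lies 122 mm towards -x of the hinge axis and 30 mm above it, 31 mm above the box's top, 22 mm clear of the hood.
- guard_hinge (a point): Middle of the guard's hinge axis, at the back of the control box, 61 mm above the bench. y runs along the hinge; -x points to the shut guard's grip. These are also the control box's axes.
- lock (a joint): Black spindle-lock knob under the guard, rad: 0 free, 1.3 (stop) locked; grows clockwise seen from above, stays where left (friction 0.04 N m). Starts between 0 and 0.15.
- lock_grip (a point): On the knob's vertical axis, 7 mm below the top of its bar, about 97 mm above the bench. The bar is 42 mm long, 14 mm wide, 32 mm high and lies along this point's x (the control box's x at joint 0).
- wrench: Bystander, to be left alone: combination wrench 195 mm. Origin: centre of its underside.
- screwdriver: Bystander, to be left alone: screwdriver 200 mm, green handle. Origin: centre of its underside.
- spool: Bystander, to be left alone: steel spool 100 mm diameter, 40 mm high. Origin: centre of its underside.
- carton: Bystander, to be left alone: cardboard carton 80 x 60 x 45 mm. Origin: centre of its underside.
- tin: Bystander, to be left alone: orange tin 70 mm diameter, 90 mm high. Origin: centre of its underside.
There are look-alikes about, which are no part of the job. What is shaped like the part that bears burr1_head but purple is not meant.

How it is judged:
On the way, in this order (a step that is already met when the one before it is completed fails the run):
1. the guard is open, past upright (value of joint guard above 1.7 rad), for 0.2 s.
2. with the guard open, the lock knob is turned to its stop (value of joint lock above 1.1 rad and value of joint guard above 1.5 rad), for 0.2 s.
3. with the spindles locked, every burr stands fully home in a chuck whose nut is tight (((distance between burr1_head and chuck1_home below 0.006 m and angle between burr1_head's own z axis and vertical below 0.08 rad and value of joint nut1 above 0.85 rad) or (distance between burr1_head and chuck2_home below 0.006 m and angle between burr1_head's own z axis and vertical below 0.08 rad and value of joint nut2 above 0.85 rad) or (distance between burr1_head and chuck3_home below 0.006 m and angle between burr1_head's own z axis and vertical below 0.08 rad and value of joint nut3 above 0.85 rad)) and ((distance between burr2_head and chuck1_home below 0.006 m and angle between burr2_head's own z axis and vertical below 0.08 rad and value of joint nut1 above 0.85 rad) or (distance between burr2_head and chuck2_home below 0.006 m and angle between burr2_head's own z axis and vertical below 0.08 rad and value of joint nut2 above 0.85 rad) or (distance between burr2_head and chuck3_home below 0.006 m and angle between burr2_head's own z axis and vertical below 0.08 rad and value of joint nut3 above 0.85 rad)) and ((distance between burr3_head and chuck1_home below 0.006 m and angle between burr3_head's own z axis and vertical below 0.08 rad and value of joint nut1 above 0.85 rad) or (distance between burr3_head and chuck2_home below 0.006 m and angle between burr3_head's own z axis and vertical below 0.08 rad and value of joint nut2 above 0.85 rad) or (distance between burr3_head and chuck3_home below 0.006 m and angle between burr3_head's own z axis and vertical below 0.08 rad and value of joint nut3 above 0.85 rad)) and value of joint lock above 1.1 rad), for 0.2 s.
At the end, for the whole second after the job is handed in: Every burr present stands in a chuck with its head centre within 6 mm of the home point, upright within 0.08 rad, at rest, and that chuck's nut reads above 0.85; the lock knob reads above 1.1; the guard is shut (below 0.12 rad) (all of step 3 and value of joint guard below 0.12 rad and linear speed of each of burr1, burr2, burr3 below 0.02 m/s); the robot touches nothing.
It fails at once if a bystander is shoved more than 6 cm (distance of any of wrench, screwdriver, spool, carton, tin from where it was at the start of the episode above 0.06 m).
Of burr1, burr2, burr3 only 2 to 3 are there at a start; the rules pass over those that are not, and their reading is None.
At some moment in a run one of pot1, pot2, pot3 may be knocked a few centimetres aside while the robot is not near it.
It also fails if it takes over 208 s, if anything falls off the work surface, if the arm or the gripper's body presses on something with over 40 N, if the wrist force passes 120 N, or if a joint passes its speed limit or range.

## Working session

There is one attempt and no reset: what is moved stays moved. The work goes in short steps, Python scripts to look and compute and a tool call to move; the robot and the scene stay as the last step left them, time stands still between calls to the robot, and variables do not carry over. Pictures are saved under pics/ and viewed, and the job is handed in when it is done.

Besides the shell and the picture viewer there is one more tool, called after ">>>" as name(argument=value, ...), one argument or row to a line, values as JSON. move_arm: Moves the arm, as the interface text tells. Shifts and turns lie within -1 to 1; 1 stands for 500 mm of shift or 30 degrees of turn. Its arguments: {"type":"object","properties":{"moves":{"type":"array","items":{"type":"array","items":{"type":"array","items":{"type":"number"}}}}},"required":["moves"]}

```bash
ls -la; mkdir -p pics; python3 - <<'E'
from workcell import *
import cv2,numpy as np
print(get_obs())
for n in ("side","top"):
    c=camera(n); np.savez(f"{n}0.npz",**{k:np.array(v) for k,v in c.items()})
    cv2.imwrite(f"pics/{n}0.png",cv2.resize(c["pixels"][:,:,::-1],(800,600),interpolation=cv2.INTER_CUBIC))
    print(n,c["fx"],c["fy"],c["cx"],c["cy"],c["extrinsics"], (c["range_z"]>0).mean())
E
```

```text
total 12
drwxr-xr-x  3 agent agent 4096 Dec  7 15:57 .
drwxr-xr-x 23 root  root  4096 Dec  7 15:57 ..
drwxr-xr-x  2 agent agent 4096 Dec  7 15:57 pics
{'clock': 0.0, 'joint_pos': array([-1.16200655e+00,  2.41422738e-01,  3.74707289e-03,  1.33524027e+00,
       -1.43042846e-05,  1.57077781e+00]), 'joint_vel': array([ 5.95922559e-04, -5.11641812e-04,  7.95398917e-04, -3.37857486e-05,
       -9.74269363e-04,  2.19386263e-03]), 'tau': array([ 8.00171565e-04, -3.72319829e+01,  2.52406150e+01,  1.70498178e-02,
        7.16366230e-05,  1.03191644e-05]), 'eef_pos': array([ 0.19850151, -0.4582392 ,  0.24141681]), 'tool_rot': array([ 9.79181556e-01,  2.02983639e-01, -2.22107211e-04, -1.03629427e-03]), 'ft_force': array([-0.29514145, -0.12823003, -0.06305802]), 'ft_torque': array([-0.03248807,  0.05296247, -0.06250832]), 'grip_width': 0.08537999487729561}
side 479.8378148357818 479.8378148357818 256.9456492104729 194.28811687130118 [[-0.73579803 -0.38933194  0.55409557 -0.07370009]
 [-0.67703178  0.44120731 -0.58903656  0.67021543]
 [-0.01514027 -0.80855226 -0.58822957  0.79021179]
 [ 0.          0.          0.          1.        ]] 0.9958953857421875
top 479.3157234319062 479.3157234319062 254.96920797716282 190.05682828512505 [[-0.02254275 -0.99668175  0.07821326  0.48750885]
 [-0.9996941   0.0216763  -0.01190953 -0.02472359]
 [ 0.01017464 -0.07845781 -0.99686551  1.26601579]
 [ 0.          0.          0.          1.        ]] 0.995880126953125
```

View pics/top0.png

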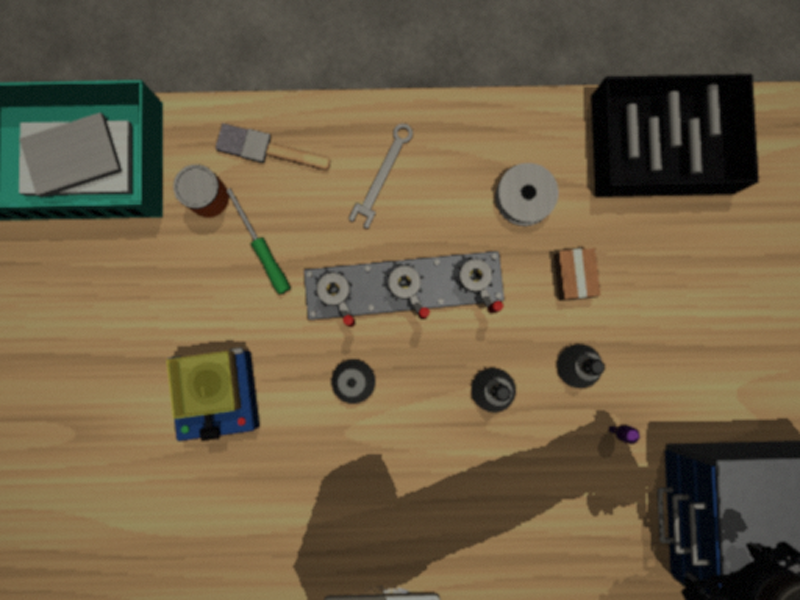

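View pics/side0.png

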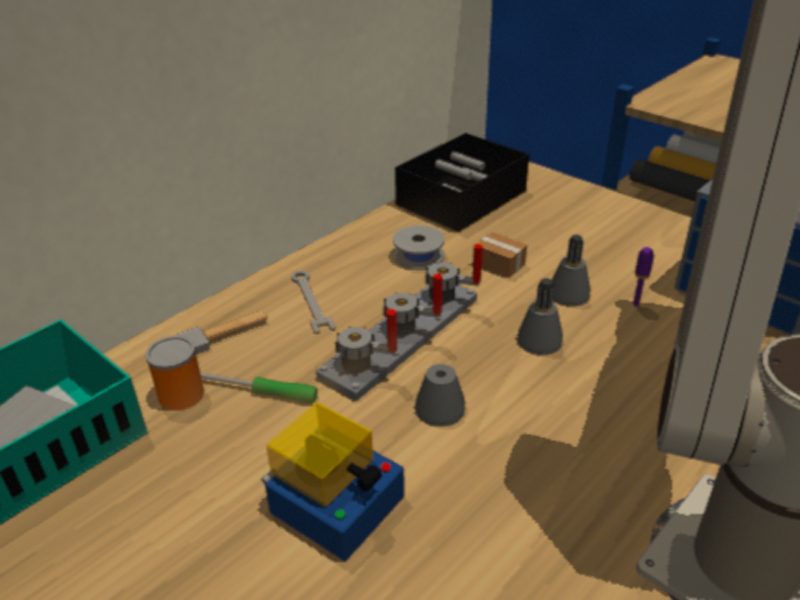

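```bash
cat > h.py <<'E'
import numpy as np,cv2
def load(n): 
    d=np.load(n); return {k:d[k] for k in d.files}
def cloud(c):
    z=c["range_z"]; v,u=np.mgrid[:z.shape[0],:z.shape[1]]
    P=np.stack([(u-c["cx"])/c["fx"]*z,(v-c["cy"])/c["fy"]*z,z],-1)
    E=c["extrinsics"]; W=P@E[:3,:3].T+E[:3,3]; W[z<=0]=np.nan
    return W
def ray(c,uv,z):
    uv=np.asarray(uv,float).reshape(-1,2)
    d=np.stack([(uv[:,0]-c["cx"])/c["fx"],(uv[:,1]-c["cy"])/c["fy"],np.ones(len(uv))],-1)
    E=c["extrinsics"]; d=d@E[:3,:3].T; o=E[:3,3]
    return o+d*((z-o[2])/d[:,2])[:,None]
def hsv(c): return cv2.cvtColor(c["pixels"],cv2.COLOR_RGB2HSV)
def comps(m,amin=8):
    n,l,s,ce=cv2.connectedComponentsWithStats(m.astype(np.uint8))
    return [(l==i,s[i],ce[i]) for i in range(1,n) if s[i,4]>=amin]
E
python3 - <<'E'
from h import *
for n in("top","side"):
    c=load(n+"0.npz"); W=cloud(c); H=hsv(c).astype(int)
    h,s,v=H[...,0],H[...,1],H[...,2]
    M={"red":((h<6)|(h>174))&(s>170)&(v>80),"purple":(h>130)&(h<165)&(s>80)&(v>40),"amber":(h>22)&(h<32)&(s>190)&(v>60),"blue":(h>105)&(h<125)&(s>140)&(v>40)}
    for k,m in M.items():
        for mm,st,ce in comps(m,10):
            p=W[mm]; p=p[~np.isnan(p[:,0])]
            if len(p)<5 : continue
            q=np.percentile(p,[3,50,97],axis=0)
            print(n,k,st[:5],"ctr",ce.round(1),"xyz 3/50/97",q.round(3).tolist())
# tall stuff clusters from both
for n in("top","side"):
    c=load(n+"0.npz");W=cloud(c)
    m=(W[...,2]>0.055)&(W[...,2]<0.15)&(W[...,0]>0.2)&(W[...,0]<0.7)&(abs(W[...,1])<0.4)
    for mm,st,ce in comps(m,10):
        p=W[mm];q=np.percentile(p,[2,50,98],axis=0)
        print(n,"tall",st[:5],ce.round(1),q.round(3).tolist())
E
```

```text
top red [316 193   6   6  28] ctr [318.2 195.4] xyz 3/50/97 [[0.554, -0.198, 0.109], [0.561, -0.188, 0.135], [0.568, -0.182, 0.139]]
top red [268 197   7   7  30] ctr [270.9 199.7] xyz 3/50/97 [[0.547, -0.082, 0.112], [0.552, -0.076, 0.135], [0.559, -0.07, 0.137]]
top red [220 202   7   6  33] ctr [222.6 204.5] xyz 3/50/97 [[0.538, 0.033, 0.064], [0.545, 0.04, 0.134], [0.553, 0.045, 0.138]]
top red [153 268   4   4  13] ctr [154.4 269.4] xyz 3/50/97 [[0.386, 0.211, 0.058], [0.391, 0.215, 0.063], [0.394, 0.218, 0.067]]
top purple [401 274   8   9  56] ctr [404.4 278.3] xyz 3/50/97 [[0.351, -0.399, 0.107], [0.36, -0.391, 0.114], [0.367, -0.381, 0.118]]
top blue [137 226  26  52 500] ctr [152.3 257.7] xyz 3/50/97 [[0.376, 0.201, 0.052], [0.403, 0.216, 0.059], [0.49, 0.254, 0.064]]
top blue [113 267  18  14 167] ctr [121.8 273.1] xyz 3/50/97 [[0.366, 0.273, 0.055], [0.385, 0.294, 0.06], [0.397, 0.317, 0.095]]
top blue [455 298   4  33  84] ctr [456.7 313.8] xyz 3/50/97 [[0.255, -0.48, 0.189], [0.286, -0.477, 0.193], [0.32, -0.474, 0.197]]
top blue [458 346   3  22  49] ctr [459.1 356. ] 
[... 3184 characters left out ...]
56 150  20  29 353] [366.3 165.9] [[0.439, -0.348, 0.056], [0.457, -0.328, 0.074], [0.481, -0.313, 0.124]]
side tall [ 214  156   95   74 1671] [260.5 197.5] [[0.535, -0.186, 0.057], [0.58, -0.047, 0.076], [0.63, 0.093, 0.136]]
side tall [406 158  13  23 207] [411.6 168.6] [[0.344, -0.396, 0.059], [0.353, -0.381, 0.094], [0.367, -0.374, 0.117]]
side tall [336 178  21  31 420] [347.3 194.9] [[0.402, -0.204, 0.056], [0.42, -0.182, 0.074], [0.445, -0.167, 0.123]]
side tall [270 233  23  20 356] [281.2 242.7] [[0.421, 0.021, 0.056], [0.441, 0.047, 0.069], [0.465, 0.065, 0.074]]
side tall [ 167  257   91   86 4495] [209.4 299.1] [[0.364, 0.211, 0.057], [0.416, 0.283, 0.097], [0.49, 0.329, 0.118]]
```

```bash
python3 - <<'E'
from h import *
T=load("top0.npz");S=load("side0.npz");WT=cloud(T);WS=cloud(S)
def mec(p):
    (x,y),r=cv2.minEnclosingCircle(p[:,:2].astype(np.float32)); return np.round([x,y,r],4)
# nuts: top plane
for n,W in(("top",WT),("side",WS)):
  for cx,cy in((.598,-.16),(.592,-.047),(.586,.067)):
    d=np.hypot(W[...,0]-cx-.005,W[...,1]-cy)
    m=(abs(W[...,2]-.075)<.004)&(d<.035); p=W[m]
    print(n,"nut",mec(p),p.mean(0).round(4),len(p))
  for cx,cy in((.561,-.188),(.552,-.076),(.545,.04)):
    d=np.hypot(W[...,0]-cx,W[...,1]-cy)
    p=W[(W[...,2]>.131)&(d<.03)]; print(n,"post",mec(p),p.mean(0).round(4),len(p))
  for cx,cy in((.463,-.33),(.43,-.187),(.36,-.385),(.447,.04)):
    d=np.hypot(W[...,0]-cx,W[...,1]-cy)
    for lo,hi in((.066,.074),(.09,.117),(.117,.13)):
      p=W[(W[...,2]>lo)&(W[...,2]<hi)&(d<.05)]
      if len(p)>3: print(n,"pot",lo,mec(p),p.mean(0).round(4),len(p))
# box & guard
H=hsv(T).astype(int)
for n,W,C in(("top",WT,T),("side",WS,S)):
    H=hsv(C).astype(int)
    reg=(W[...,0]>.3)&(W[...,0]<.53)&(W[...,1]>.18)&(W[...,1]<.36)
    for nm,lo,hi in(("hoodtop",.108,.125),("boxtop",.054,.067)):
        p=W[reg&(W[...,2]>lo)&(W[...,2]<hi)]
        r=cv2.minAreaRect(p[:,:2].astype(np.float32)); print(n,nm,r,np.median(p[:,2]),len(p), cv2.boxPoints(r).round(3).tolist())
    g=reg&(H[...,2]<45)&(W[...,2]>.075)&(W[...,0]<.41)
    p=W[g]; print(n,"grip",len(p),np.percentile(p,[2,50,98],axis=0).round(4).tolist())
E
```

```text
top nut [ 0.604  -0.1603  0.034 ] [ 0.612  -0.1617  0.0746] 259
top nut [ 0.5992 -0.0474  0.032 ] [ 0.6045 -0.0473  0.0746] 275
top nut [0.5944 0.0674 0.0308] [0.5963 0.0678 0.0746] 273
top post [ 0.5589 -0.1873  0.008 ] [ 0.5592 -0.1869  0.1346] 35
top post [ 0.552  -0.0757  0.0076] [ 0.5522 -0.0752  0.1347] 32
top post [0.5426 0.0404 0.0076] [0.5427 0.0403 0.1342] 35
top pot 0.066 [ 0.4635 -0.3368  0.0236] [ 0.4636 -0.3315  0.0696] 134
top pot 0.09 [ 0.4632 -0.3383  0.0136] [ 0.4634 -0.3333  0.1083] 53
top pot 0.117 [ 0.4645 -0.3361  0.0123] [ 0.4635 -0.337   0.1204] 62
top pot 0.066 [ 0.4272 -0.1919  0.0234] [ 0.4289 -0.1885  0.0699] 145
top pot 0.09 [ 0.4268 -0.1921  0.0137] [ 0.4281 -0.1888  0.1101] 46
top pot 0.117 [ 0.4275 -0.1922  0.011 ] [ 0.4271 -0.1921  0.1207] 60
top pot 0.066 [ 0.3578 -0.3869  0.013 ] [ 0.3623 -0.3813  0.0694] 13
top pot 0.09 [ 0.358  -0.3888  0.0137] [ 0.3587 -0.3858  0.1085] 112
top pot 0.117 [ 0.3568 -0.39    0.0065] [ 0.3572 -0.3871  0.1182] 6
top pot 0.066 [0.4474 0.0407 0.0239] [0.447  0.0404 0.0697] 212
side nut [ 0.605  -0.1591  0.0327] [ 0.6112 
[... 1752 characters left out ...]
e hoodtop ((0.4484788775444031, 0.26905912160873413), (0.09440085291862488, 0.09677961468696594), 5.815136909484863) 0.11557394629210482 1889 [[0.3970000147819519, 0.31200000643730164], [0.4059999883174896, 0.2160000056028366], [0.5, 0.22599999606609344], [0.4909999966621399, 0.32199999690055847]]
side boxtop ((0.430726021528244, 0.2670379877090454), (0.13536445796489716, 0.12666408717632294), 5.769818305969238) 0.06093853960211992 1480 [[0.3569999933242798, 0.3230000138282776], [0.3700000047683716, 0.19699999690055847], [0.5040000081062317, 0.210999995470047], [0.492000013589859, 0.3370000123977661]]
side grip 216 [[0.3628, 0.2483, 0.0875], [0.372, 0.2638, 0.0973], [0.4002, 0.2741, 0.1034]]
```

```bash
python3 - <<'E'
from h import *
T=load("top0.npz");S=load("side0.npz")
a=cv2.resize(T["pixels"][215:290,95:175,::-1],None,fx=7,fy=7,interpolation=cv2.INTER_CUBIC)
cv2.imwrite("pics/boxt.png",a)
a=cv2.resize(S["pixels"][250:360,160:265,::-1],None,fx=5,fy=5,interpolation=cv2.INTER_CUBIC)
cv2.imwrite("pics/boxs.png",a)
E
```

```text
(no output)
```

View pics/boxt.png

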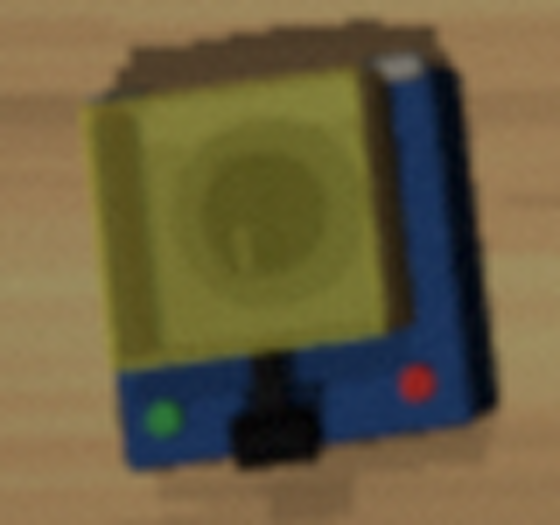

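View pics/boxs.png

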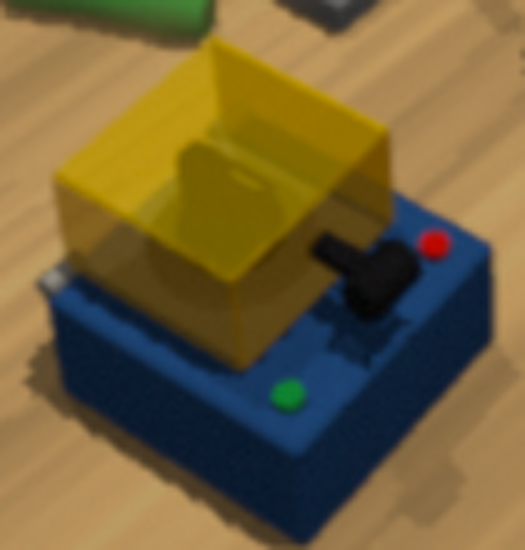

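```bash
python3 - <<'E'
from h import *
T=load("top0.npz");S=load("side0.npz")
a=cv2.resize(T["pixels"][155:215,190:330,::-1],None,fx=5.5,fy=5.5,interpolation=cv2.INTER_CUBIC)
cv2.imwrite("pics/blt.png",a)
a=cv2.resize(S["pixels"][150:260,200:310,::-1],None,fx=5.4,fy=5.4,interpolation=cv2.INTER_CUBIC)
cv2.imwrite("pics/bls.png",a)
# block outline
for n,C in(("top",T),("side",S)):
    W=cloud(C); H=hsv(C).astype(int)
    m=(H[...,1]<60)&(W[...,2]>.004)&(W[...,2]<.03)&(W[...,0]>.5)&(W[...,0]<.68)&(W[...,1]>-.25)&(W[...,1]<.13)
    for mm,st,ce in comps(m,100):
        p=W[mm]; r=cv2.minAreaRect(p[:,:2].astype(np.float32)); print(n,r,np.median(p[:,2]),len(p),cv2.boxPoints(r).round(4).tolist())
    # nut: annulus fit excluding lever side, robust algebraic on outline of z>.06 pts
    for cx,cy in((.612,-.16),(.604,-.047),(.596,.067)):
        d=np.hypot(W[...,0]-cx,W[...,1]-cy)
        m=(abs(W[...,2]-.075)<.003)&(d<.033)
        p=W[m]; p=p[p[:,0]>cx-.012]
        h=cv2.convexHull(p[:,:2].astype(np.float32))[:,0]; h=h[h[:,0]>cx-.010]
        A=np.c_[2*h,np.ones(len(h))]; s=np.linalg.lstsq(A,(h**2).sum(1),rcond=None)[0]
        print(n,"nutfit",s[:2].round(4),np.sqrt(s[2]+s[0]**2+s[1]**2).round(4))
E
```

```text
top ((0.6066946387290955, -0.04830199480056763), (0.086196169257164, 0.3280998766422272), 4.1724467277526855) 0.019864121761293596 2707 [[0.551800012588501, 0.11219999939203262], [0.5756000280380249, -0.2151000052690506], [0.6615999937057495, -0.20880000293254852], [0.6377000212669373, 0.11840000003576279]]
top nutfit [ 0.6134 -0.1614] 0.0301
top nutfit [ 0.6066 -0.0465] 0.029
top nutfit [0.601  0.0666] 0.0271
side ((0.6023715734481812, -0.045842066407203674), (0.08582183718681335, 0.33007436990737915), 4.228212356567383) 0.021052580851920855 1428 [[0.5473999977111816, 0.11559999734163284], [0.5716999769210815, -0.21359999477863312], [0.6572999954223633, -0.20730000734329224], [0.6330000162124634, 0.12189999967813492]]
side ((0.6304293274879456, -0.01666116714477539), (0.026098482310771942, 0.06631162762641907), 43.599586486816406) 0.02153215845520773 116 [[0.5981000065803528, -0.0015999999595806003], [0.6438000202178955, -0.04969999939203262], [0.6626999974250793, -0.031700000166893005], [0.6169999837875366, 0.016300000250339508]]
side nutfit [ 0.6189 -0.1621] 0.0254
side nutfit [ 0.6107 -0.0465] 0.0258
side nutfit [0.5952 0.0678] 0.0306
```

View pics/blt.png

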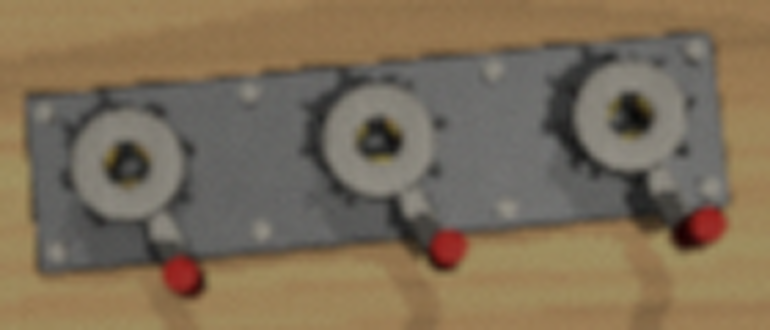

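View pics/bls.png

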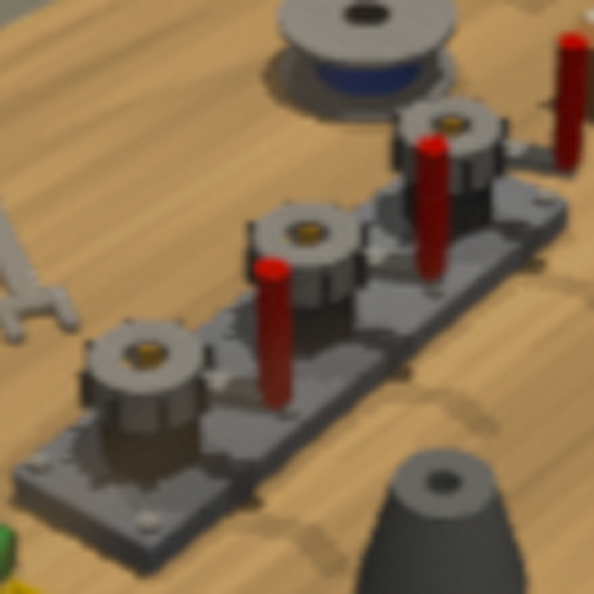

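```bash
python3 - <<'E'
from h import *
T=load("top0.npz");S=load("side0.npz")
def up(C,x0,y0,x1,y1,f=6): return cv2.resize(C["pixels"][y0:y1,x0:x1],None,fx=f,fy=f,interpolation=cv2.INTER_CUBIC)
res={}
# pixel resize mapping: src=(dst+.5)/f-.5
t=(np.array([[127,163],[379,139],[630,116]])+.5)/5.5-.5+[190,155]
s=(np.array([[149,352],[308,231],[452,122]])+.5)/5.4-.5+[200,150]
print("T",ray(T,t,.075).round(4).tolist()); print("S",ray(S,s,.0745).round(4).tolist())
# blob-based: nut top bright ring mask top
H=hsv(T).astype(int)
for (u,v) in t:
    b=T["pixels"][int(v)-14:int(v)+15,int(u)-14:int(u)+15].astype(np.uint8)
    g=cv2.resize(cv2.cvtColor(b,cv2.COLOR_RGB2GRAY),None,fx=6,fy=6,interpolation=cv2.INTER_CUBIC)
    th,m=cv2.threshold(g,0,255,cv2.THRESH_OTSU)
    cn=max(cv2.findContours(m,cv2.RETR_EXTERNAL,cv2.CHAIN_APPROX_NONE)[0],key=cv2.contourArea)
    m2=np.zeros_like(m); cv2.drawContours(m2,[cn],-1,255,-1); m2=cv2.morphologyEx(m2,cv2.MORPH_OPEN,cv2.getStructuringElement(cv2.MORPH_ELLIPSE,(39,39)))
    cn=max(cv2.findContours(m2,cv2.RETR_EXTERNAL,cv2.CHAIN_APPROX_NONE)[0],key=cv2.contourArea)
    (x,y),(a,bb),_=cv2.fitEllipse(cn); q=(np.array([x,y])+.5)/6-.5+[int(u)-14,int(v)-14]
    print(q.round(2),a/6,bb/6,ray(T,q,.075).round(4))
# posts tops
for n,C in(("T",T),("S",S)):
    H=hsv(C).astype(int)
    if n=="T":
        print(n,ray(C,[[318.2,195.4],[270.9,199.7],[222.6,204.5]],.135).round(4).tolist())
# grip
g=(np.array([[275,437]])+.5)/7-.5+[95,215]; print("gripT",ray(T,g,.101)); 
g=(np.array([[383,277]])+.5)/5-.5+[160,250]; print("gripS",ray(S,g,.093))
# burr head tops
E
```

```text
T [[0.5978, 0.0661, 0.075], [0.6063, -0.0483, 0.075], [0.6143, -0.1627, 0.075]]
S [[0.5975, 0.0623, 0.0745], [0.6067, -0.0521, 0.0745], [0.6158, -0.1684, 0.0745]]
[212.75 184.46] 19.387107849121094 19.64073944091797 [[0.5972 0.0659 0.075 ]]
[262.72 180.02] 26.32862599690755 27.57927703857422 [[ 0.6057 -0.0589  0.075 ]]
[308.17 174.46] 26.087010701497395 30.673604329427082 [[ 0.6172 -0.1729  0.075 ]]
T [[0.5603, -0.1877, 0.135], [0.5526, -0.0754, 0.135], [0.5437, 0.0389, 0.135]]
gripT [[0.37616512 0.25642229 0.101     ]]
gripS [[0.37308688 0.25775305 0.093     ]]
```

>>> move_arm(
  moves=[
    [[0.02, 0.08, 0, 0, 0, -0.1, -1], [0.02, 0.08, 0, 0, 0, -0.1, -1], [0.02, 0.08, 0, 0, 0, -0.1, -1], [0.02, 0.08, 0, 0, 0, -0.1, -1], [0.02, 0.08, 0, 0, 0, -0.1, -1], [0.02, 0.08, 0, 0, 0, -0.07, -1], [0.02, 0.08, 0, 0, 0, 0, -1], [0.02, 0.08, 0, 0, 0, 0, -1]],
  ],
)

```text
clock: 0.77
eef_pos: [0.2743, -0.1374, 0.2354]
tool_rot: [0.999, 0.039, -0.002, -0.004]
ft_force: [1.0, -0.2, -0.3]
grip_width: 0.0856
```

>>> move_arm(
  moves=[
    [[0.02, 0.08, 0, 0, 0, 0.06, -1], [0.02, 0.08, 0, 0, 0, 0, -1], [0.02, 0.08, 0, 0, 0, 0, -1], [0.02, 0.08, 0, 0, 0, 0, -1], [0.02, 0.08, 0, 0, 0, 0, -1], [0.02, 0.08, 0, 0, 0, 0, -1], [0.02, 0.08, 0, 0, 0, 0, -1], [0.02, 0.08, 0, 0, 0, 0, -1]],
  ],
)

```text
clock: 1.43
eef_pos: [0.3622, 0.1031, 0.2347]
tool_rot: [0.993, 0.108, -0.006, -0.039]
ft_force: [0.6, -0.0, 0.6]
grip_width: 0.0857
```

>>> move_arm(
  moves=[
    [[0.02, 0.08, 0, 0, 0, 0, -1], [0.02, 0.07, -0.03, 0, 0, 0, -1], [0, 0, -0.03, 0, 0, 0, -1]],
  ],
)

```text
clock: 1.68
eef_pos: [0.3968, 0.1436, 0.2058]
tool_rot: [0.989, 0.134, -0.006, -0.057]
ft_force: [0.4, 0.3, 0.7]
grip_width: 0.0852
```

```bash
cat > snap.py <<'E'
import sys
from workcell import *
from h import *
tag=sys.argv[1]
o=get_obs(); print("eef",o["eef_pos"].round(4),"rot",o["tool_rot"].round(4),"f",o["ft_force"].round(1),"w",round(o["grip_width"],4),"t",o["clock"],"q",o["joint_pos"].round(2))
crops=dict(top=None,side=None)
for a in sys.argv[2:]:
    n,b=a.split("="); crops[n]=[int(x) for x in b.split(",")]
for n in("top","side"):
    c=camera(n); np.savez(f"{n}_{tag}.npz",**{k:np.array(v) for k,v in c.items()})
    im=c["pixels"][:,:,::-1]
    b=crops[n]
    if b: im=im[b[1]:b[3],b[0]:b[2]]
    f=min(780/im.shape[1],590/im.shape[0]); f=int(f*10)/10
    if b: print(n,"crop",b,"scale",f)
    cv2.imwrite(f"pics/{n}_{tag}.png",cv2.resize(im,None,fx=f,fy=f,interpolation=cv2.INTER_CUBIC))
E
python3 snap.py g1 top=80,180,200,300 side=130,200,300,360
```

```text
eef [0.3968 0.1436 0.2058] rot [ 0.9893  0.1342 -0.0058 -0.0567] f [0.4 0.3 0.7] w 0.0852 t 1.6833 q [ 0.27  0.1  -0.26  1.2   0.11  3.14]
top crop [80, 180, 200, 300] scale 4.9
side crop [130, 200, 300, 360] scale 3.6
```

View pics/top_g1.png

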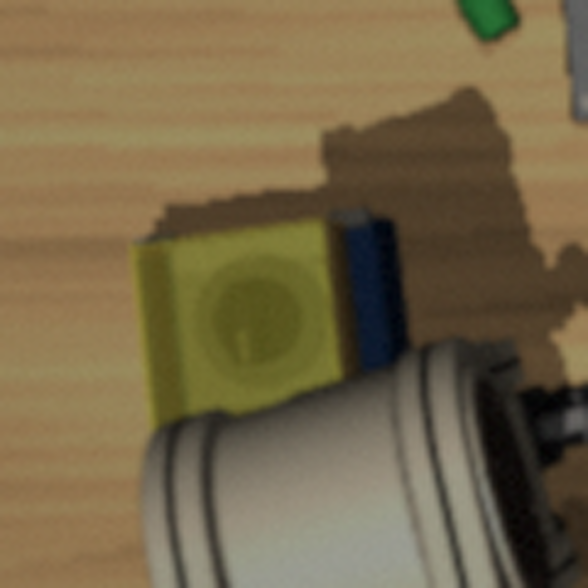

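View pics/side_g1.png

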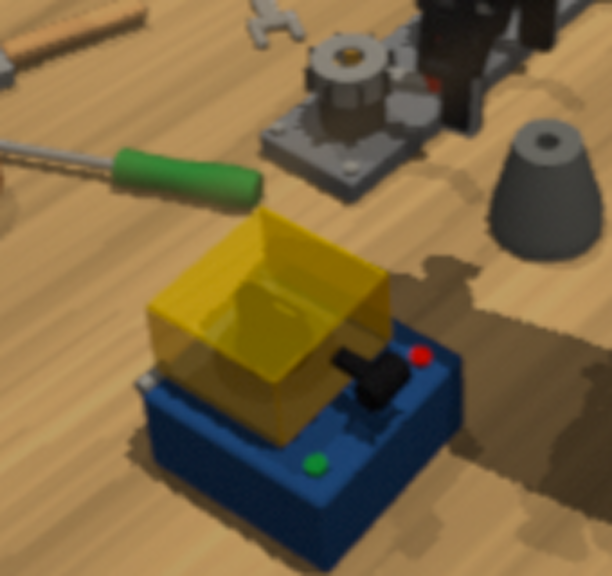

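```bash
cat > go.py <<'E'
# usage: go.py x y z tool_y_deg : prints remaining shift in units (of 500mm) and rotvec units (30deg)
import sys
from workcell import *
import numpy as np
from scipy.spatial.transform import Rotation as R
x,y,z,a=map(float,sys.argv[1:5]); o=get_obs()
a=np.deg2rad(a); ty=np.array([np.cos(a),np.sin(a),0]); tz=np.array([0,0,-1.]); tx=np.cross(ty,tz)
Rt=R.from_matrix(np.c_[tx,ty,tz]); Rc=R.from_quat(o["tool_rot"])
cy=Rc.as_matrix()
print("eef",o["eef_pos"].round(4),"tool_y",np.rad2deg(np.arctan2(cy[1,1],cy[0,1])).round(1),"tz",cy[:,2].round(3),"q",o["joint_pos"].round(2),"f",o["ft_force"].round(1),"w",round(o["grip_width"],4),"t",round(o["clock"],2))
d=np.array([x,y,z])-o["eef_pos"]; rv=(Rt*Rc.inv()).as_rotvec(degrees=True)
# split: tilt first
tilt=np.cross(cy[:,2],tz); 
print("shift units",(d/.5).round(4),"norm mm",(1e3*np.linalg.norm(d)).round(1),"rows>=",(np.linalg.norm(d)/.0417).round(1))
print("rot units",(rv/30).round(3),"deg",np.linalg.norm(rv).round(1),"| tilt-only units",(np.rad2deg(tilt)/30).round(3))
E
python3 go.py 0.3746 0.259 0.2 96.2
```

```text
eef [0.3925 0.1413 0.2038] tool_y -74.7 tz [-0.035  0.107 -0.994] q [ 0.27  0.1  -0.27  1.2   0.11  3.14] f [-0.6 -0.1 -0.1] w 0.0854 t 1.78
shift units [-0.0358  0.2355 -0.0076] norm mm 119.2 rows>= 2.9
rot units [ 0.075 -0.313  5.688] deg 170.9 | tilt-only units [-0.204 -0.066 -0.   ]
```

>>> move_arm(
  moves=[
    [[0, 0, 0.02, -0.1, -0.03, 0.2, -1], [0, 0, 0.02, -0.1, -0.03, 0.2, -1], [0, 0.02, 0, 0, 0, 0.23, -1], [0, 0.02, 0, 0, 0, 0.23, -1], [0, 0.02, 0, 0, 0, 0.23, -1], [0, 0.02, 0, 0, 0, 0.23, -1], [0, 0.02, 0, 0, 0, 0.23, -1], [0, 0.02, 0, 0, 0, 0.23, -1]],
  ],
)

```text
clock: 2.45
eef_pos: [0.3872, 0.197, 0.2278]
tool_rot: [0.817, 0.576, -0.009, 0.008]
ft_force: [-0.1, 0.6, -1.0]
grip_width: 0.0856
```

>>> move_arm(
  moves=[
    [[0, 0.02, 0, 0, 0, 0.23, -1], [0, 0.02, 0, 0, 0, 0.23, -1], [0, 0.02, 0, 0, 0, 0.23, -1], [0, 0.02, 0, 0, 0, 0.23, -1], [0, 0, 0, 0, 0, 0.23, -1], [0, 0, 0, 0, 0, 0.23, -1], [0, 0, 0, 0, 0, 0.23, -1], [0, 0, 0, 0, 0, 0.23, -1]],
  ],
)

```text
clock: 3.12
eef_pos: [0.3834, 0.2355, 0.2336]
tool_rot: [0.441, 0.898, -0.005, 0.012]
ft_force: [-0.7, 0.1, -0.6]
grip_width: 0.0855
```

```bash
python3 go.py 0.3746 0.259 0.15 96.2
```

```text
eef [0.3834 0.2355 0.2336] tool_y 37.7 tz [ 0.017 -0.019 -1.   ] q [ 0.57  0.14 -0.14  1.28 -0.02  1.48] f [-0.7  0.1 -0.6] w 0.0855 t 3.12
shift units [-0.0176  0.0469 -0.1672] norm mm 87.3 rows>= 2.1
rot units [0.016 0.048 1.95 ] deg 58.5 | tilt-only units [0.035 0.032 0.   ]
```

>>> move_arm(
  moves=[
    [[-0.002, 0.006, 0, 0, 0, 0.23, -1], [-0.002, 0.006, 0, 0, 0, 0.23, -1], [-0.002, 0.006, 0, 0, 0, 0.23, -1], [-0.002, 0.006, 0, 0, 0, 0.23, -1], [-0.002, 0.006, -0.02, 0, 0, 0.23, -1], [-0.002, 0.006, -0.02, 0, 0, 0.23, -1], [-0.002, 0.006, -0.02, 0, 0, 0.23, -1], [-0.002, 0.006, -0.02, 0, 0, 0.23, -1]],
  ],
)

```text
clock: 3.78
eef_pos: [0.3734, 0.255, 0.2009]
tool_rot: [-0.043, 0.999, 0.003, 0.015]
ft_force: [-0.2, -0.8, -0.2]
grip_width: 0.0852
```

```bash
python3 go.py 0.3746 0.259 0.15 96.2
```

```text
eef [0.3734 0.255  0.2009] tool_y 95.0 tz [ 0.029  0.007 -1.   ] q [ 0.61  0.15 -0.22  1.17 -0.01  0.52] f [-0.2 -0.8 -0.2] w 0.0852 t 3.78
shift units [ 0.0024  0.008  -0.1018] norm mm 51.1 rows>= 1.2
rot units [-0.014  0.056  0.041] deg 2.1 | tilt-only units [-0.013  0.056  0.   ]
```

>>> move_arm(
  moves=[
    [[0.001, 0.004, -0.03, -0.013, 0.056, 0.04, -1], [0.001, 0.004, -0.04, 0, 0, 0, -1], [0, 0, -0.03, 0, 0, 0, -1], [0, 0, 0, 0, 0, 0, -1]],
  ],
)

```text
clock: 4.12
eef_pos: [0.3725, 0.2564, 0.1511]
tool_rot: [-0.056, 0.998, -0.0, -0.001]
ft_force: [-0.4, -0.2, 0.3]
grip_width: 0.0853
```

```bash
python3 go.py 0.3746 0.259 0.087 96.2; python3 snap.py g2 top=80,180,200,300 side=130,200,300,360
```

```text
eef [0.3725 0.2564 0.1511] tool_y 96.4 tz [-0.002 -0.    -1.   ] q [ 0.6   0.21 -0.28  1.08  0.    0.49] f [-0.4 -0.2  0.3] w 0.0853 t 4.12
shift units [ 0.0043  0.0051 -0.1283] norm mm 64.2 rows>= 1.5
rot units [ 0.001 -0.004 -0.006] deg 0.2 | tilt-only units [ 0.001 -0.004  0.   ]
eef [0.3725 0.2564 0.1511] rot [-5.560e-02  9.985e-01 -1.000e-04 -9.000e-04] f [-0.4 -0.2  0.3] w 0.0853 t 4.1167 q [ 0.6   0.21 -0.28  1.08  0.    0.49]
top crop [80, 180, 200, 300] scale 4.9
side crop [130, 200, 300, 360] scale 3.6
```

View pics/side_g2.png

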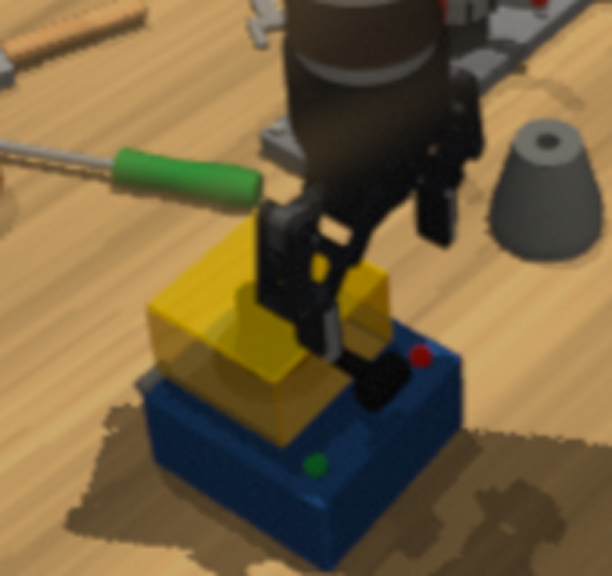

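```bash
python3 - <<'E'
from h import *
e=np.array([.3725,.2564,.1511]); a=np.deg2rad(96.4); jy=np.array([np.cos(a),np.sin(a),0]); jx=np.array([np.sin(a),-np.cos(a),0])
for n in("top","side"):
    c=load(n+"_g2.npz"); W=cloud(c)-e; H=hsv(c)
    L=np.stack([W@jx,W@jy,W[...,2]],-1)
    m=(abs(L[...,0])<.03)&(abs(L[...,1])<.07)&(L[...,2]>-.012)&(L[...,2]<.03)&(H[...,2]<140)
    for mm,st,ce in comps(m,15):
        p=L[mm]; print(n,len(p),np.percentile(p,[2,50,98],axis=0).round(4).tolist())
E
```

```text
side 109 [[-0.0105, -0.0551, 0.0063], [-0.0023, -0.0423, 0.0188], [0.0111, -0.0404, 0.0292]]
side 99 [[-0.0103, 0.0445, 0.0068], [-0.0059, 0.0522, 0.0193], [0.0079, 0.0579, 0.0296]]
```

>>> move_arm(
  moves=[
    [[0.002, 0.006, -0.04, 0, 0, 0, -1], [0, 0, -0.04, 0, 0, 0, -1], [0, 0, -0.04, 0, 0, 0, -1], [0, 0, 0, 0, 0, 0, -1], [0, 0, 0, 0, 0, 0, 0], [0, 0, 0, 0, 0, 0, 0.2], [0, 0, 0, 0, 0, 0, 0.4]],
  ],
)

```text
clock: 4.8
eef_pos: [0.3808, 0.2633, 0.1037]
tool_rot: [-0.054, 0.998, 0.006, 0.009]
ft_force: [-0.1, 0.5, 0.4]
grip_width: 0.0518
```

```bash
python3 go.py 0.374 0.259 0.087 96.2; python3 snap.py g3 top=80,180,200,300 side=130,200,300,360
```

```text
eef [0.3808 0.2633 0.1037] tool_y 96.2 tz [ 0.017  0.012 -1.   ] q [ 0.6   0.27 -0.35  0.94  0.    0.5 ] f [-0.1  0.5  0.4] w 0.0518 t 4.8
shift units [-0.0135 -0.0085 -0.0334] norm mm 18.5 rows>= 0.4
rot units [-0.023  0.032 -0.001] deg 1.2 | tilt-only units [-0.023  0.032  0.   ]
eef [0.3808 0.2633 0.1037] rot [-0.0543  0.9985  0.0056  0.0086] f [-0.1  0.5  0.4] w 0.0518 t 4.8 q [ 0.6   0.27 -0.35  0.94  0.    0.5 ]
top crop [80, 180, 200, 300] scale 4.9
side crop [130, 200, 300, 360] scale 3.6
```

View pics/side_g3.png

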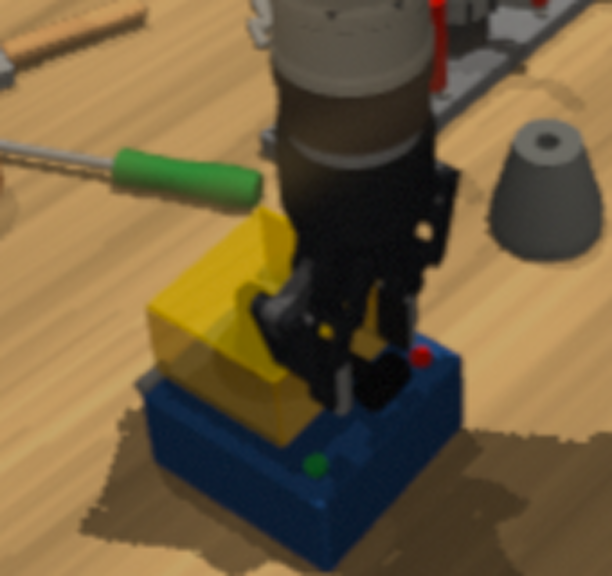

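>>> move_arm(
  moves=[
    [[-0.007, -0.004, -0.01, -0.012, 0.016, 0, 0.2], [-0.006, -0.004, -0.01, -0.01, 0.016, 0, 0.2], [0, 0, -0.01, 0, 0, 0, 0.2], [0, 0, 0, 0, 0, 0, 0.2]],
  ],
)

```text
clock: 5.23
eef_pos: [0.3748, 0.2598, 0.0895]
tool_rot: [-0.054, 0.999, 0.001, 0.001]
ft_force: [-0.5, -0.2, 0.3]
grip_width: 0.0341
```

```bash
python3 go.py 0.374 0.2595 0.087 96.2
```

```text
eef [0.3748 0.2598 0.0895] tool_y 96.2 tz [ 0.002  0.002 -1.   ] q [ 0.61  0.28 -0.37  0.92  0.    0.5 ] f [-0.5 -0.2  0.3] w 0.0341 t 5.23
shift units [-0.0016 -0.0005 -0.005 ] norm mm 2.6 rows>= 0.1
rot units [-0.004  0.004 -0.001] deg 0.2 | tilt-only units [-0.004  0.004  0.   ]
```

>>> move_arm(
  moves=[
    [[-0.001, 0, -0.005, 0, 0, 0, 0.4], [0, 0, 0, 0, 0, 0, 1], [0, 0, 0, 0, 0, 0, 1], [0, 0, 0, 0, 0, 0, 1], [0, 0, 0, 0, 0, 0, 1]],
  ],
)

```text
clock: 5.65
eef_pos: [0.3749, 0.2595, 0.0885]
tool_rot: [-0.055, 0.999, 0.001, 0.002]
ft_force: [0.0, -0.7, 3.5]
grip_width: 0.0269
```

```bash
python3 go.py 0.374 0.2595 0.087 96.2; python3 snap.py g4 top=80,180,200,300 side=130,200,300,360
```

```text
eef [0.3749 0.2595 0.0885] tool_y 96.3 tz [ 0.004  0.001 -1.   ] q [ 0.61  0.29 -0.37  0.91 -0.    0.5 ] f [ 0.  -0.7  3.5] w 0.0269 t 5.65
shift units [-0.0017  0.     -0.003 ] norm mm 1.7 rows>= 0.0
rot units [-0.003  0.007 -0.002] deg 0.2 | tilt-only units [-0.003  0.007  0.   ]
eef [0.3749 0.2595 0.0885] rot [-5.470e-02  9.985e-01  6.000e-04  1.900e-03] f [ 0.  -0.7  3.5] w 0.0269 t 5.65 q [ 0.61  0.29 -0.37  0.91 -0.    0.5 ]
top crop [80, 180, 200, 300] scale 4.9
side crop [130, 200, 300, 360] scale 3.6
```

View pics/side_g4.png

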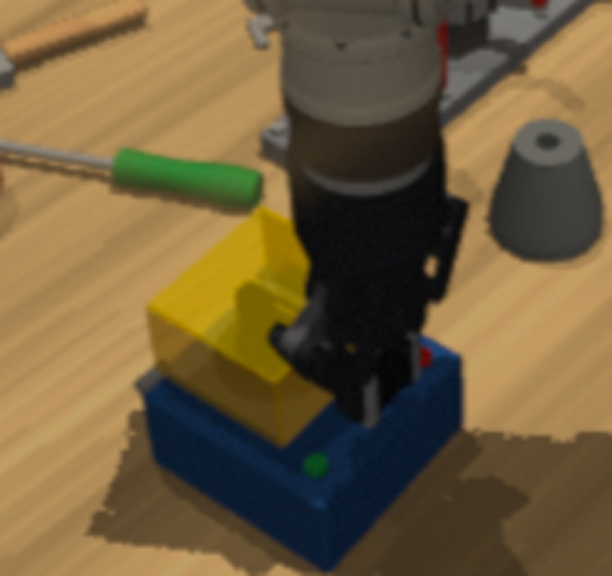

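```bash
cat > arc.py <<'E'
import sys
from workcell import *
import numpy as np
# hinge assuming start TCP (0.3749,.2595,.0885) at theta=0
u=np.array([np.cos(np.deg2rad(6.2)),np.sin(np.deg2rad(6.2))])
r=.1256; p0=np.deg2rad(166.2); P0=np.array([.3749,.2595,.0885])
c=np.r_[P0[:2]-r*np.cos(p0)*u, P0[2]-r*np.sin(p0)]
f=lambda t: c+np.r_[r*np.cos(p0-t)*u, r*np.sin(p0-t)]
e=get_obs()["eef_pos"]; d=e-c; a=np.arctan2(d[2],d[:2]@u); th=p0-a
print("hinge-ish",c.round(4),"theta now",th.round(3),"r",np.hypot(d[2],d[:2]@u).round(4),"off-plane",(d[:2]@[-u[1],u[0]]).round(4),"f",get_obs()["ft_force"].round(1),"w",get_obs()["grip_width"])
ts=[float(x) for x in sys.argv[1:]]
prev=e
for t in ts: q=f(t); print(t,((q-prev)/.5).round(3).tolist()); prev=q
E
python3 arc.py 0.1 0.2 0.35 0.5
```

```text
hinge-ish [0.4962 0.2727 0.0585] theta now 0.0 r 0.1256 off-plane -0.0 f [-0.7 -1.   1.2] w 0.026761636011467464
0.1 [0.007, 0.001, 0.024]
0.2 [0.01, 0.001, 0.023]
0.35 [0.018, 0.002, 0.033]
0.5 [0.023, 0.003, 0.03]
```

>>> move_arm(
  moves=[
    [[0.007, 0.001, 0.024, 0, 0, 0, 1], [0.01, 0.001, 0.023, 0, 0, 0, 1], [0.018, 0.002, 0.033, 0, 0, 0, 1], [0, 0, 0, 0, 0, 0, 1]],
  ],
)

```text
clock: 6.08
eef_pos: [0.3917, 0.2614, 0.1253]
tool_rot: [-0.055, 0.998, -0.0, -0.001]
ft_force: [-1.0, -0.4, -0.1]
grip_width: 0.0267
```

```bash
python3 arc.py 0.45 0.6 0.75 0.9 ; python3 snap.py g5 top=80,180,200,300 side=130,180,300,340
```

```text
hinge-ish [0.4962 0.2727 0.0585] theta now 0.325 r 0.1245 off-plane 0.0001 f [-1.  -0.4 -0.1] w 0.026731067258861874
0.45 [0.016, 0.002, 0.027]
0.6 [0.026, 0.003, 0.027]
0.75 [0.03, 0.003, 0.023]
0.9 [0.033, 0.004, 0.018]
eef [0.3917 0.2614 0.1253] rot [-5.480e-02  9.985e-01 -1.000e-04 -7.000e-04] f [-1.  -0.4 -0.1] w 0.0267 t 6.0833 q [ 0.59  0.27 -0.27  1.03  0.    0.48]
top crop [80, 180, 200, 300] scale 4.9
side crop [130, 180, 300, 340] scale 3.6
```

View pics/side_g5.png

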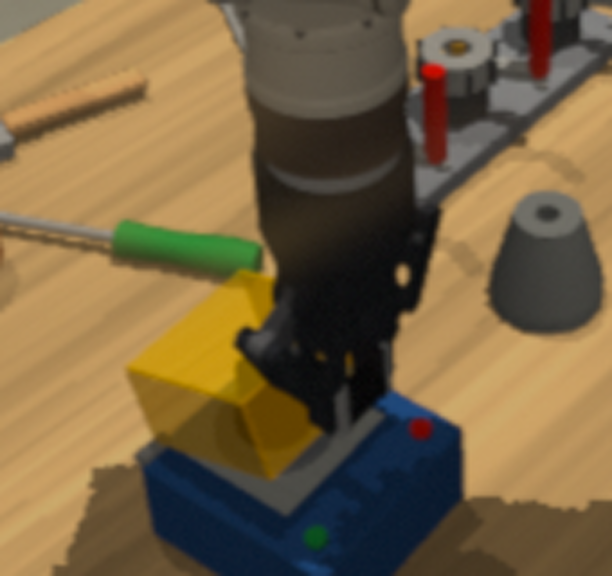

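The guard is rising in the pinch (hood tilted up, near (240,380) in the crop). Continue the arc.

>>> move_arm(
  moves=[
    [[0.016, 0.002, 0.027, 0, 0, 0, 1], [0.026, 0.003, 0.027, 0, 0, 0, 1], [0.03, 0.003, 0.023, 0, 0, 0, 1], [0.033, 0.004, 0.018, 0, 0, 0, 1], [0, 0, 0, 0, 0, 0, 1]],
  ],
)

```text
clock: 6.6
eef_pos: [0.4329, 0.2661, 0.1628]
tool_rot: [-0.057, 0.998, -0.001, -0.014]
ft_force: [-0.0, 1.0, -1.3]
grip_width: 0.0267
```

```bash
python3 arc.py 1 1.15 1.3 1.45 1.6 1.7
```

```text
hinge-ish [0.4962 0.2727 0.0585] theta now 0.783 r 0.1221 off-plane 0.0003 f [-0.   1.  -1.3] w 0.026710036417355795
1.0 [0.046, 0.004, 0.029]
1.15 [0.036, 0.004, 0.009]
1.3 [0.037, 0.004, 0.004]
1.45 [0.037, 0.004, -0.002]
1.6 [0.037, 0.004, -0.007]
1.7 [0.024, 0.003, -0.008]
```

>>> move_arm(
  moves=[
    [[0.03, 0.003, 0.022, 0, 0.02, 0, 1], [0.036, 0.004, 0.012, 0, 0, 0, 1], [0.036, 0.004, 0.008, 0, 0, 0, 1], [0.037, 0.004, 0.002, 0, 0, 0, 1], [0, 0, 0, 0, 0, 0, 1]],
  ],
)

```text
clock: 7.02
eef_pos: [0.4902, 0.2727, 0.1781]
tool_rot: [-0.058, 0.998, -0.002, -0.034]
ft_force: [-1.4, -1.1, 3.4]
grip_width: 0.0269
```

```bash
python3 arc.py 1.4 1.55 1.7 1.85 2.0 2.1;python3 go.py 0.374 0.2595 0.087 96.2
```

```text
hinge-ish [0.4962 0.2727 0.0585] theta now 1.28 r 0.1197 off-plane 0.0007 f [-1.4 -1.1  3.4] w 0.026891697488489467
1.4 [0.029, 0.002, 0.012]
1.55 [0.037, 0.004, -0.005]
1.7 [0.036, 0.004, -0.011]
1.85 [0.034, 0.004, -0.016]
2.0 [0.031, 0.003, -0.021]
2.1 [0.019, 0.002, -0.017]
eef [0.4902 0.2727 0.1781] tool_y 96.7 tz [-0.067 -0.008 -0.998] q [0.49 0.44 0.12 1.31 0.02 0.38] f [-1.4 -1.1  3.4] w 0.0269 t 7.02
shift units [-0.2324 -0.0264 -0.1822] norm mm 148.2 rows>= 3.6
rot units [ 0.015 -0.128 -0.016] deg 3.9 | tilt-only units [ 0.015 -0.128  0.   ]
```

>>> move_arm(
  moves=[
    [[0.03, 0.002, 0.012, 0, -0.05, 0, 1], [0.037, 0.004, 0, 0, -0.05, 0, 1], [0.036, 0.004, -0.006, 0, -0.05, 0, 1], [0.034, 0.004, -0.012, 0, -0.03, 0, 1], [0, 0, 0, 0, 0, 0, 1]],
  ],
)

```text
clock: 7.43
eef_pos: [0.5533, 0.2799, 0.1662]
tool_rot: [-0.059, 0.998, -0.006, 0.006]
ft_force: [-0.0, -0.5, 5.6]
grip_width: 0.0268
```

```bash
python3 arc.py 1.75 1.85 2.0 2.1 2.2;python3 go.py 0.374 0.2595 0.087 96.2;  python3 snap.py g6 top=80,160,200,280 side=130,150,300,310
```

```text
hinge-ish [0.4962 0.2727 0.0585] theta now 1.821 r 0.1222 off-plane 0.001 f [-0.  -0.5  5.6] w 0.02680469323541773
1.75 [-0.013, -0.003, 0.014]
1.85 [0.022, 0.002, -0.011]
2.0 [0.031, 0.003, -0.021]
2.1 [0.019, 0.002, -0.017]
2.2 [0.017, 0.002, -0.018]
eef [0.5533 0.2799 0.1662] tool_y 96.8 tz [ 0.013 -0.011 -1.   ] q [ 0.48  0.51  0.21  1.26 -0.02  0.36] f [-0.  -0.5  5.6] w 0.0268 t 7.43
shift units [-0.3587 -0.0408 -0.1585] norm mm 197.1 rows>= 4.7
rot units [ 0.022  0.025 -0.02 ] deg 1.2 | tilt-only units [0.022 0.025 0.   ]
eef [0.5533 0.2799 0.1662] rot [-0.0593  0.9982 -0.0061  0.0061] f [-0.  -0.5  5.6] w 0.0268 t 7.4333 q [ 0.48  0.51  0.21  1.26 -0.02  0.36]
top crop [80, 160, 200, 280] scale 4.9
side crop [130, 150, 300, 310] scale 3.6
```

View pics/side_g6.png

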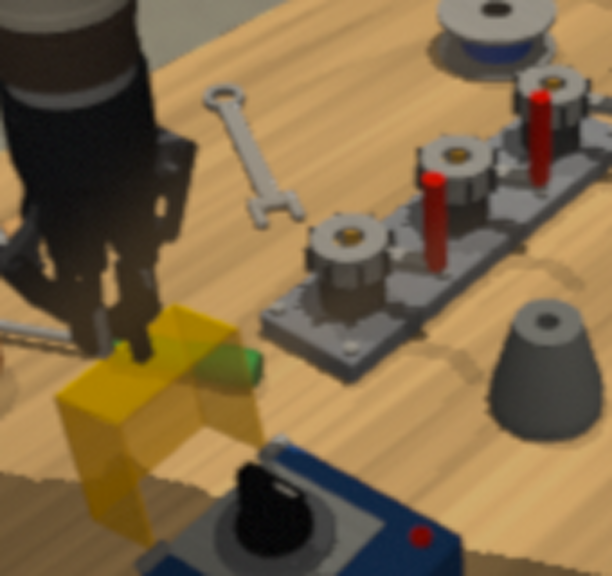

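Guard is past upright (hood stands at (150,400)), the black knob is exposed at (270,505). Carry on to about 2.2 rad, then release.

>>> move_arm(
  moves=[
    [[0.022, 0.002, -0.011, 0, 0, 0, 1], [0.031, 0.003, -0.021, 0, 0, 0, 1], [0.019, 0.002, -0.017, 0, 0, 0, 1], [0, 0, 0, 0, 0, 0, 1], [0, 0, 0, 0, 0, 0, 0.3], [0, 0, 0, 0, 0, 0, 0], [0, 0, 0, 0, 0, 0, -0.2], [0, 0, 0, 0, 0, 0, -0.2]],
  ],
)

```text
clock: 8.2
eef_pos: [0.5856, 0.2833, 0.1422]
tool_rot: [-0.06, 0.998, -0.006, 0.003]
ft_force: [0.6, 0.3, 0.0]
grip_width: 0.0515
```

```bash
python3 arc.py 2.2; python3 snap.py g7 top=80,160,200,280 side=130,150,300,310
```

```text
hinge-ish [0.4962 0.2727 0.0585] theta now 2.152 r 0.1229 off-plane 0.0009 f [0.6 0.3 0. ] w 0.05146012328679548
2.2 [0.012, -0.0, -0.005]
eef [0.5856 0.2833 0.1422] rot [-0.0599  0.9982 -0.0059  0.0035] f [0.6 0.3 0. ] w 0.0515 t 8.2 q [ 0.46  0.59  0.28  1.25 -0.01  0.34]
top crop [80, 160, 200, 280] scale 4.9
side crop [130, 150, 300, 310] scale 3.6
```

View pics/side_g7.png

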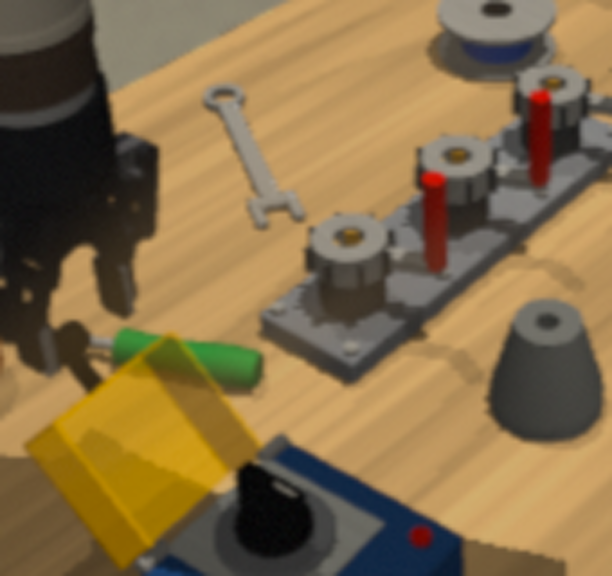

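```bash
python3 - <<'E'
from h import *
for n in("side","top"):
    c=load(n+"_g7.npz"); W=cloud(c); H=hsv(c).astype(int)
    m=(W[...,2]>.085)&(W[...,2]<.112)&(W[...,0]>.4)&(W[...,0]<.5)&(W[...,1]>.22)&(W[...,1]<.32)&(H[...,2]<60)
    p=W[m]
    if len(p)>10:
        print(n,len(p),np.percentile(p,[2,50,98],axis=0).round(4).tolist()); q=p[p[:,2]>.099]; r=cv2.minAreaRect(q[:,:2].astype(np.float32)); print(len(q),r)
    # knob skirt circle
E
python3 - <<'E'
import cv2,sys
sys.path.insert(0,'.')
from h import *
c=load("side_g7.npz"); cv2.imwrite("pics/knob_s.png",cv2.resize(c["pixels"][265:315,175:235,::-1],None,fx=11,fy=11,interpolation=cv2.INTER_CUBIC))
c=load("top_g7.npz"); cv2.imwrite("pics/knob_t.png",cv2.resize(c["pixels"][215:290,95:175,::-1],None,fx=7,fy=7,interpolation=cv2.INTER_CUBIC))
E
```

```text
side 216 [[0.4284, 0.2611, 0.0857], [0.4448, 0.2729, 0.1006], [0.4644, 0.2774, 0.1077]]
125 ((0.448374480009079, 0.2691473662853241), (0.0404311865568161, 0.015640122815966606), 11.066060066223145)
top 127 [[0.4314, 0.2601, 0.086], [0.4503, 0.2665, 0.1029], [0.4697, 0.2751, 0.1075]]
100 ((0.45050016045570374, 0.2682248055934906), (0.03965076431632042, 0.014164291322231293), 6.7166523933410645)
```

View pics/knob_s.png

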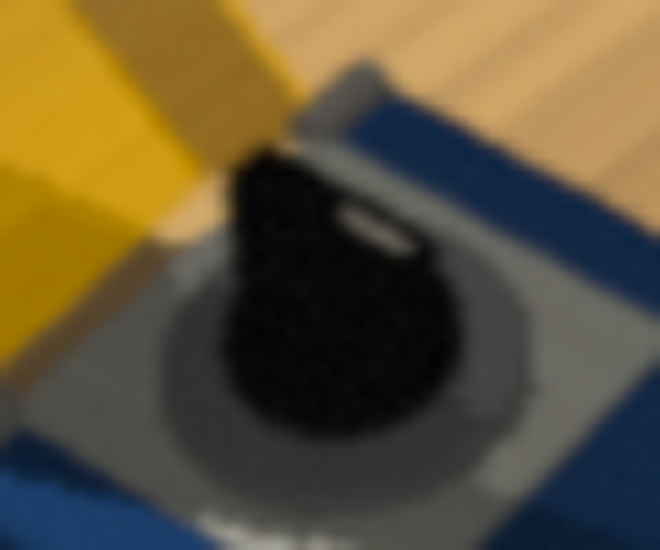

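View pics/knob_t.png

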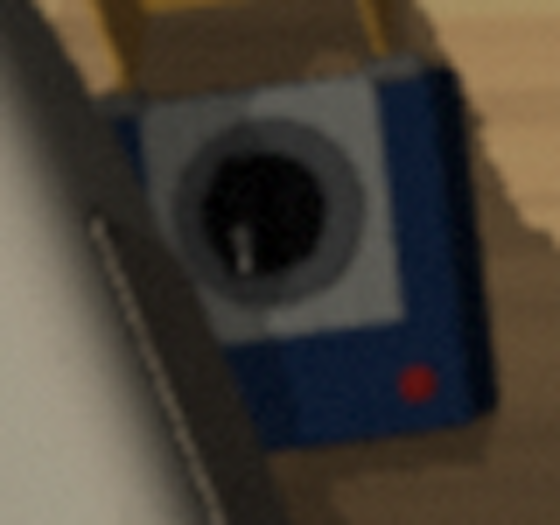

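>>> move_arm(
  moves=[
    [[0, 0, 0.04, 0, 0, 0, -0.2], [0, 0, 0.04, 0, 0, 0, -0.2], [-0.04, -0.004, 0.05, 0, 0, 0, -0.2], [-0.06, -0.006, 0, 0, 0, 0, -0.2], [-0.06, -0.007, 0, 0, 0, 0, -0.2], [-0.06, -0.007, 0, 0, 0, 0, -0.2], [-0.05, -0.006, 0, 0, 0, 0, -0.2], [0, 0, 0, 0, 0, 0, -0.2]],
  ],
)

```text
clock: 8.97
eef_pos: [0.4445, 0.2666, 0.2086]
tool_rot: [-0.059, 0.998, -0.006, 0.003]
ft_force: [0.0, -1.0, -0.4]
grip_width: 0.0518
```

```bash
python3 go.py 0.4495 0.2685 0.14 95.2; python3 snap.py k1 top=80,160,200,280 side=130,190,300,350
```

```text
eef [0.4445 0.2666 0.2086] tool_y 96.8 tz [ 0.008 -0.011 -1.   ] q [ 0.55  0.29 -0.01  1.26 -0.01  0.43] f [ 0.  -1.  -0.4] w 0.0518 t 8.97
shift units [ 0.0099  0.0038 -0.1373] norm mm 68.8 rows>= 1.7
rot units [ 0.021  0.014 -0.053] deg 1.8 | tilt-only units [0.021 0.014 0.   ]
eef [0.4445 0.2666 0.2086] rot [-0.0593  0.9982 -0.0057  0.0034] f [ 0.  -1.  -0.4] w 0.0518 t 8.9667 q [ 0.55  0.29 -0.01  1.26 -0.01  0.43]
top crop [80, 160, 200, 280] scale 4.9
side crop [130, 190, 300, 350] scale 3.6
```

View pics/side_k1.png

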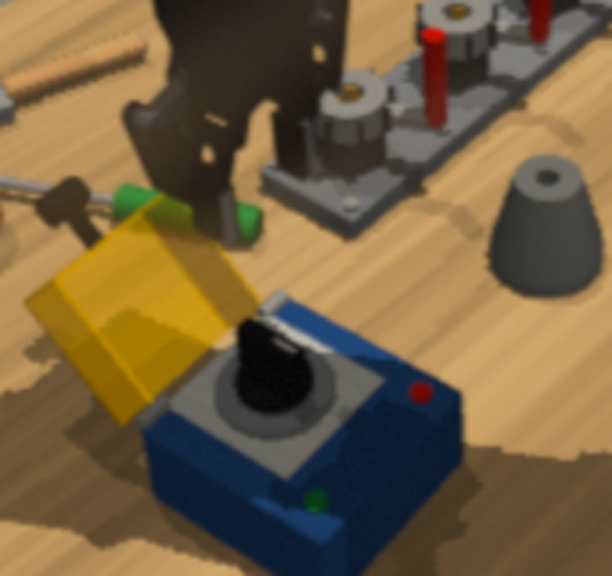

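>>> move_arm(
  moves=[
    [[0.005, 0.002, -0.03, 0.02, 0.014, -0.05, -0.2], [0.003, 0.001, -0.04, 0, 0, 0, -0.2], [0, 0, -0.04, 0, 0, 0, -0.2], [0, 0, -0.04, 0, 0, 0, -0.2], [0, 0, 0, 0, 0, 0, -0.2]],
  ],
)

```text
clock: 9.48
eef_pos: [0.4605, 0.272, 0.1353]
tool_rot: [-0.044, 0.999, 0.004, 0.009]
ft_force: [-0.2, -0.5, -0.6]
grip_width: 0.0511
```

```bash
python3 go.py 0.4495 0.2685 0.089 95.2; python3 snap.py k2 top=80,160,200,280 side=130,190,300,350
```

```text
eef [0.4605 0.272  0.1353] tool_y 95.1 tz [ 0.017  0.008 -1.   ] q [ 0.53  0.36 -0.11  1.08 -0.    0.45] f [-0.2 -0.5 -0.6] w 0.0511 t 9.48
shift units [-0.0219 -0.0071 -0.0926] norm mm 47.7 rows>= 1.1
rot units [-0.015  0.033  0.004] deg 1.1 | tilt-only units [-0.015  0.033  0.   ]
eef [0.4605 0.272  0.1353] rot [-0.0443  0.999   0.0035  0.0088] f [-0.2 -0.5 -0.6] w 0.0511 t 9.4833 q [ 0.53  0.36 -0.11  1.08 -0.    0.45]
top crop [80, 160, 200, 280] scale 4.9
side crop [130, 190, 300, 350] scale 3.6
```

View pics/side_k2.png

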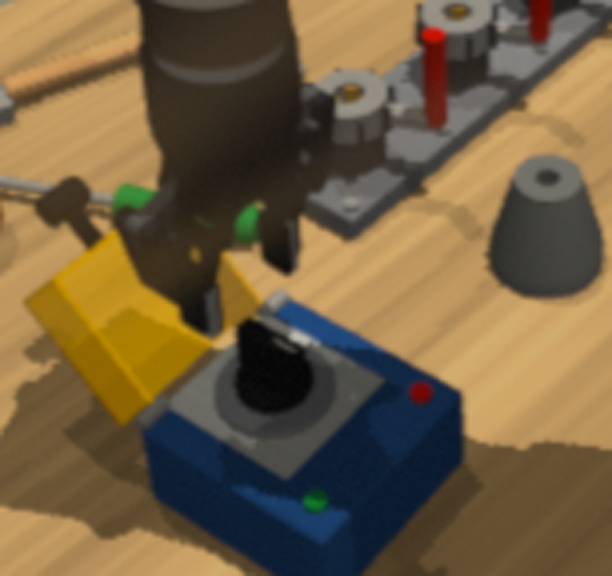

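>>> move_arm(
  moves=[
    [[-0.022, -0.007, 0, -0.015, 0.033, 0, -0.2], [-0.006, -0.003, -0.03, 0, 0, 0, -0.2], [-0.005, -0.002, -0.03, 0, 0, 0, -0.2], [-0.003, -0.001, -0.02, 0, 0, 0, -0.2], [0, 0, 0, 0, 0, 0, -0.2]],
  ],
)

```text
clock: 10.0
eef_pos: [0.4478, 0.2687, 0.1051]
tool_rot: [-0.044, 0.999, 0.004, 0.006]
ft_force: [-0.1, -0.1, 0.5]
grip_width: 0.0511
```

```bash
python3 go.py 0.4495 0.2685 0.089 95.2
```

```text
eef [0.4478 0.2687 0.1051] tool_y 95.0 tz [ 0.012  0.008 -1.   ] q [ 0.54  0.37 -0.18  1.    0.    0.45] f [-0.1 -0.1  0.5] w 0.0511 t 10.0
shift units [ 0.0035 -0.0004 -0.0321] norm mm 16.2 rows>= 0.4
rot units [-0.015  0.023  0.006] deg 0.9 | tilt-only units [-0.015  0.023  0.   ]
```

>>> move_arm(
  moves=[
    [[0.002, -0.001, -0.02, -0.015, 0.023, 0, -0.2], [-0.001, -0.001, -0.015, 0, 0, 0, -0.2], [0, 0, -0.003, 0, 0, 0, 0.2], [0, 0, 0, 0, 0, 0, 0.5]],
  ],
)

```text
clock: 10.33
eef_pos: [0.4501, 0.2689, 0.0875]
tool_rot: [-0.044, 0.999, 0.001, 0.001]
ft_force: [0.3, -0.2, 0.3]
grip_width: 0.0275
```

```bash
python3 go.py 0.4495 0.2685 0.089 95.2; python3 snap.py k3 top=80,160,200,280 side=130,190,300,350
```

```text
eef [0.4501 0.2689 0.0875] tool_y 95.0 tz [ 0.003  0.002 -1.   ] q [ 0.54  0.4  -0.19  0.97 -0.    0.45] f [ 0.3 -0.2  0.3] w 0.0275 t 10.33
shift units [-0.0013 -0.0007  0.0031] norm mm 1.7 rows>= 0.0
rot units [-0.003  0.006  0.006] deg 0.3 | tilt-only units [-0.003  0.006  0.   ]
eef [0.4501 0.2689 0.0875] rot [-4.39e-02  9.99e-01  8.00e-04  1.50e-03] f [ 0.3 -0.2  0.3] w 0.0275 t 10.3333 q [ 0.54  0.4  -0.19  0.97 -0.    0.45]
top crop [80, 160, 200, 280] scale 4.9
side crop [130, 190, 300, 350] scale 3.6
```

View pics/side_k3.png

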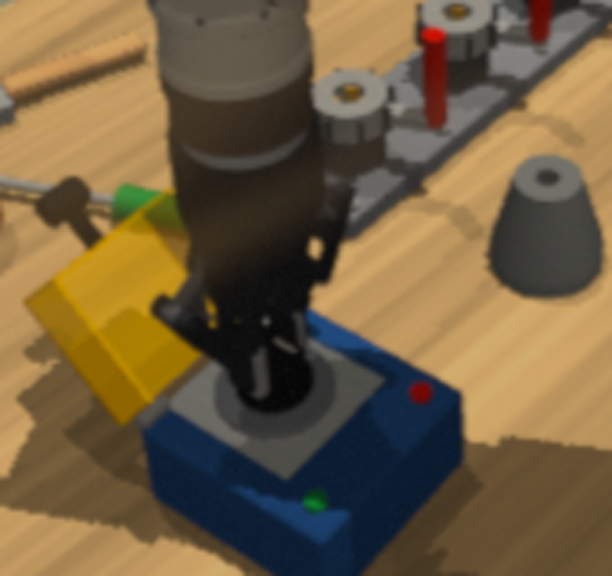

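Fingers straddle the knob bar. Close and start turning clockwise.

>>> move_arm(
  moves=[
    [[0, 0, 0.003, 0, 0, 0, 1], [0, 0, 0, 0, 0, 0, 1], [0, 0, 0, 0, 0, 0, 1], [0, 0, 0, 0, 0, -0.1, 1], [0, 0, 0, 0, 0, -0.15, 1]],
  ],
)

```text
clock: 10.85
eef_pos: [0.4501, 0.2681, 0.0888]
tool_rot: [0.024, 1.0, 0.0, 0.001]
ft_force: [0.6, -0.5, -3.4]
grip_width: 0.0131
```

```bash
python3 go.py 0.4495 0.2685 0.089 15
```

```text
eef [0.4501 0.2681 0.0888] tool_y 87.3 tz [ 0.003  0.    -1.   ] q [ 0.54  0.4  -0.19  0.98 -0.    0.59] f [ 0.6 -0.5 -3.4] w 0.0131 t 10.85
shift units [-0.0012  0.0007  0.0004] norm mm 0.7 rows>= 0.0
rot units [ 0.003  0.004 -2.41 ] deg 72.3 | tilt-only units [-0.     0.005  0.   ]
```

>>> move_arm(
  moves=[
    [[0, 0, 0, 0, 0, -0.2, 1], [0, 0, 0, 0, 0, -0.2, 1], [0, 0, 0, 0, 0, -0.2, 1], [0, 0, 0, 0, 0, -0.2, 1], [0, 0, 0, 0, 0, -0.2, 1], [0, 0, 0, 0, 0, -0.2, 1], [0, 0, 0, 0, 0, -0.2, 1], [0, 0, 0, 0, 0, 0, 1]],
  ],
)

```text
clock: 11.52
eef_pos: [0.4499, 0.2674, 0.0888]
tool_rot: [0.398, 0.917, -0.001, 0.001]
ft_force: [0.5, -0.6, -3.0]
grip_width: 0.0129
```

```bash
python3 go.py 0.4500 0.2685 0.089 20; python3 -c "
from workcell import *; print(get_obs()['ft_torque'])"
```

```text
eef [0.4499 0.2674 0.0888] tool_y 43.1 tz [ 0.002 -0.003 -1.   ] q [ 0.54  0.4  -0.19  0.98 -0.    1.36] f [ 0.5 -0.6 -3. ] w 0.0129 t 11.52
shift units [0.0001 0.0021 0.0004] norm mm 1.1 rows>= 0.0
rot units [ 0.006  0.002 -0.77 ] deg 23.1 | tilt-only units [0.005 0.003 0.   ]
[ 0.12338723 -0.27257012 -0.04327057]
```

>>> move_arm(
  moves=[
    [[0, 0, 0, 0, 0, -0.2, 1], [0, 0, 0, 0, 0, -0.2, 1], [0, 0, 0, 0, 0, -0.2, 1], [0, 0, 0, 0, 0, -0.15, 1], [0, 0, 0, 0, 0, -0.1, 1], [0, 0, 0, 0, 0, -0.1, 1], [0, 0, 0, 0, 0, 0, 1]],
  ],
)

```text
clock: 12.1
eef_pos: [0.4496, 0.2672, 0.089]
tool_rot: [0.604, 0.797, -0.002, 0.003]
ft_force: [1.5, -1.8, -3.9]
grip_width: 0.0131
```

```bash
python3 go.py 0.4500 0.2685 0.089 20; python3 -c "
from workcell import *; print(get_obs()['ft_torque'])"
```

```text
eef [0.4496 0.2672 0.089 ] tool_y 15.6 tz [ 0.002 -0.007 -1.   ] q [ 0.54  0.4  -0.19  0.98 -0.01  1.84] f [ 1.5 -1.8 -3.9] w 0.0131 t 12.1
shift units [0.0008 0.0027 0.0001] norm mm 1.4 rows>= 0.0
rot units [0.013 0.004 0.146] deg 4.4 | tilt-only units [0.013 0.003 0.   ]
[-0.38402492 -0.480504    2.96468649]
```

>>> move_arm(
  moves=[
    [[0, 0, 0, 0, 0, 0.1, 1], [0, 0, 0, 0, 0, 0, 0], [0, 0, 0, 0, 0, 0, -0.2], [0, 0, 0, 0, 0, 0, -0.2], [0, 0, 0.04, 0, 0, 0, -0.2], [0, 0, 0.06, 0, 0, 0, -0.2], [0, 0, 0.06, 0, 0, 0, -0.2], [0, 0, 0.04, 0, 0, 0, -0.2]],
  ],
)

```text
clock: 12.77
eef_pos: [0.4456, 0.2653, 0.1887]
tool_rot: [0.582, 0.813, -0.007, -0.0]
ft_force: [0.3, -0.1, -0.6]
grip_width: 0.0513
```

```bash
python3 go.py 0.6 0.284 0.2 96.5; python3 snap.py k4 top=80,160,200,280 side=130,190,300,350
```

```text
eef [0.4456 0.2653 0.1887] tool_y 18.8 tz [-0.008 -0.011 -1.   ] q [ 0.54  0.32 -0.04  1.23 -0.01  1.78] f [ 0.3 -0.1 -0.6] w 0.0513 t 12.77
shift units [0.3087 0.0374 0.0226] norm mm 155.9 rows>= 3.7
rot units [2.800e-02 1.000e-03 2.589e+00] deg 77.7 | tilt-only units [ 0.021 -0.015  0.   ]
eef [0.4456 0.2653 0.1887] rot [ 5.819e-01  8.133e-01 -6.700e-03 -1.000e-04] f [ 0.3 -0.1 -0.6] w 0.0513 t 12.7667 q [ 0.54  0.32 -0.04  1.23 -0.01  1.78]
top crop [80, 160, 200, 280] scale 4.9
side crop [130, 190, 300, 350] scale 3.6
```

View pics/side_k4.png

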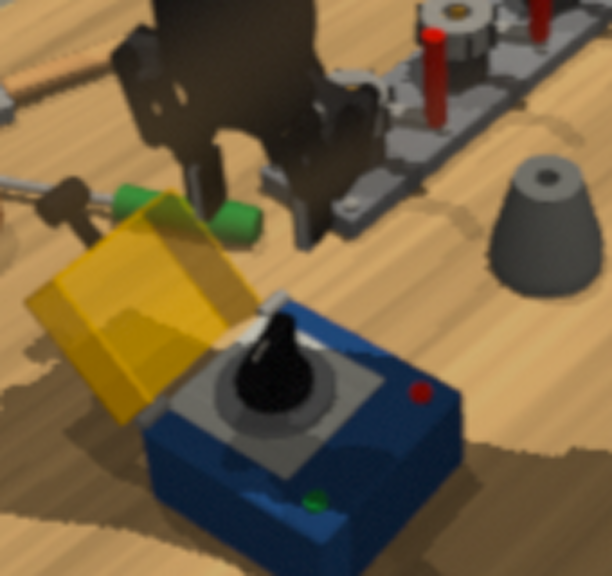

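```bash
python3 - <<'E'
from h import *
for n in("side","top"):
    c=load(n+"_k4.npz"); W=cloud(c); H=hsv(c).astype(int)
    m=(W[...,2]>.1)&(W[...,2]<.112)&(W[...,0]>.4)&(W[...,0]<.5)&(W[...,1]>.22)&(W[...,1]<.32)&(H[...,2]<60)
    p=W[m]
    if len(p)>10: print(n,len(p),cv2.minAreaRect(p[:,:2].astype(np.float32)))
    m=(W[...,2]>.1)&(W[...,2]<.14)&(W[...,0]>.57)&(W[...,0]<.66)&(W[...,1]>.22)&(W[...,1]<.32)&(H[...,2]<60)
    for mm,st,ce in comps(m,10):
        p=W[mm]; print(n,"bar",len(p),np.percentile(p,[2,50,98],axis=0).round(4).tolist())
E
```

```text
side 117 ((0.44850900769233704, 0.268152117729187), (0.013381625525653362, 0.04314091429114342), 19.616098403930664)
top 88 ((0.4512143135070801, 0.26770374178886414), (0.013715773820877075, 0.038682639598846436), 21.292236328125)
top bar 121 [[0.5842, 0.2721, 0.1042], [0.6026, 0.2834, 0.1274], [0.6145, 0.298, 0.1333]]
```

>>> move_arm(
  moves=[
    [[0.01, 0, 0.01, 0, 0, 0.23, -0.2], [0.03, 0.003, 0.01, 0, 0, 0.23, -0.2], [0.04, 0.005, 0, 0, 0, 0.23, -0.2], [0.04, 0.005, 0, 0, 0, 0.23, -0.2], [0.04, 0.005, 0, 0, 0, 0.23, -0.2], [0.04, 0.005, 0, 0, 0, 0.23, -0.2], [0.04, 0.005, 0, 0, 0, 0.23, -0.2], [0.04, 0.005, 0, 0, 0, 0.23, -0.2]],
  ],
)

```text
clock: 13.53
eef_pos: [0.5884, 0.2822, 0.2001]
tool_rot: [0.122, 0.993, -0.003, 0.001]
ft_force: [0.1, 1.0, -0.3]
grip_width: 0.0511
```

```bash
python3 go.py 0.6055 0.2846 0.165 96.5
```

```text
eef [0.5884 0.2822 0.2001] tool_y 76.0 tz [ 0.001 -0.005 -1.   ] q [ 0.45  0.57  0.39  1.39 -0.01  0.69] f [ 0.1  1.  -0.3] w 0.0511 t 13.53
shift units [ 0.0342  0.0048 -0.0702] norm mm 39.1 rows>= 0.9
rot units [0.01  0.004 0.684] deg 20.5 | tilt-only units [0.01  0.002 0.   ]
```

>>> move_arm(
  moves=[
    [[0.011, 0.002, 0, 0, 0, 0.23, -0.2], [0.011, 0.002, 0, 0, 0, 0.23, -0.2], [0.011, 0.001, 0, 0, 0, 0.22, -0.2], [-0.004, -0.002, -0.03, 0, 0, 0, -0.2], [-0.004, -0.002, -0.03, 0, 0, 0, -0.2], [0, 0, 0, 0, 0, 0, -0.2]],
  ],
)

```text
clock: 14.03
eef_pos: [0.606, 0.2814, 0.1621]
tool_rot: [-0.062, 0.998, -0.003, -0.0]
ft_force: [-0.2, -0.1, -1.3]
grip_width: 0.0512
```

```bash
python3 go.py 0.6055 0.2846 0.119 96.5;  python3 snap.py k5 top=80,160,200,280 side=100,150,270,310
```

```text
eef [0.606  0.2814 0.1621] tool_y 97.1 tz [-0.    -0.005 -1.   ] q [ 0.44  0.62  0.38  1.33 -0.    0.31] f [-0.2 -0.1 -1.3] w 0.0512 t 14.03
shift units [-0.0009  0.0065 -0.0862] norm mm 43.2 rows>= 1.0
rot units [ 0.01  -0.001 -0.02 ] deg 0.7 | tilt-only units [ 0.01  -0.001  0.   ]
eef [0.606  0.2814 0.1621] rot [-6.200e-02  9.981e-01 -2.500e-03 -4.000e-04] f [-0.2 -0.1 -1.3] w 0.0512 t 14.0333 q [ 0.44  0.62  0.38  1.33 -0.    0.31]
top crop [80, 160, 200, 280] scale 4.9
side crop [100, 150, 270, 310] scale 3.6
```

View pics/side_k5.png

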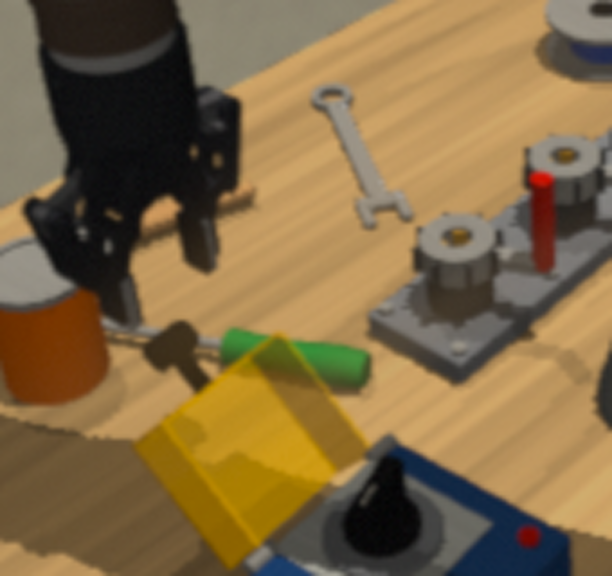

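>>> move_arm(
  moves=[
    [[-0.002, 0.006, -0.03, 0.01, 0, -0.01, -0.2], [-0.003, -0.001, -0.03, 0, 0, 0, -0.2], [-0.002, -0.001, -0.02, 0, 0, 0, -0.2], [0, 0, -0.004, 0, 0, 0, -0.2]],
  ],
)

```text
clock: 14.47
eef_pos: [0.6061, 0.2854, 0.1269]
tool_rot: [-0.058, 0.998, 0.003, 0.006]
ft_force: [-0.8, 0.5, -0.2]
grip_width: 0.0514
```

```bash
python3 go.py 0.6055 0.2846 0.119 96.5;  python3 snap.py k6 top=80,160,200,280 side=100,180,270,340
```

```text
eef [0.6061 0.2854 0.1269] tool_y 96.7 tz [ 0.011  0.006 -1.   ] q [0.44 0.63 0.31 1.23 0.   0.32] f [-0.8  0.5 -0.2] w 0.0514 t 14.47
shift units [-0.0012 -0.0016 -0.0158] norm mm 8.0 rows>= 0.2
rot units [-0.012  0.021 -0.007] deg 0.7 | tilt-only units [-0.012  0.021  0.   ]
eef [0.6061 0.2854 0.1269] rot [-0.0585  0.9983  0.0027  0.0056] f [-0.8  0.5 -0.2] w 0.0514 t 14.4667 q [0.44 0.63 0.31 1.23 0.   0.32]
top crop [80, 160, 200, 280] scale 4.9
side crop [100, 180, 270, 340] scale 3.6
```

View pics/side_k6.png

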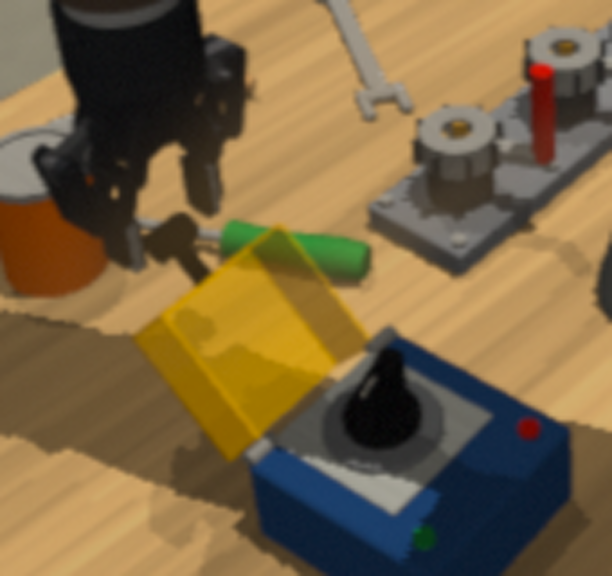

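>>> move_arm(
  moves=[
    [[-0.002, -0.002, -0.014, -0.012, 0.02, 0, -0.1], [-0.001, 0, -0.004, 0, 0, 0, 0.2], [0, 0, 0, 0, 0, 0, 1], [0, 0, 0, 0, 0, 0, 1], [0, 0, 0, 0, 0, 0, 1], [0, 0, 0, 0, 0, 0, 1]],
  ],
)

```text
clock: 15.07
eef_pos: [0.6066, 0.2861, 0.1221]
tool_rot: [-0.059, 0.998, 0.001, 0.003]
ft_force: [-1.2, -0.0, -0.6]
grip_width: 0.0268
```

```bash
python3 arc.py 2.3 2.2 2.05 1.9 1.75 1.6 1.45; python3 go.py 0.6055 0.2846 0.119 96.5
```

```text
hinge-ish [0.4962 0.2727 0.0585] theta now 2.382 r 0.1281 off-plane 0.0014 f [-1.2 -0.  -0.6] w 0.02679010936412011
2.3 [-0.015, -0.004, 0.015]
2.2 [-0.015, -0.002, 0.02]
2.05 [-0.026, -0.003, 0.027]
1.9 [-0.03, -0.003, 0.023]
1.75 [-0.033, -0.004, 0.018]
1.6 [-0.035, -0.004, 0.013]
1.45 [-0.037, -0.004, 0.007]
eef [0.6066 0.2861 0.1221] tool_y 96.7 tz [ 0.005  0.003 -1.   ] q [0.44 0.64 0.31 1.23 0.   0.32] f [-1.2 -0.  -0.6] w 0.0268 t 15.07
shift units [-0.0023 -0.0029 -0.0062] norm mm 3.6 rows>= 0.1
rot units [-0.006  0.01  -0.008] deg 0.4 | tilt-only units [-0.006  0.01   0.   ]
```

Pinched (0.0268). Swing it back.

>>> move_arm(
  moves=[
    [[-0.012, -0.002, 0.018, 0, 0, 0, 1], [-0.016, -0.002, 0.021, 0, 0, 0, 1], [-0.026, -0.003, 0.027, 0, 0, 0, 1], [-0.03, -0.003, 0.023, 0, 0, 0, 1], [-0.033, -0.004, 0.018, 0, 0, 0, 1], [0, 0, 0, 0, 0, 0, 1]],
  ],
)

```text
clock: 15.57
eef_pos: [0.5466, 0.2792, 0.1748]
tool_rot: [-0.058, 0.998, 0.001, 0.004]
ft_force: [0.2, 1.4, -7.0]
grip_width: 0.0263
```

```bash
python3 arc.py 1.7 1.55 1.4 1.25 1.1 0.95 0.8; python3 go.py 0.6055 0.2846 0.119 96.5
```

```text
hinge-ish [0.4962 0.2727 0.0585] theta now 1.742 r 0.1269 off-plane 0.001 f [ 0.2  1.4 -7. ] w 0.026256626534547255
1.7 [-0.011, -0.003, 0.002]
1.55 [-0.036, -0.004, 0.011]
1.4 [-0.037, -0.004, 0.005]
1.25 [-0.037, -0.004, -0.0]
1.1 [-0.037, -0.004, -0.006]
0.95 [-0.036, -0.004, -0.011]
0.8 [-0.034, -0.004, -0.017]
eef [0.5466 0.2792 0.1748] tool_y 96.7 tz [ 0.007  0.003 -1.   ] q [ 0.47  0.49  0.2   1.27 -0.    0.36] f [ 0.2  1.4 -7. ] w 0.0263 t 15.57
shift units [ 0.1177  0.0109 -0.1116] norm mm 81.3 rows>= 1.9
rot units [-0.006  0.013 -0.006] deg 0.5 | tilt-only units [-0.006  0.013  0.   ]
```

>>> move_arm(
  moves=[
    [[-0.014, -0.003, 0.003, 0, 0, 0, 1], [-0.036, -0.004, 0.011, 0, 0, 0, 1], [-0.037, -0.004, 0.005, 0, 0, 0, 1], [-0.037, -0.004, 0, 0, 0, 0, 1], [-0.037, -0.004, -0.006, 0, 0, 0, 1], [-0.036, -0.004, -0.011, 0, 0, 0, 1], [0, 0, 0, 0, 0, 0, 1]],
  ],
)

```text
clock: 16.15
eef_pos: [0.4571, 0.2688, 0.1822]
tool_rot: [-0.056, 0.998, 0.004, 0.02]
ft_force: [5.9, 3.7, -18.2]
grip_width: 0.0265
```

```bash
python3 arc.py 0.9 0.75 0.6 0.45 0.3 0.15 0; python3 go.py 0.6055 0.2846 0.119 96.5
```

```text
hinge-ish [0.4962 0.2727 0.0585] theta now 1.023 r 0.1298 off-plane 0.0004 f [  5.9   3.7 -18.2] w 0.02649918516240664
0.9 [-0.026, -0.004, -0.019]
0.75 [-0.033, -0.004, -0.018]
0.6 [-0.03, -0.003, -0.023]
0.45 [-0.026, -0.003, -0.027]
0.3 [-0.022, -0.002, -0.031]
0.15 [-0.017, -0.002, -0.034]
0.0 [-0.012, -0.001, -0.036]
eef [0.4571 0.2688 0.1822] tool_y 96.5 tz [ 0.04   0.009 -0.999] q [ 0.54  0.3  -0.07  1.16 -0.01  0.43] f [  5.9   3.7 -18.2] w 0.0265 t 16.15
shift units [ 0.2968  0.0315 -0.1265] norm mm 162.1 rows>= 3.9
rot units [-0.018  0.077  0.001] deg 2.4 | tilt-only units [-0.018  0.077  0.   ]
```

>>> move_arm(
  moves=[
    [[0, 0, -0.01, -0.01, 0.04, 0, 1], [-0.026, -0.004, -0.012, -0.01, 0.04, 0, 1], [-0.033, -0.004, -0.018, 0, 0, 0, 1], [-0.03, -0.003, -0.023, 0, 0, 0, 1], [0, 0, 0, 0, 0, 0, 1]],
  ],
)

```text
clock: 16.57
eef_pos: [0.4267, 0.2655, 0.169]
tool_rot: [-0.054, 0.998, 0.003, 0.017]
ft_force: [11.3, 2.1, -18.3]
grip_width: 0.026
```

```bash
python3 arc.py 0.5 0.35 0.2 0.1 0; python3 go.py 0.6055 0.2846 0.119 96.5
```

```text
hinge-ish [0.4962 0.2727 0.0585] theta now 0.766 r 0.1307 off-plane 0.0004 f [ 11.3   2.1 -18.3] w 0.02601403841272598
0.5 [-0.045, -0.006, -0.051]
0.35 [-0.023, -0.003, -0.03]
0.2 [-0.018, -0.002, -0.033]
0.1 [-0.01, -0.001, -0.023]
0.0 [-0.007, -0.001, -0.024]
eef [0.4267 0.2655 0.169 ] tool_y 96.2 tz [ 0.034  0.008 -0.999] q [ 0.56  0.27 -0.16  1.11 -0.01  0.45] f [ 11.3   2.1 -18.3] w 0.026 t 16.57
shift units [ 0.3577  0.0382 -0.1   ] norm mm 186.7 rows>= 4.5
rot units [-0.016  0.064  0.009] deg 2.0 | tilt-only units [-0.016  0.064  0.   ]
```

>>> move_arm(
  moves=[
    [[-0.012, -0.002, -0.05, -0.01, 0.03, 0, 1], [-0.015, -0.002, -0.05, 0, 0.03, 0, 1], [-0.015, -0.002, -0.04, 0, 0, 0, 1], [0, 0, 0, 0, 0, 0, 1]],
  ],
)

```text
clock: 16.9
eef_pos: [0.4004, 0.2626, 0.1207]
tool_rot: [-0.058, 0.998, 0.006, -0.0]
ft_force: [13.7, 2.6, -13.4]
grip_width: 0.0263
```

```bash
python3 arc.py 0.35 0.2 0.1 0; python3 go.py 0.6055 0.2846 0.119 96.5;  python3 snap.py k7 top=80,160,200,280 side=100,180,270,340
```

```text
hinge-ish [0.4962 0.2727 0.0585] theta now 0.333 r 0.1146 off-plane 0.0004 f [ 13.7   2.6 -13.4] w 0.026313084090925087
0.35 [-0.016, -0.002, 0.016]
0.2 [-0.018, -0.002, -0.033]
0.1 [-0.01, -0.001, -0.023]
0.0 [-0.007, -0.001, -0.024]
eef [0.4004 0.2626 0.1207] tool_y 96.6 tz [-0.001  0.011 -1.   ] q [ 0.57  0.29 -0.27  1.01  0.01  0.46] f [ 13.7   2.6 -13.4] w 0.0263 t 16.9
shift units [ 0.4102  0.0439 -0.0034] norm mm 206.3 rows>= 4.9
rot units [-0.021 -0.002 -0.005] deg 0.7 | tilt-only units [-0.021 -0.002 -0.   ]
eef [0.4004 0.2626 0.1207] rot [-5.790e-02  9.983e-01  5.600e-03 -2.000e-04] f [ 13.7   2.6 -13.4] w 0.0263 t 16.9 q [ 0.57  0.29 -0.27  1.01  0.01  0.46]
top crop [80, 160, 200, 280] scale 4.9
side crop [100, 180, 270, 340] scale 3.6
```

View pics/side_k7.png

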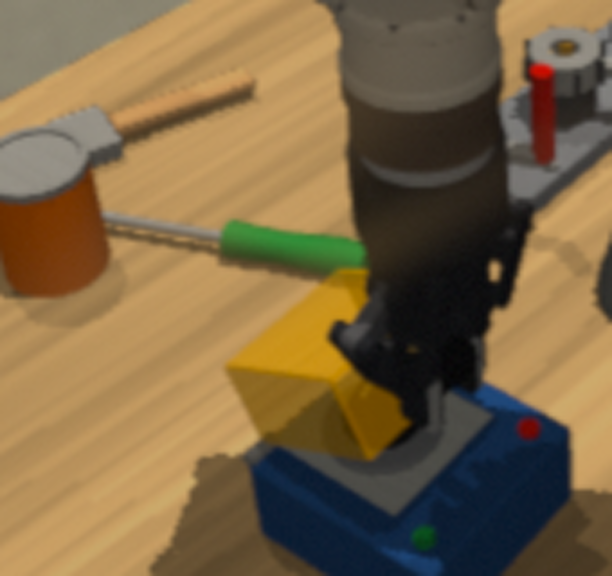

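>>> move_arm(
  moves=[
    [[-0.02, -0.002, 0, 0, 0, 0, 1], [-0.018, -0.002, -0.025, 0, 0, 0, 1], [-0.012, -0.002, -0.025, 0, 0, 0, 1], [0, 0, 0, 0, 0, 0, 0], [0, 0, 0, 0, 0, 0, -0.4], [0, 0, 0, 0, 0, 0, -0.4], [0, 0, 0, 0, 0, 0, -0.4]],
  ],
)

```text
clock: 17.58
eef_pos: [0.3921, 0.2617, 0.1005]
tool_rot: [-0.059, 0.998, 0.004, 0.01]
ft_force: [-1.1, 1.1, -0.6]
grip_width: 0.0596
```

>>> move_arm(
  moves=[
    [[-0.01, 0, 0.04, 0, 0, 0, -0.4], [0, 0, 0.06, 0, 0, 0, -0.4], [0, 0, 0.06, 0, 0, 0, -0.4], [0, 0, 0.06, 0, 0, 0, -0.4], [0, 0, 0.06, 0, 0, 0, -0.4], [0, 0, 0, 0, 0, 0, -0.4]],
  ],
)

```text
clock: 18.08
eef_pos: [0.3853, 0.2596, 0.2466]
tool_rot: [-0.059, 0.998, 0.002, 0.006]
ft_force: [1.4, 0.3, 0.7]
grip_width: 0.0598
```

```bash
python3 go.py 0.42 -0.19 0.24 96.5;  python3 snap.py k8 side=100,180,270,340
```

```text
eef [0.3853 0.2596 0.2466] tool_y 96.7 tz [ 0.012  0.005 -1.   ] q [ 0.59  0.16 -0.09  1.31 -0.    0.48] f [1.4 0.3 0.7] w 0.0598 t 18.08
shift units [ 0.0693 -0.8992 -0.0132] norm mm 451.0 rows>= 10.8
rot units [-0.009  0.022 -0.007] deg 0.7 | tilt-only units [-0.009  0.022  0.   ]
eef [0.3853 0.2596 0.2466] rot [-0.0585  0.9983  0.002   0.0059] f [1.4 0.3 0.7] w 0.0598 t 18.0833 q [ 0.59  0.16 -0.09  1.31 -0.    0.48]
side crop [100, 180, 270, 340] scale 3.6
```

View pics/side_k8.png

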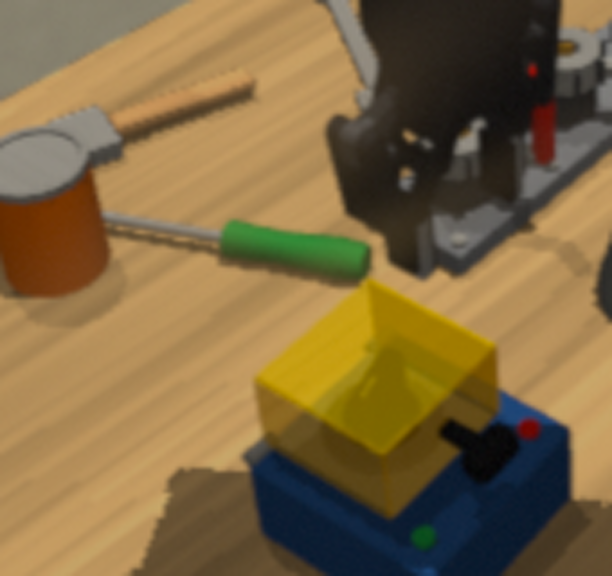

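View pics/top_k8.png

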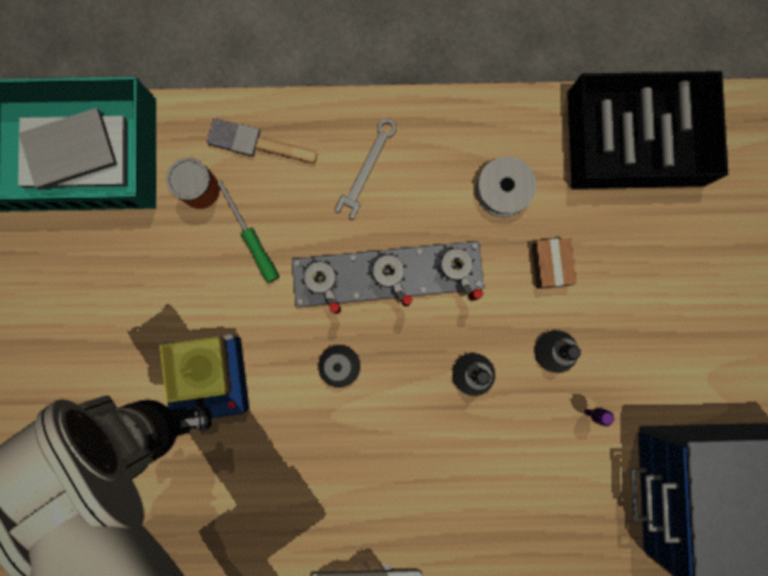

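>>> move_arm(
  moves=[
    [[0.005, -0.07, 0, 0, 0, -0.03, -0.4], [0.005, -0.07, 0, 0, 0, -0.03, -0.4], [0.005, -0.07, 0, 0, 0, 0, -0.4], [0.005, -0.07, 0, 0, 0, 0, -0.4], [0.005, -0.07, 0, 0, 0, 0, -0.4], [0.005, -0.07, 0, 0, 0, 0, -0.4], [0.005, -0.07, 0, 0, 0, 0, -0.4], [0.005, -0.07, 0, 0, 0, 0, -0.4]],
  ],
)

```text
clock: 18.85
eef_pos: [0.3969, -0.027, 0.2318]
tool_rot: [-0.05, 0.999, 0.0, -0.006]
ft_force: [1.9, 0.3, 0.1]
grip_width: 0.0595
```

>>> move_arm(
  moves=[
    [[0.005, -0.07, 0, 0, 0, 0, -0.4], [0.005, -0.07, 0, 0, 0, 0, -0.4], [0.005, -0.07, 0, 0, 0, 0, -0.4], [0.005, -0.07, 0, 0, 0, 0, -0.4], [0, 0, 0, 0, 0, 0, -0.4]],
  ],
)

```text
clock: 19.27
eef_pos: [0.4015, -0.1784, 0.2245]
tool_rot: [-0.046, 0.999, 0.002, -0.012]
ft_force: [-0.2, 0.1, 0.1]
grip_width: 0.0599
```

```bash
python3 go.py 0.427 -0.1915 0.16 94
```

```text
eef [ 0.4015 -0.1784  0.2245] tool_y 95.3 tz [-0.025  0.003 -1.   ] q [-0.41  0.15 -0.16  1.29 -0.01 -0.51] f [-0.2  0.1  0.1] w 0.0599 t 19.27
shift units [ 0.051  -0.0262 -0.1289] norm mm 70.6 rows>= 1.7
rot units [-0.006 -0.047 -0.044] deg 1.9 | tilt-only units [-0.005 -0.047 -0.   ]
```

>>> move_arm(
  moves=[
    [[0.025, -0.013, 0, -0.005, -0.047, -0.044, -0.4], [0.026, -0.013, 0, 0, 0, 0, -0.4], [0, 0, 0, 0, 0, 0, -0.4], [-0.004, 0.002, -0.03, 0, 0, 0, -0.4], [-0.004, 0.002, -0.03, 0, 0, 0, -0.4], [-0.004, 0.002, -0.03, 0, 0, 0, -0.4], [0, 0, 0, 0, 0, 0, -0.4]],
  ],
)

```text
clock: 19.85
eef_pos: [0.4209, -0.187, 0.1714]
tool_rot: [-0.031, 1.0, 0.003, -0.002]
ft_force: [-2.0, -0.1, 0.1]
grip_width: 0.0598
```

```bash
python3 go.py 0.427 -0.1915 0.15 94; python3 snap.py b1 top=260,190,400,300 side=290,110,430,240
```

```text
eef [ 0.4209 -0.187   0.1714] tool_y 93.6 tz [-0.004  0.006 -1.   ] q [-0.42  0.21 -0.22  1.14  0.   -0.48] f [-2.  -0.1  0.1] w 0.0598 t 19.85
shift units [ 0.0123 -0.009  -0.0428] norm mm 22.7 rows>= 0.5
rot units [-0.012 -0.008  0.015] deg 0.6 | tilt-only units [-0.012 -0.008 -0.   ]
eef [ 0.4209 -0.187   0.1714] rot [-0.031   0.9995  0.0031 -0.002 ] f [-2.  -0.1  0.1] w 0.0598 t 19.85 q [-0.42  0.21 -0.22  1.14  0.   -0.48]
top crop [260, 190, 400, 300] scale 5.3
side crop [290, 110, 430, 240] scale 4.5
```

View pics/side_b1.png

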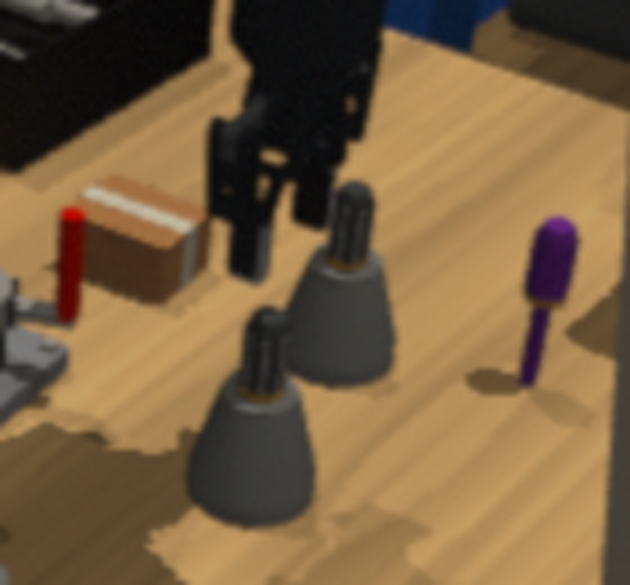

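View pics/top_b1.png

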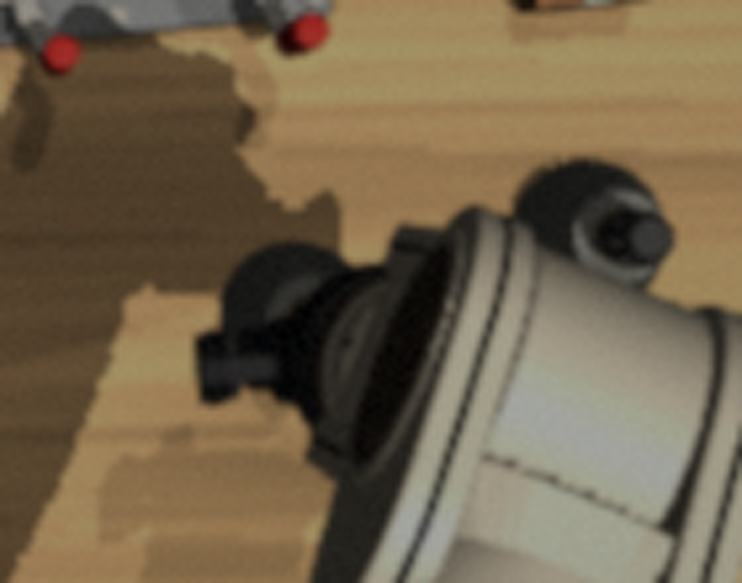

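```bash
cat > bur.py <<'E'
import sys
from h import *
tag,x,y=sys.argv[1],float(sys.argv[2]),float(sys.argv[3]); lo,hi=(float(a) for a in sys.argv[4:6]) if len(sys.argv)>5 else (.085,.125)
for n in("side","top"):
    c=load(f"{n}_{tag}.npz"); W=cloud(c); H=hsv(c).astype(int)
    d=np.hypot(W[...,0]-x,W[...,1]-y)
    m=(W[...,2]>lo)&(W[...,2]<hi)&(d<.03)
    for mm,st,ce in comps(m,20):
        p=W[mm]; (cx,cy),r=cv2.minEnclosingCircle(p[:,:2].astype(np.float32))
        # axis from visible half cylinder: fit circle radius 13mm
        from scipy.optimize import least_squares
        s=least_squares(lambda q:np.hypot(p[:,0]-q[0],p[:,1]-q[1])-.0125,[x,y],loss="soft_l1",f_scale=.002) if n=="side" else None
        t=p[p[:,2]>p[:,2].max()-.006]
        print(n,len(p),"mec",np.round([cx,cy,r],4),"cyl",None if s is None else s.x.round(4),"top z",np.percentile(p[:,2],97).round(4),"topmean",t.mean(0).round(4))
E
python3 bur.py b1 0.427 -0.1915; python3 bur.py b1 0.463 -0.336
python3 - <<'E'
from h import *
e=np.array([.4209,-.187,.1714]); a=np.deg2rad(93.6); jy=np.array([np.cos(a),np.sin(a),0]); jx=np.array([np.sin(a),-np.cos(a),0])
c=load("side_b1.npz"); W=cloud(c)-e; H=hsv(c)
L=np.stack([W@jx,W@jy,W[...,2]],-1)
m=(abs(L[...,0])<.03)&(abs(L[...,1])<.07)&(L[...,2]>-.012)&(L[...,2]<.02)
for mm,st,ce in comps(m,15):
        p=L[mm]; print(len(p),np.percentile(p,[2,50,98],axis=0).round(4).tolist())
E
```

```text
side 167 mec [ 0.4249 -0.1904  0.014 ] cyl [ 0.4266 -0.1925] top z 0.1239 topmean [ 0.4247 -0.1898  0.122 ]
side 137 mec [ 0.4606 -0.336   0.0143] cyl [ 0.4627 -0.3387] top z 0.1234 topmean [ 0.4616 -0.3359  0.122 ]
top 122 mec [ 0.4632 -0.338   0.0133] cyl None top z 0.1238 topmean [ 0.4628 -0.3369  0.1212]
75 [[-0.0102, -0.0359, -0.002], [-0.0001, -0.0299, 0.0086], [0.012, -0.0268, 0.0192]]
62 [[-0.0103, 0.0302, -0.0023], [-0.0044, 0.0402, 0.0106], [0.0089, 0.0462, 0.019]]
```

>>> move_arm(
  moves=[
    [[0.01, -0.009, 0, -0.012, -0.008, 0.01, -0.4], [-0.001, 0.001, -0.03, 0, 0, 0, -0.4], [-0.002, 0.001, -0.03, 0, 0, 0, -0.4], [-0.002, 0.001, -0.03, 0, 0, 0, -0.4], [0, 0, 0, 0, 0, 0, -0.4]],
  ],
)

```text
clock: 20.37
eef_pos: [0.4321, -0.1925, 0.1341]
tool_rot: [-0.036, 0.999, -0.005, 0.009]
ft_force: [-0.7, 0.6, -0.7]
grip_width: 0.0596
```

```bash
python3 go.py 0.426 -0.1915 0.0905 94
```

```text
eef [ 0.4321 -0.1925  0.1341] tool_y 94.1 tz [ 0.018 -0.009 -1.   ] q [-0.42  0.25 -0.28  1.02 -0.   -0.49] f [-0.7  0.6 -0.7] w 0.0596 t 20.37
shift units [-0.0123  0.002  -0.0871] norm mm 44.0 rows>= 1.1
rot units [ 0.018  0.035 -0.003] deg 1.2 | tilt-only units [0.018 0.035 0.   ]
```

>>> move_arm(
  moves=[
    [[-0.012, 0.002, -0.01, 0.018, 0.035, 0, -0.4], [-0.003, 0.001, -0.025, 0, 0.006, 0, -0.4], [-0.003, 0.001, -0.025, 0, 0.006, 0, -0.4], [-0.002, 0.001, -0.02, 0, 0.005, 0, -0.4], [0, 0, -0.01, 0, 0, 0, -0.4], [0, 0, 0, 0, 0, 0, -0.4]],
  ],
)

```text
clock: 20.87
eef_pos: [0.4269, -0.1923, 0.0934]
tool_rot: [-0.036, 0.999, -0.002, -0.001]
ft_force: [0.4, -0.0, -0.3]
grip_width: 0.0598
```

```bash
python3 go.py 0.426 -0.1915 0.0905 94
```

```text
eef [ 0.4269 -0.1923  0.0934] tool_y 94.1 tz [-0.001 -0.004 -1.   ] q [-0.42  0.3  -0.33  0.94 -0.   -0.49] f [ 0.4 -0.  -0.3] w 0.0598 t 20.87
shift units [-0.0018  0.0015 -0.0058] norm mm 3.1 rows>= 0.1
rot units [ 0.007 -0.003 -0.005] deg 0.3 | tilt-only units [ 0.007 -0.003  0.   ]
```

>>> move_arm(
  moves=[
    [[-0.001, 0.001, -0.005, 0, 0, 0, 0], [0, 0, 0, 0, 0, 0, 0.5], [0, 0, 0, 0, 0, 0, 1], [0, 0, 0, 0, 0, 0, 1], [0, 0, 0, 0, 0, 0, 1], [0, 0, 0, 0, 0, 0, 1]],
  ],
)

```text
clock: 21.37
eef_pos: [0.4278, -0.1928, 0.0927]
tool_rot: [-0.036, 0.999, -0.003, 0.0]
ft_force: [-1.0, -0.6, -1.3]
grip_width: 0.0249
```

```bash
python3 go.py 0.426 -0.1915 0.0905 94; python3 snap.py b2 top=260,190,400,300 side=290,110,430,240
```

```text
eef [ 0.4278 -0.1928  0.0927] tool_y 94.1 tz [ 0.001 -0.006 -1.   ] q [-0.42  0.3  -0.33  0.94 -0.   -0.49] f [-1.  -0.6 -1.3] w 0.0249 t 21.37
shift units [-0.0035  0.0025 -0.0045] norm mm 3.1 rows>= 0.1
rot units [ 0.011  0.002 -0.004] deg 0.4 | tilt-only units [0.011 0.002 0.   ]
eef [ 0.4278 -0.1928  0.0927] rot [-3.600e-02  9.993e-01 -2.800e-03  5.000e-04] f [-1.  -0.6 -1.3] w 0.0249 t 21.3667 q [-0.42  0.3  -0.33  0.94 -0.   -0.49]
top crop [260, 190, 400, 300] scale 5.3
side crop [290, 110, 430, 240] scale 4.5
```

View pics/side_b2.png

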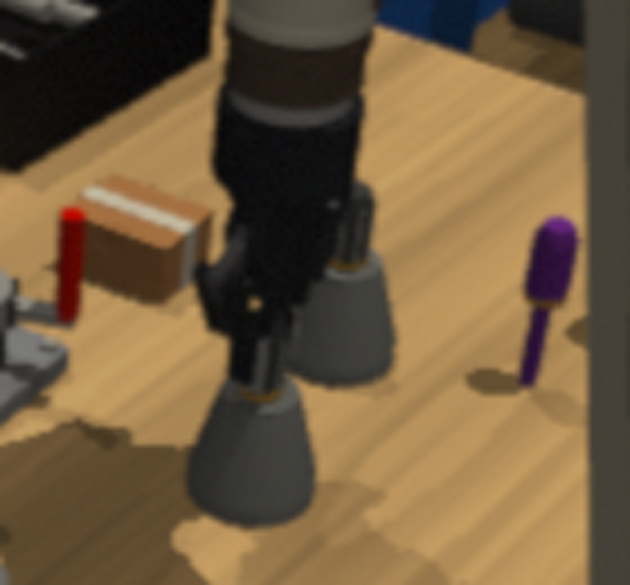

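>>> move_arm(
  moves=[
    [[0, 0, 0.01, 0, 0, 0, 1], [0, 0, 0.02, 0, 0, 0, 1], [0.001, 0, 0.03, 0, 0, 0, 1], [0.002, -0.001, 0.03, 0, 0, 0, 1], [0.002, -0.001, 0.03, 0, 0, 0, 1], [0, 0, 0, 0, 0, 0, 1]],
  ],
)

```text
clock: 21.97
eef_pos: [0.4289, -0.1929, 0.1546]
tool_rot: [-0.036, 0.999, -0.002, -0.001]
ft_force: [0.1, 0.5, -1.8]
grip_width: 0.0245
```

```bash
python3 go.py 0.426 -0.1915 0.27 94; python3 snap.py b3 top=260,190,400,300 side=290,110,430,240
```

```text
eef [ 0.4289 -0.1929  0.1546] tool_y 94.1 tz [-0.002 -0.004 -1.   ] q [-0.42  0.24 -0.23  1.1  -0.   -0.49] f [ 0.1  0.5 -1.8] w 0.0245 t 21.97
shift units [-0.0059  0.0028  0.2308] norm mm 115.4 rows>= 2.8
rot units [ 0.007 -0.004 -0.005] deg 0.3 | tilt-only units [ 0.007 -0.004  0.   ]
eef [ 0.4289 -0.1929  0.1546] rot [-0.0362  0.9993 -0.0017 -0.0012] f [ 0.1  0.5 -1.8] w 0.0245 t 21.9667 q [-0.42  0.24 -0.23  1.1  -0.   -0.49]
top crop [260, 190, 400, 300] scale 5.3
side crop [290, 110, 430, 240] scale 4.5
```

View pics/side_b3.png

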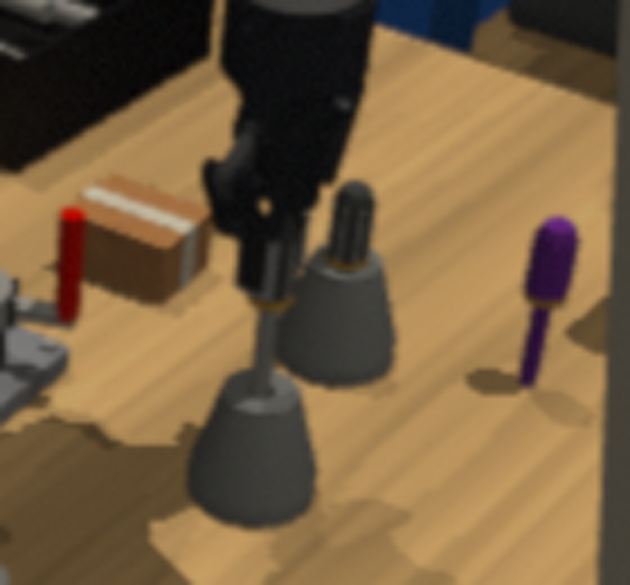

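>>> move_arm(
  moves=[
    [[0.002, 0, 0.04, 0, 0, 0, 1], [0.002, 0, 0.05, 0, 0, 0, 1], [0.002, 0, 0.05, 0, 0, 0, 1], [0.002, 0, 0.05, 0, 0, 0, 1], [0.03, 0.005, 0.01, 0, 0, 0, 1], [0.04, 0.006, 0, 0, 0, 0, 1], [0.04, 0.006, 0, 0, 0, 0, 1], [0.04, 0.006, 0, 0, 0, 0, 1]],
  ],
)

```text
clock: 22.73
eef_pos: [0.498, -0.1776, 0.2466]
tool_rot: [-0.034, 0.999, 0.004, -0.013]
ft_force: [0.7, -0.1, -1.7]
grip_width: 0.0244
```

```bash
python3 go.py 0.6143 -0.1627 0.26 94
```

```text
eef [ 0.498  -0.1776  0.2466] tool_y 93.9 tz [-0.027  0.007 -1.   ] q [-0.34  0.32  0.12  1.4  -0.   -0.41] f [ 0.7 -0.1 -1.7] w 0.0244 t 22.73
shift units [0.2326 0.0298 0.0269] norm mm 118.0 rows>= 2.8
rot units [-0.013 -0.052  0.003] deg 1.6 | tilt-only units [-0.013 -0.051 -0.   ]
```

>>> move_arm(
  moves=[
    [[0.03, 0.004, 0.02, -0.01, -0.02, 0, 1], [0.04, 0.005, 0.012, 0, -0.02, 0, 1], [0.04, 0.005, 0.004, 0, -0.02, 0, 1], [0.04, 0.005, 0.004, 0, -0.02, 0, 1], [0.04, 0.005, 0.004, 0, -0.02, 0, 1], [0.04, 0.005, 0.004, 0, -0.01, 0, 1], [0, 0, 0, 0, 0, 0, 1]],
  ],
)

```text
clock: 23.32
eef_pos: [0.617, -0.1596, 0.2571]
tool_rot: [-0.035, 0.999, 0.004, 0.007]
ft_force: [0.5, -0.8, -3.4]
grip_width: 0.0247
```

```bash
python3 go.py 0.6143 -0.1627 0.18 94
```

```text
eef [ 0.617  -0.1596  0.2571] tool_y 94.0 tz [ 0.014  0.008 -1.   ] q [-0.26  0.51  0.44  1.49  0.01 -0.33] f [ 0.5 -0.8 -3.4] w 0.0247 t 23.32
shift units [-0.0053 -0.0061 -0.1543] norm mm 77.2 rows>= 1.9
rot units [-0.015  0.027 -0.001] deg 0.9 | tilt-only units [-0.015  0.027  0.   ]
```

>>> move_arm(
  moves=[
    [[-0.005, -0.006, -0.02, -0.015, 0.027, 0, 1], [-0.003, 0.001, -0.03, 0, 0.004, 0, 1], [-0.003, 0.001, -0.03, 0, 0.004, 0, 1], [-0.003, 0.001, -0.03, 0, 0.004, 0, 1], [-0.003, 0.001, -0.03, 0, 0.004, 0, 1], [0, 0, 0, 0, 0, 0, 1]],
  ],
)

```text
clock: 23.82
eef_pos: [0.601, -0.1607, 0.1726]
tool_rot: [-0.035, 0.999, 0.001, -0.015]
ft_force: [-1.9, 0.1, -2.6]
grip_width: 0.0249
```

```bash
python3 go.py 0.6143 -0.1627 0.175 94; python3 snap.py c1 top=280,130,350,200 side=260,90,360,190
```

```text
eef [ 0.601  -0.1607  0.1726] tool_y 94.0 tz [-0.03   0.001 -1.   ] q [-0.26  0.54  0.27  1.33 -0.01 -0.33] f [-1.9  0.1 -2.6] w 0.0249 t 23.82
shift units [ 0.0266 -0.0041  0.0049] norm mm 13.7 rows>= 0.3
rot units [-0.002 -0.056 -0.001] deg 1.7 | tilt-only units [-0.002 -0.056 -0.   ]
eef [ 0.601  -0.1607  0.1726] rot [-0.0351  0.9993  0.001  -0.0147] f [-1.9  0.1 -2.6] w 0.0249 t 23.8167 q [-0.26  0.54  0.27  1.33 -0.01 -0.33]
top crop [280, 130, 350, 200] scale 8.4
side crop [260, 90, 360, 190] scale 5.9
```

View pics/side_c1.png

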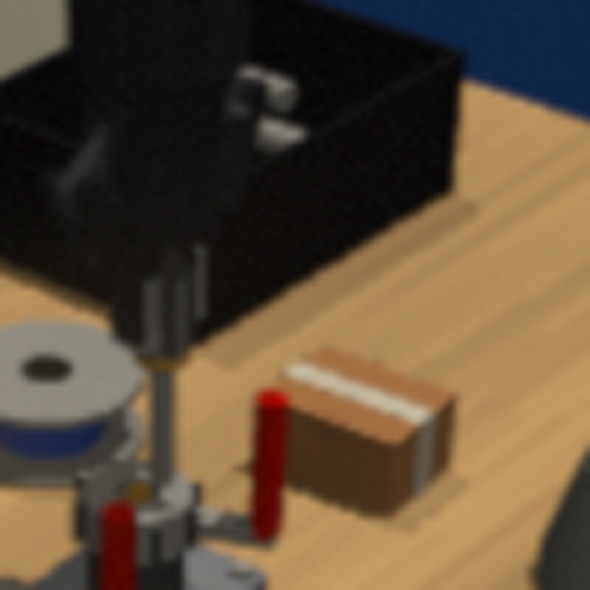

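View pics/top_c1.png

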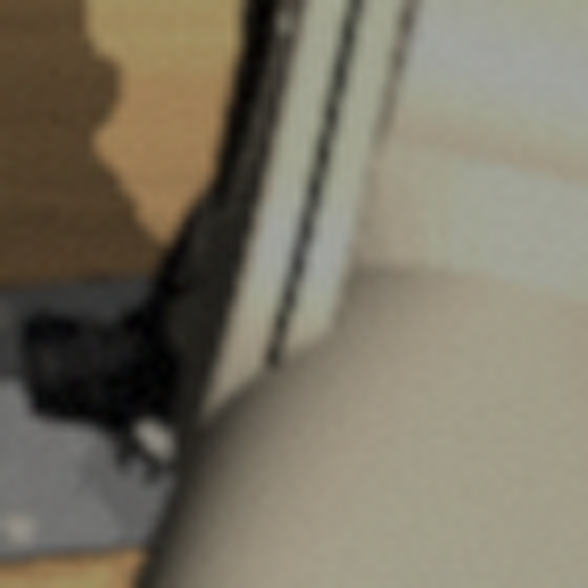

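>>> move_arm(
  moves=[
    [[0.014, -0.002, 0.002, 0, -0.03, 0, 1], [0.012, -0.002, 0.002, 0, -0.026, 0, 1], [0, 0, 0, 0, 0, 0, 1], [0, 0, 0, 0, 0, 0, 1]],
  ],
)

```text
clock: 24.25
eef_pos: [0.6187, -0.1644, 0.1817]
tool_rot: [-0.035, 0.999, -0.001, 0.007]
ft_force: [0.3, 0.8, -2.0]
grip_width: 0.0246
```

```bash
python3 go.py 0.6143 -0.1627 0.175 94; python3 snap.py c2 top=280,130,350,200 side=265,140,315,190
```

```text
eef [ 0.6187 -0.1644  0.1817] tool_y 94.0 tz [ 0.014 -0.002 -1.   ] q [-0.26  0.54  0.29  1.31  0.   -0.33] f [ 0.3  0.8 -2. ] w 0.0246 t 24.25
shift units [-0.0088  0.0034 -0.0133] norm mm 8.2 rows>= 0.2
rot units [0.004 0.026 0.001] deg 0.8 | tilt-only units [0.004 0.026 0.   ]
eef [ 0.6187 -0.1644  0.1817] rot [-0.0347  0.9994 -0.0014  0.0067] f [ 0.3  0.8 -2. ] w 0.0246 t 24.25 q [-0.26  0.54  0.29  1.31  0.   -0.33]
top crop [280, 130, 350, 200] scale 8.4
side crop [265, 140, 315, 190] scale 11.8
```

View pics/side_c2.png

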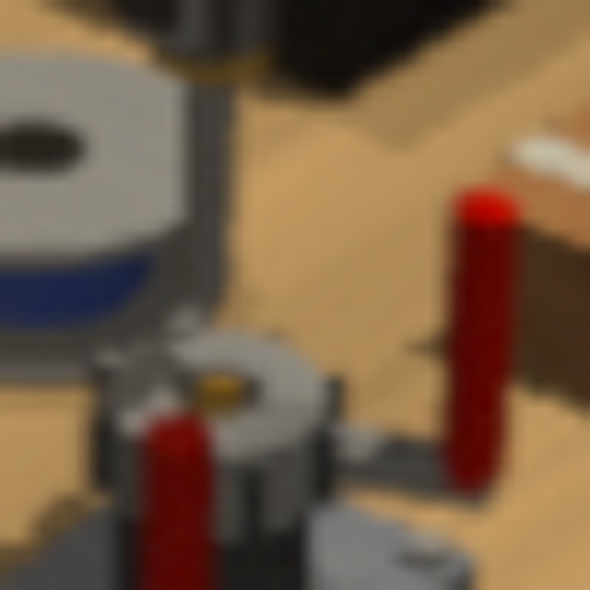

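```bash
cat > pr.py <<'E'
# pr.py tag cam x0 y0 scale  px py z ...  : ray of crop pixel on z ; also projects 3D
import sys
from h import *
tag,cam=sys.argv[1:3]; x0,y0,s=map(float,sys.argv[3:6]); c=load(f"{cam}_{tag}.npz")
a=[float(v) for v in sys.argv[6:]]
for i in range(0,len(a),3):
    q=(np.array(a[i:i+2])+.5)/s-.5+[x0,y0]; print(a[i:i+3],ray(c,q,a[i+2])[0].round(4))
E
cat > proj.py <<'E'
# proj.py tag cam x0 y0 scale X Y Z ... -> crop pixel
import sys
from h import *
tag,cam=sys.argv[1:3]; x0,y0,s=map(float,sys.argv[3:6]); c=load(f"{cam}_{tag}.npz")
a=[float(v) for v in sys.argv[6:]]; E=np.linalg.inv(c["extrinsics"])
for i in range(0,len(a),3):
    p=E[:3,:3]@np.array(a[i:i+3])+E[:3,3]; u=p[0]/p[2]*c["fx"]+c["cx"]; v=p[1]/p[2]*c["fy"]+c["cy"]
    print(a[i:i+3],((np.array([u,v])+.5-[x0,y0])*s-.5).round(1))
E
python3 pr.py c2 side 265 140 11.8 210 310 .093 220 390 .075 212 75 .157
python3 proj.py c2 side 265 140 11.8 .6187 -.1644 .093 .6187 -.1644 .157 .6143 -.1627 .075 .6187 -.1644 .160
python3 bur.py c2 0.6187 -0.1644 .11 .15; python3 bur.py c2 0.6187 -0.1644 .095 .15
```

```text
[210.0, 310.0, 0.093] [ 0.6199 -0.1687  0.093 ]
[220.0, 390.0, 0.075] [ 0.6143 -0.166   0.075 ]
[212.0, 75.0, 0.157] [ 0.6177 -0.1653  0.157 ]
[0.6187, -0.1644, 0.093] [201.7 319.7]
[0.6187, -0.1644, 0.157] [206.1  75. ]
[0.6143, -0.1627, 0.075] [210.5 396. ]
[0.6187, -0.1644, 0.16] [206.4  63.2]
side 58 mec [ 0.6161 -0.1638  0.0083] cyl [ 0.6261 -0.1668] top z 0.1486 topmean [ 0.615  -0.1602  0.1462]
side 70 mec [ 0.6161 -0.1638  0.0083] cyl [ 0.6261 -0.1671] top z 0.1485 topmean [ 0.615  -0.1602  0.1462]
```

>>> move_arm(
  moves=[
    [[-0.006, 0.002, -0.01, 0.004, 0.02, 0, 1], [-0.003, 0, -0.01, 0, 0.006, 0, 1], [0, 0, 0, 0, 0, 0, 1], [0, 0, 0, 0, 0, 0, 1]],
  ],
)

```text
clock: 24.68
eef_pos: [0.6138, -0.1632, 0.1715]
tool_rot: [-0.035, 0.999, -0.0, -0.0]
ft_force: [1.0, -0.2, -2.4]
grip_width: 0.0247
```

```bash
python3 go.py 0.6145 -0.1635 0.170 94; python3 snap.py c3 top=280,130,350,200 side=265,140,315,190
```

```text
eef [ 0.6138 -0.1632  0.1715] tool_y 94.0 tz [-0.001 -0.    -1.   ] q [-0.26  0.55  0.28  1.3  -0.   -0.33] f [ 1.  -0.2 -2.4] w 0.0247 t 24.68
shift units [ 0.0014 -0.0006 -0.0031] norm mm 1.7 rows>= 0.0
rot units [ 0.001 -0.001  0.   ] deg 0.0 | tilt-only units [ 0.001 -0.001  0.   ]
eef [ 0.6138 -0.1632  0.1715] rot [-3.480e-02  9.994e-01 -1.000e-04 -3.000e-04] f [ 1.  -0.2 -2.4] w 0.0247 t 24.6833 q [-0.26  0.55  0.28  1.3  -0.   -0.33]
top crop [280, 130, 350, 200] scale 8.4
side crop [265, 140, 315, 190] scale 11.8
```

View pics/side_c3.png

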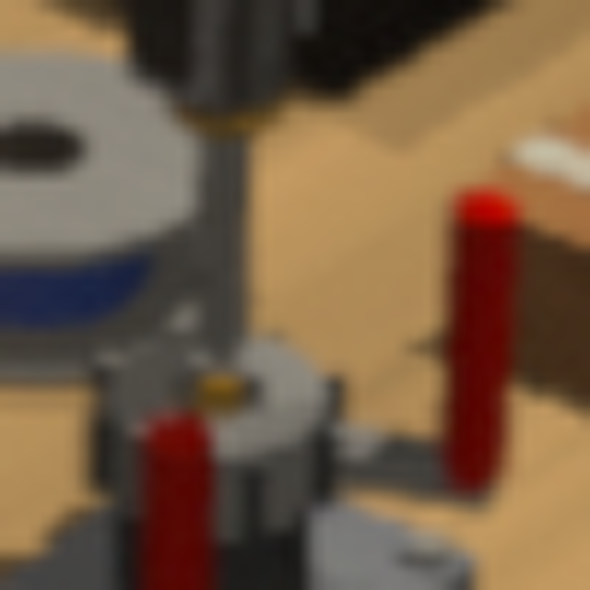

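>>> move_arm(
  moves=[
    [[0.001, 0, -0.01, 0, 0, 0, 1], [0, 0, -0.01, 0, 0, 0, 1], [0, 0, 0, 0, 0, 0, 1]],
  ],
)

```text
clock: 25.03
eef_pos: [0.6146, -0.1633, 0.1608]
tool_rot: [-0.035, 0.999, -0.0, -0.0]
ft_force: [-0.8, 0.3, -2.4]
grip_width: 0.0248
```

```bash
python3 go.py 0.6145 -0.1635 0.1087 94; python3 snap.py c4 side=265,140,315,190
```

```text
eef [ 0.6146 -0.1633  0.1608] tool_y 94.0 tz [ 0. -0. -1.] q [-0.26  0.55  0.26  1.28 -0.   -0.33] f [-0.8  0.3 -2.4] w 0.0248 t 25.03
shift units [-1.000e-04 -5.000e-04 -1.043e-01] norm mm 52.1 rows>= 1.3
rot units [0.001 0.    0.   ] deg 0.0 | tilt-only units [0.001 0.    0.   ]
eef [ 0.6146 -0.1633  0.1608] rot [-3.490e-02  9.994e-01 -2.000e-04 -0.000e+00] f [-0.8  0.3 -2.4] w 0.0248 t 25.0333 q [-0.26  0.55  0.26  1.28 -0.   -0.33]
side crop [265, 140, 315, 190] scale 11.8
```

View pics/side_c4.png

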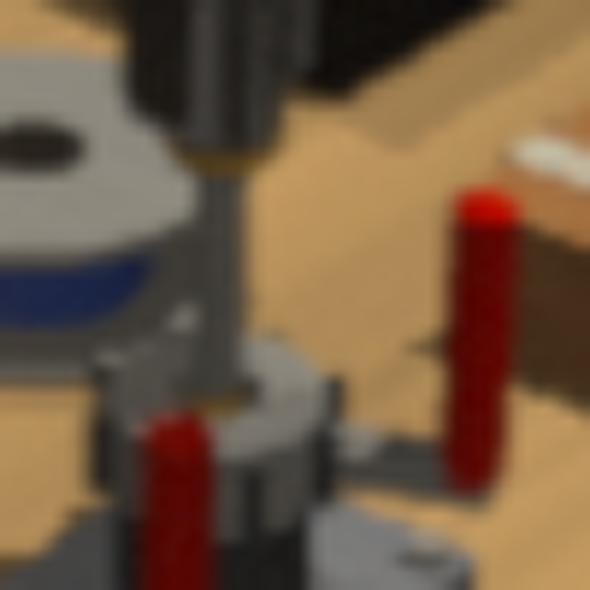

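>>> move_arm(
  moves=[
    [[0, 0, -0.01, 0, 0, 0, 1], [0, 0, -0.01, 0, 0, 0, 1], [0, 0, 0, 0, 0, 0, 1]],
  ],
)

```text
clock: 25.38
eef_pos: [0.6152, -0.1633, 0.1513]
tool_rot: [-0.035, 0.999, -0.0, 0.001]
ft_force: [-0.1, -0.5, -2.3]
grip_width: 0.0247
```

```bash
python3 go.py 0.6145 -0.1635 0.1087 94
```

```text
eef [ 0.6152 -0.1633  0.1513] tool_y 94.0 tz [ 0.002 -0.001 -1.   ] q [-0.26  0.56  0.24  1.25 -0.   -0.33] f [-0.1 -0.5 -2.3] w 0.0247 t 25.38
shift units [-0.0014 -0.0003 -0.0851] norm mm 42.6 rows>= 1.0
rot units [0.002 0.004 0.   ] deg 0.1 | tilt-only units [0.002 0.004 0.   ]
```

No contact force, the foot is about 12 mm inside. Continue.

>>> move_arm(
  moves=[
    [[-0.001, 0, -0.012, 0, 0, 0, 1], [0, 0, -0.012, 0, 0, 0, 1], [-0.001, 0, -0.012, 0, 0, 0, 1], [0, 0, 0, 0, 0, 0, 1]],
  ],
)

```text
clock: 25.72
eef_pos: [0.6138, -0.1633, 0.131]
tool_rot: [-0.035, 0.999, -0.0, 0.001]
ft_force: [-0.4, 0.1, -2.3]
grip_width: 0.0245
```

```bash
python3 go.py 0.6145 -0.1635 0.1087 94
```

```text
eef [ 0.6138 -0.1633  0.131 ] tool_y 94.0 tz [ 0.001 -0.001 -1.   ] q [-0.26  0.57  0.21  1.21 -0.   -0.33] f [-0.4  0.1 -2.3] w 0.0245 t 25.72
shift units [ 0.0014 -0.0004 -0.0446] norm mm 22.3 rows>= 0.5
rot units [0.001 0.003 0.   ] deg 0.1 | tilt-only units [0.001 0.003 0.   ]
```

>>> move_arm(
  moves=[
    [[0.001, 0, -0.012, 0, 0, 0, 1], [0, 0, -0.012, 0, 0, 0, 1], [0, 0, -0.01, 0, 0, 0, 1], [0, 0, 0, 0, 0, 0, 1]],
  ],
)

```text
clock: 26.05
eef_pos: [0.6141, -0.1629, 0.1118]
tool_rot: [-0.035, 0.999, 0.0, 0.0]
ft_force: [-0.3, -0.4, -3.0]
grip_width: 0.0249
```

```bash
python3 go.py 0.6145 -0.1635 0.1087 94
```

```text
eef [ 0.6141 -0.1629  0.1118] tool_y 94.0 tz [ 0.001  0.    -1.   ] q [-0.26  0.58  0.18  1.17  0.   -0.33] f [-0.3 -0.4 -3. ] w 0.0249 t 26.05
shift units [ 0.0007 -0.0012 -0.0062] norm mm 3.2 rows>= 0.1
rot units [-0.     0.002 -0.   ] deg 0.1 | tilt-only units [-0.     0.002  0.   ]
```

>>> move_arm(
  moves=[
    [[0, 0, -0.006, 0, 0, 0, 1], [0, 0, -0.004, 0, 0, 0, 1], [0, 0, -0.004, 0, 0, 0, 1], [0, 0, 0, 0, 0, 0, 1]],
  ],
)

```text
clock: 26.38
eef_pos: [0.6151, -0.1631, 0.1066]
tool_rot: [-0.035, 0.999, -0.0, 0.002]
ft_force: [0.2, 0.5, -2.6]
grip_width: 0.0249
```

```bash
python3 go.py 0.6145 -0.1635 0.1087 94;  python3 snap.py c5 side=265,120,315,170
```

```text
eef [ 0.6151 -0.1631  0.1066] tool_y 94.0 tz [ 0.004 -0.001 -1.   ] q [-0.26  0.59  0.17  1.15  0.   -0.33] f [ 0.2  0.5 -2.6] w 0.0249 t 26.38
shift units [-0.0012 -0.0007  0.0041] norm mm 2.2 rows>= 0.1
rot units [ 0.001  0.008 -0.   ] deg 0.2 | tilt-only units [0.001 0.008 0.   ]
eef [ 0.6151 -0.1631  0.1066] rot [-3.490e-02  9.994e-01 -3.000e-04  2.000e-03] f [ 0.2  0.5 -2.6] w 0.0249 t 26.3833 q [-0.26  0.59  0.17  1.15  0.   -0.33]
side crop [265, 120, 315, 170] scale 11.8
```

View pics/side_c5.png

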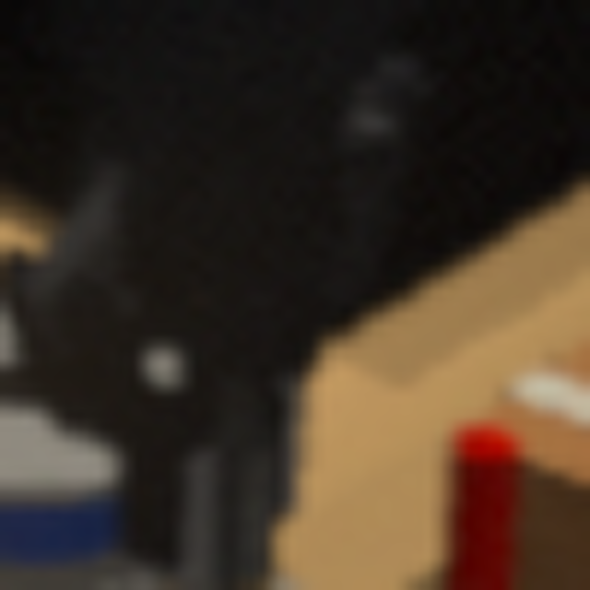

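>>> move_arm(
  moves=[
    [[-0.001, 0, -0.004, 0, 0, 0, 1], [0, 0, -0.004, 0, 0, 0, 1], [0, 0, 0, 0, 0, 0, 1]],
  ],
)

```text
clock: 26.73
eef_pos: [0.6151, -0.1631, 0.1064]
tool_rot: [-0.035, 0.999, -0.001, 0.004]
ft_force: [-1.9, 0.7, -2.9]
grip_width: 0.0247
```

```bash
python3 go.py 0.6145 -0.1635 0.1047 94
```

```text
eef [ 0.6151 -0.1631  0.1064] tool_y 94.0 tz [ 0.007 -0.001 -1.   ] q [-0.26  0.59  0.17  1.15  0.   -0.33] f [-1.9  0.7 -2.9] w 0.0247 t 26.73
shift units [-0.0012 -0.0008 -0.0034] norm mm 1.8 rows>= 0.0
rot units [ 0.002  0.014 -0.   ] deg 0.4 | tilt-only units [0.002 0.014 0.   ]
```

>>> move_arm(
  moves=[
    [[-0.001, 0, -0.008, 0, 0.014, 0, 1], [0, 0, -0.008, 0, 0, 0, 1], [0, 0, 0, 0, 0, 0, 1]],
  ],
)

```text
clock: 26.98
eef_pos: [0.6153, -0.163, 0.1066]
tool_rot: [-0.035, 0.999, -0.001, 0.003]
ft_force: [-2.8, -0.3, -4.1]
grip_width: 0.0246
```

```bash
python3 go.py 0.6145 -0.1635 0.1047 94
```

```text
eef [ 0.6153 -0.163   0.1066] tool_y 94.0 tz [ 0.006 -0.002 -1.   ] q [-0.26  0.59  0.17  1.15 -0.   -0.33] f [-2.8 -0.3 -4.1] w 0.0246 t 26.98
shift units [-0.0016 -0.0009 -0.0039] norm mm 2.2 rows>= 0.1
rot units [ 0.004  0.011 -0.001] deg 0.3 | tilt-only units [0.004 0.011 0.   ]
```

>>> move_arm(
  moves=[
    [[0, 0, -0.01, 0, 0.01, 0, 1], [0, 0, -0.01, 0, 0, 0, 1]],
  ],
)

```text
clock: 27.15
eef_pos: [0.6167, -0.1631, 0.1057]
tool_rot: [-0.035, 0.999, -0.002, 0.004]
ft_force: [-13.2, 4.4, 32.3]
grip_width: 0.0247
```

```bash
python3 go.py 0.6145 -0.1635 0.1047 94; python3 snap.py c6 side=265,120,315,170
```

```text
eef [ 0.6167 -0.1631  0.1057] tool_y 94.0 tz [ 0.008 -0.003 -1.   ] q [-0.26  0.59  0.17  1.14 -0.   -0.33] f [-13.2   4.4  32.3] w 0.0247 t 27.15
shift units [-0.0044 -0.0008 -0.002 ] norm mm 2.5 rows>= 0.1
rot units [ 0.006  0.014 -0.001] deg 0.5 | tilt-only units [0.006 0.014 0.   ]
eef [ 0.6167 -0.1631  0.1057] rot [-0.0351  0.9994 -0.0017  0.0037] f [-13.2   4.4  32.3] w 0.0247 t 27.15 q [-0.26  0.59  0.17  1.14 -0.   -0.33]
side crop [265, 120, 315, 170] scale 11.8
```

>>> move_arm(
  moves=[
    [[-0.003, 0, 0, 0, 0.01, 0, 1], [0, 0, 0, 0, 0, 0, 0.3], [0, 0, 0, 0, 0, 0, -0.2], [0, 0, 0, 0, 0, 0, -0.4], [0.001, 0, 0.03, 0, 0, 0, -0.4], [0.001, 0, 0.04, 0, 0, 0, -0.4], [0.001, 0, 0.04, 0, 0, 0, -0.4], [0, 0, 0.04, 0, 0, 0, -0.4]],
  ],
)

```text
clock: 27.92
eef_pos: [0.6152, -0.1631, 0.1743]
tool_rot: [-0.035, 0.999, -0.001, -0.003]
ft_force: [-0.4, 0.1, -0.1]
grip_width: 0.0602
```

```bash
python3 go.py 0.6145 -0.1635 0.1047 94; python3 snap.py c7 top=270,150,340,220 side=255,120,315,180
```

```text
eef [ 0.6152 -0.1631  0.1743] tool_y 94.0 tz [-0.007 -0.002 -1.   ] q [-0.26  0.55  0.29  1.32 -0.   -0.33] f [-0.4  0.1 -0.1] w 0.0602 t 27.92
shift units [-0.0015 -0.0009 -0.1392] norm mm 69.6 rows>= 1.7
rot units [ 0.003 -0.013 -0.   ] deg 0.4 | tilt-only units [ 0.003 -0.013  0.   ]
eef [ 0.6152 -0.1631  0.1743] rot [-3.490e-02  9.994e-01 -7.000e-04 -3.400e-03] f [-0.4  0.1 -0.1] w 0.0602 t 27.9167 q [-0.26  0.55  0.29  1.32 -0.   -0.33]
top crop [270, 150, 340, 220] scale 8.4
side crop [255, 120, 315, 180] scale 9.8
```

View pics/side_c7.png

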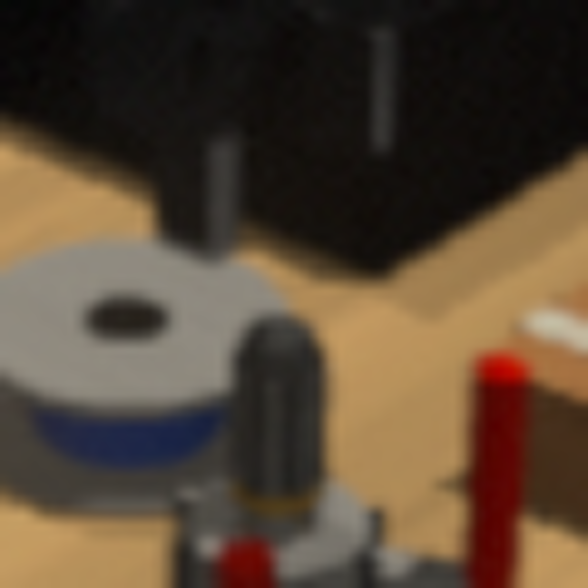

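```bash
python3 bur.py c7 0.6145 -0.163 .1 .15
```

```text
side 144 mec [ 0.6121 -0.1592  0.0145] cyl [ 0.614  -0.1627] top z 0.1381 topmean [ 0.6129 -0.1605  0.1372]
```

>>> move_arm(
  moves=[
    [[-0.03, -0.012, 0.004, 0, 0, 0, -0.4], [-0.03, -0.013, 0, 0, 0, 0, -0.4], [-0.03, -0.013, 0, 0, 0, 0, -0.4], [-0.02, -0.01, 0, 0, 0, 0, -0.4], [0, 0, 0, 0, 0, 0, -0.4]],
  ],
)

```text
clock: 28.43
eef_pos: [0.5621, -0.188, 0.1737]
tool_rot: [-0.036, 0.999, -0.002, -0.0]
ft_force: [-0.8, 0.3, 0.3]
grip_width: 0.0595
```

```bash
python3 go.py 0.5597 -0.1878 0.107 94; python3 snap.py p1 top=270,150,340,220 side=255,120,335,200
```

```text
eef [ 0.5621 -0.188   0.1737] tool_y 94.1 tz [-0.001 -0.003 -1.   ] q [-0.32  0.46  0.14  1.25 -0.   -0.39] f [-0.8  0.3  0.3] w 0.0595 t 28.43
shift units [-0.0048  0.0003 -0.1334] norm mm 66.8 rows>= 1.6
rot units [ 0.006 -0.001 -0.004] deg 0.2 | tilt-only units [ 0.006 -0.001  0.   ]
eef [ 0.5621 -0.188   0.1737] rot [-3.600e-02  9.994e-01 -1.600e-03 -4.000e-04] f [-0.8  0.3  0.3] w 0.0595 t 28.4333 q [-0.32  0.46  0.14  1.25 -0.   -0.39]
top crop [270, 150, 340, 220] scale 8.4
side crop [255, 120, 335, 200] scale 7.3
```

View pics/side_p1.png

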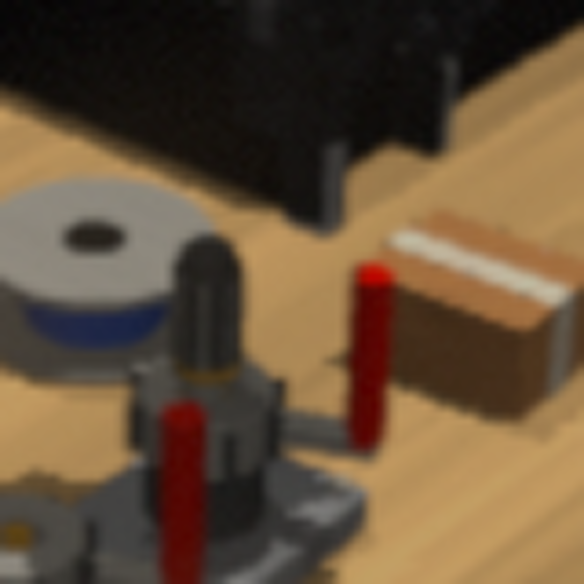

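>>> move_arm(
  moves=[
    [[-0.004, 0, -0.025, 0, 0, 0, -0.4], [-0.002, 0, -0.03, 0, 0.004, 0, -0.4], [-0.002, 0, -0.03, 0, 0.004, 0, -0.4], [-0.002, 0, -0.03, 0, 0.004, 0, -0.4], [0, 0, -0.015, 0, 0, 0, -0.4], [0, 0, 0, 0, 0, 0, -0.4]],
  ],
)

```text
clock: 29.03
eef_pos: [0.5646, -0.1854, 0.1044]
tool_rot: [-0.038, 0.999, -0.001, -0.0]
ft_force: [0.7, -0.3, -0.6]
grip_width: 0.06
```

```bash
python3 go.py 0.5597 -0.1878 0.107 94; python3 snap.py p2 top=270,150,340,220 side=255,120,335,200
```

```text
eef [ 0.5646 -0.1854  0.1044] tool_y 94.4 tz [-0.    -0.003 -1.   ] q [-0.32  0.51  0.04  1.09 -0.   -0.39] f [ 0.7 -0.3 -0.6] w 0.06 t 29.03
shift units [-0.0099 -0.0047  0.0052] norm mm 6.1 rows>= 0.1
rot units [ 0.006 -0.001 -0.013] deg 0.4 | tilt-only units [ 0.006 -0.001  0.   ]
eef [ 0.5646 -0.1854  0.1044] rot [-3.820e-02  9.993e-01 -1.500e-03 -2.000e-04] f [ 0.7 -0.3 -0.6] w 0.06 t 29.0333 q [-0.32  0.51  0.04  1.09 -0.   -0.39]
top crop [270, 150, 340, 220] scale 8.4
side crop [255, 120, 335, 200] scale 7.3
```

View pics/side_p2.png

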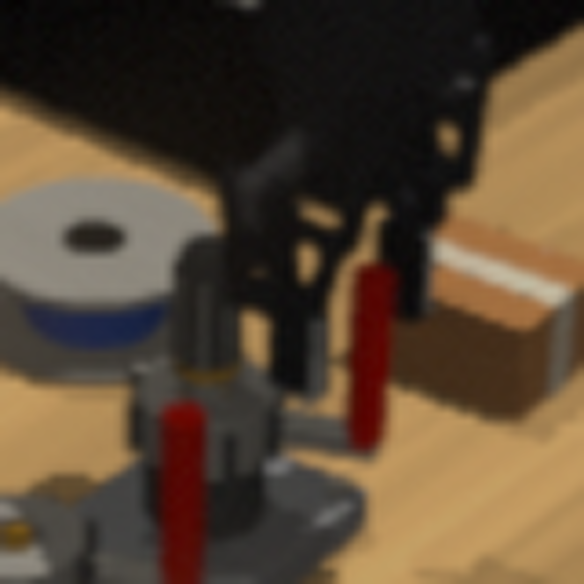

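>>> move_arm(
  moves=[
    [[-0.01, -0.004, 0.004, 0, 0, 0, -0.4], [0, 0, 0, 0, 0, 0, 0.2], [0, 0, 0, 0, 0, 0, 0.6], [0, 0, 0, 0, 0, 0, 1], [0, 0, 0, 0, 0, 0, 1], [0, 0, 0, 0, 0, 0, 1]],
  ],
)

```text
clock: 29.63
eef_pos: [0.5628, -0.1884, 0.1123]
tool_rot: [-0.038, 0.999, -0.003, 0.004]
ft_force: [0.6, -0.9, -5.1]
grip_width: 0.0141
```

```bash
cat > nut.py <<'E'
import sys
from workcell import *
import numpy as np
cx,cy=float(sys.argv[1]),float(sys.argv[2]); yaw=4.15
o=get_obs(); e=o["eef_pos"]; d=e[:2]-[cx,cy]; a=np.rad2deg(np.arctan2(d[1],d[0]))%360
j=np.deg2rad(180+yaw+28.65-a); print("eef",e.round(4),"r",np.hypot(*d).round(4),"joint~",j.round(3),"f",o["ft_force"].round(1),"tq",o["ft_torque"].round(2),"w",round(o["grip_width"],4),"t",round(o["clock"],2))
prev=e[:2]
for t in map(float,sys.argv[3:]):
    b=np.deg2rad(180+yaw+28.65)-t; q=np.array([cx,cy])+.06*np.array([np.cos(b),np.sin(b)]); print(t,((q-prev)/.5).round(3).tolist()); prev=q
E
python3 nut.py .6143 -.163 .25 .4 .55 .7 .85 1.0
```

```text
eef [ 0.5628 -0.1884  0.1123] r 0.0574 joint~ 0.114 f [ 0.6 -0.9 -5.1] tq [ 0.   -0.16  0.05] w 0.0141 t 29.63
0.25 [-0.011, 0.013]
0.4 [-0.004, 0.017]
0.55 [-0.002, 0.018]
0.7 [0.001, 0.018]
0.85 [0.004, 0.018]
1.0 [0.006, 0.017]
```

>>> move_arm(
  moves=[
    [[-0.005, 0.013, 0, 0, 0, 0, 1], [-0.004, 0.017, 0, 0, 0, 0, 1], [-0.002, 0.018, 0, 0, 0, 0, 1], [0, 0, 0, 0, 0, 0, 1]],
  ],
)

```text
clock: 29.97
eef_pos: [0.5557, -0.1732, 0.1122]
tool_rot: [-0.032, 0.999, -0.011, 0.003]
ft_force: [3.0, 3.5, -1.2]
grip_width: 0.0143
```

```bash
python3 nut.py .6143 -.163 .55 .7 .85 1.0; python3 go.py .56 -.16 .11 94
```

```text
eef [ 0.5557 -0.1732  0.1122] r 0.0595 joint~ 0.4 f [ 3.   3.5 -1.2] tq [ 1.45 -0.31  0.02] w 0.0143 t 29.97
0.55 [-0.003, 0.018]
0.7 [0.001, 0.018]
0.85 [0.004, 0.018]
1.0 [0.006, 0.017]
eef [ 0.5557 -0.1732  0.1122] tool_y 93.7 tz [ 0.007 -0.022 -1.   ] q [-0.29  0.48 -0.    1.08 -0.02 -0.36] f [ 3.   3.5 -1.2] w 0.0143 t 29.97
shift units [ 0.0086  0.0265 -0.0043] norm mm 14.1 rows>= 0.3
rot units [0.042 0.013 0.01 ] deg 1.4 | tilt-only units [0.042 0.013 0.   ]
```

>>> move_arm(
  moves=[
    [[-0.003, 0.018, 0, 0.02, 0.01, 0, 1], [0.001, 0.018, 0, 0.02, 0, 0, 1], [0.003, 0.018, 0, 0.01, 0, 0, 1], [0.004, 0.018, 0, 0.01, 0, 0, 1], [0, 0, 0, 0, 0, 0, 1]],
  ],
)

```text
clock: 30.38
eef_pos: [0.5532, -0.1493, 0.1122]
tool_rot: [-0.024, 1.0, -0.007, -0.004]
ft_force: [3.0, -0.1, -2.7]
grip_width: 0.0147
```

```bash
python3 nut.py .6143 -.163 .85 1.0 1.1; python3 go.py .56 -.16 .11 94
```

```text
eef [ 0.5532 -0.1493  0.1122] r 0.0626 joint~ 0.794 f [ 3.  -0.1 -2.7] tq [ 0.7  -0.57 -0.08] w 0.0147 t 30.38
0.85 [0.007, 0.005]
1.0 [0.006, 0.017]
1.1 [0.006, 0.011]
eef [ 0.5532 -0.1493  0.1122] tool_y 92.7 tz [-0.008 -0.014 -1.   ] q [-0.26  0.47 -0.01  1.09 -0.02 -0.3 ] f [ 3.  -0.1 -2.7] w 0.0147 t 30.38
shift units [ 0.0136 -0.0215 -0.0044] norm mm 12.9 rows>= 0.3
rot units [ 0.027 -0.015  0.042] deg 1.6 | tilt-only units [ 0.027 -0.015  0.   ]
```

>>> move_arm(
  moves=[
    [[0.005, 0.015, 0, 0.01, 0, 0, 1], [0.005, 0.018, 0, 0.01, 0, 0, 1], [0.006, 0.018, 0, 0.01, 0, 0, 1], [0.006, 0.02, 0, 0, 0, 0, 1]],
  ],
)

```text
clock: 30.72
eef_pos: [0.5555, -0.1377, 0.1122]
tool_rot: [-0.013, 1.0, -0.024, -0.014]
ft_force: [-7.9, -36.1, -1.7]
grip_width: 0.0148
```

```bash
python3 nut.py .6143 -.163 .85 1.0 1.1; python3 go.py .56 -.16 .11 94
```

```text
eef [ 0.5555 -0.1377  0.1122] r 0.0641 joint~ 0.979 f [ -7.9 -36.1  -1.7] tq [-5.52  1.45 -0.03] w 0.0148 t 30.72
0.85 [0.002, -0.018]
1.0 [0.006, 0.017]
1.1 [0.006, 0.011]
eef [ 0.5555 -0.1377  0.1122] tool_y 91.6 tz [-0.026 -0.048 -0.999] q [-0.22  0.48  0.    1.11 -0.05 -0.24] f [ -7.9 -36.1  -1.7] w 0.0148 t 30.72
shift units [ 0.0091 -0.0447 -0.0045] norm mm 22.9 rows>= 0.5
rot units [ 0.092 -0.049  0.082] deg 4.0 | tilt-only units [ 0.091 -0.05   0.   ]
```

>>> move_arm(
  moves=[
    [[0.006, 0.025, 0, 0.03, -0.02, 0, 1], [0.006, 0.03, 0, 0.03, -0.02, 0, 1]],
  ],
)

```text
clock: 30.88
eef_pos: [0.5555, -0.1374, 0.1122]
tool_rot: [-0.003, 0.999, -0.035, -0.01]
ft_force: [-6.0, -51.9, -6.0]
grip_width: 0.0146
```

```bash
python3 nut.py .6143 -.163 1.0; python3 go.py .56 -.16 .11 94
```

```text
eef [ 0.5555 -0.1374  0.1122] r 0.0641 joint~ 0.982 f [ -6.  -51.9  -6. ] tq [-7.65  1.51  0.22] w 0.0146 t 30.88
1.0 [0.008, -0.001]
eef [ 0.5555 -0.1374  0.1122] tool_y 90.4 tz [-0.019 -0.071 -0.997] q [-0.21  0.47 -0.01  1.09 -0.07 -0.21] f [ -6.  -51.9  -6. ] w 0.0146 t 30.88
shift units [ 0.009  -0.0451 -0.0044] norm mm 23.1 rows>= 0.6
rot units [ 0.137 -0.032  0.122] deg 5.6 | tilt-only units [ 0.135 -0.036  0.   ]
```

>>> move_arm(
  moves=[
    [[0, -0.004, 0, 0.06, -0.02, 0, 1], [0, 0, 0, 0.06, -0.01, 0.05, 0.6], [0, 0, 0, 0, 0, 0.05, 0], [0, 0, 0, 0, 0, 0, -0.4], [0, 0, 0, 0, 0, 0, -0.4], [0, 0, 0.04, 0, 0, 0, -0.4], [0, 0, 0.06, 0, 0, 0, -0.4], [0, 0, 0.06, 0, 0, 0, -0.4]],
  ],
)

```text
clock: 31.55
eef_pos: [0.5484, -0.1409, 0.1878]
tool_rot: [-0.027, 1.0, 0.0, -0.009]
ft_force: [1.7, 0.4, 0.4]
grip_width: 0.0602
```

>>> move_arm(
  moves=[
    [[-0.02, -0.02, 0.06, 0, 0, 0, -0.4], [-0.06, -0.04, 0, 0, 0, 0, -0.4], [-0.06, -0.06, 0, 0, 0, 0, -0.4], [-0.02, -0.06, 0, 0, 0, 0, -0.4], [0, -0.06, 0, 0, 0, 0, -0.4], [0, 0, 0, 0, 0, 0, -0.4]],
  ],
)

```text
clock: 32.05
eef_pos: [0.4731, -0.2601, 0.2302]
tool_rot: [-0.033, 0.999, -0.004, 0.001]
ft_force: [-0.3, 0.3, 0.7]
grip_width: 0.0594
```

```bash
python3 go.py 0.463 -0.3365 0.16 94; python3 snap.py p3 top=190,140,340,250 side=200,120,315,210
```

```text
eef [ 0.4731 -0.2601  0.2302] tool_y 93.8 tz [ 0.002 -0.007 -1.   ] q [-0.5   0.32  0.08  1.33 -0.01 -0.57] f [-0.3  0.3  0.7] w 0.0594 t 32.05
shift units [-0.0202 -0.1527 -0.1404] norm mm 104.2 rows>= 2.5
rot units [0.013 0.004 0.007] deg 0.5 | tilt-only units [0.013 0.004 0.   ]
eef [ 0.4731 -0.2601  0.2302] rot [-3.320e-02  9.994e-01 -3.500e-03  9.000e-04] f [-0.3  0.3  0.7] w 0.0594 t 32.05 q [-0.5   0.32  0.08  1.33 -0.01 -0.57]
top crop [190, 140, 340, 250] scale 5.2
side crop [200, 120, 315, 210] scale 6.5
```

View pics/top_p3.png

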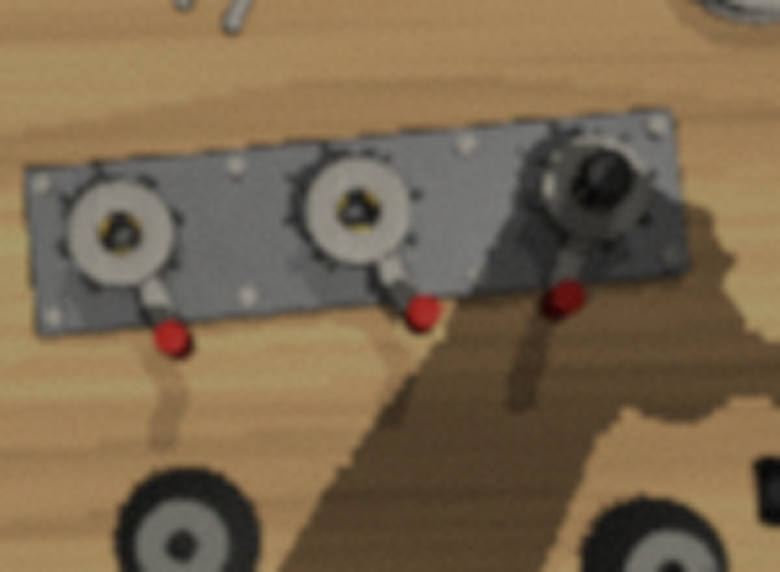

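View pics/side_p3.png

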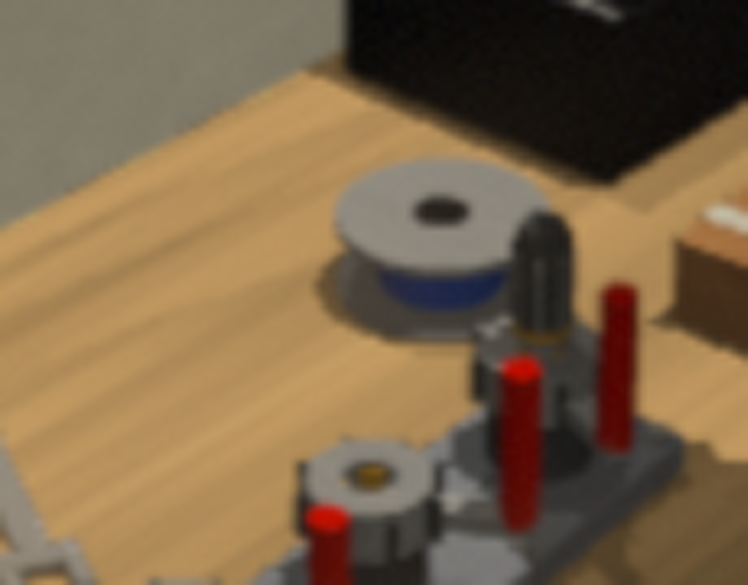

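```bash
cat > posts.py <<'E'
import sys
from h import *
tag=sys.argv[1]
C=[(.5978,.0661),(.6063,-.0483),(.6143,-.1630)]
for n in("top","side"):
    c=load(f"{n}_{tag}.npz"); W=cloud(c); H=hsv(c).astype(int)
    red=((H[...,0]<8)|(H[...,0]>172))&(H[...,1]>150)&(H[...,2]>40)
    m=red&(W[...,2]>.125)&(W[...,0]>.5)&(W[...,0]<.62)
    for mm,st,ce in comps(m,6):
        p=W[mm]; p=p[p[:,2]>.130]; q=p.mean(0)
        i=np.argmin([abs(q[1]-k[1]) for k in C]); d=q[:2]-C[i]; a=np.rad2deg(np.arctan2(d[1],d[0]))%360
        print(n,"nut",i+1,"post",q.round(4),"r",np.hypot(*d).round(4),"joint",np.deg2rad(212.8-a).round(3),len(p))
E
python3 posts.py p3; python3 bur.py p3 0.6145 -0.163 .1 .15; python3 bur.py p3 .463 -.3365
```

```text
top nut 3 post [ 0.5576 -0.1408  0.1344] r 0.0609 joint 0.946 34
top nut 2 post [ 0.5522 -0.075   0.1349] r 0.0603 joint 0.114 33
top nut 1 post [0.5429 0.0393 0.1351] r 0.061 joint 0.118 30
side nut 3 post [ 0.5533 -0.138   0.1357] r 0.0659 joint 0.962 20
side nut 2 post [ 0.5497 -0.0734  0.1355] r 0.0619 joint 0.156 29
side nut 1 post [0.5401 0.0428 0.1356] r 0.0622 joint 0.189 30
side 140 mec [ 0.6097 -0.1571  0.0135] cyl [ 0.6126 -0.1612] top z 0.1381 topmean [ 0.6109 -0.1585  0.1368]
top 107 mec [ 0.6126 -0.1605  0.0134] cyl None top z 0.1383 topmean [ 0.6124 -0.16    0.1352]
side 144 mec [ 0.4617 -0.335   0.014 ] cyl [ 0.4631 -0.3388] top z 0.1238 topmean [ 0.4624 -0.3356  0.1221]
```

>>> move_arm(
  moves=[
    [[-0.005, -0.04, 0, 0.01, 0, 0, -0.4], [-0.005, -0.04, 0, 0, 0, 0, -0.4], [-0.005, -0.04, 0, 0, 0, 0, -0.4], [-0.005, -0.033, 0, 0, 0, 0, -0.4], [0, 0, 0, 0, 0, 0, -0.4], [-0.003, 0.002, -0.03, 0, 0, 0, -0.4], [-0.003, 0.002, -0.03, 0, 0, 0, -0.4], [-0.003, 0.002, -0.03, 0, 0, 0, -0.4]],
  ],
)

```text
clock: 32.82
eef_pos: [0.4665, -0.3221, 0.1863]
tool_rot: [-0.042, 0.999, 0.002, 0.004]
ft_force: [0.3, -0.9, 0.3]
grip_width: 0.0597
```

```bash
python3 go.py 0.463 -0.337 0.0905 94
```

```text
eef [ 0.4665 -0.3221  0.1863] tool_y 94.9 tz [ 0.008  0.003 -1.   ] q [-0.61  0.4   0.08  1.25  0.01 -0.69] f [ 0.3 -0.9  0.3] w 0.0597 t 32.82
shift units [-0.0069 -0.0298 -0.1916] norm mm 97.0 rows>= 2.3
rot units [-0.006  0.015 -0.028] deg 1.0 | tilt-only units [-0.006  0.015  0.   ]
```

>>> move_arm(
  moves=[
    [[-0.004, -0.015, 0, -0.006, 0.015, -0.02, -0.4], [-0.003, -0.015, -0.01, 0, 0, 0, -0.4], [-0.003, 0.001, -0.03, 0, 0.003, 0, -0.4], [-0.002, 0.001, -0.03, 0, 0.003, 0, -0.4], [-0.002, 0.001, -0.02, 0, 0.003, 0, -0.4], [0, 0, 0, 0, 0, 0, -0.4]],
  ],
)

```text
clock: 33.32
eef_pos: [0.462, -0.3312, 0.1388]
tool_rot: [-0.041, 0.999, 0.001, -0.004]
ft_force: [0.6, -0.8, -0.4]
grip_width: 0.0598
```

```bash
python3 go.py 0.463 -0.337 0.0905 94; python3 snap.py d1 side=310,110,430,230
```

```text
eef [ 0.462  -0.3312  0.1388] tool_y 94.7 tz [-0.007  0.002 -1.   ] q [-0.62  0.44  0.02  1.15 -0.   -0.7 ] f [ 0.6 -0.8 -0.4] w 0.0598 t 33.32
shift units [ 0.0021 -0.0116 -0.0967] norm mm 48.7 rows>= 1.2
rot units [-0.005 -0.014 -0.023] deg 0.8 | tilt-only units [-0.005 -0.014 -0.   ]
eef [ 0.462  -0.3312  0.1388] rot [-0.0409  0.9992  0.0014 -0.0037] f [ 0.6 -0.8 -0.4] w 0.0598 t 33.3167 q [-0.62  0.44  0.02  1.15 -0.   -0.7 ]
side crop [310, 110, 430, 230] scale 4.9
```

View pics/side_d1.png

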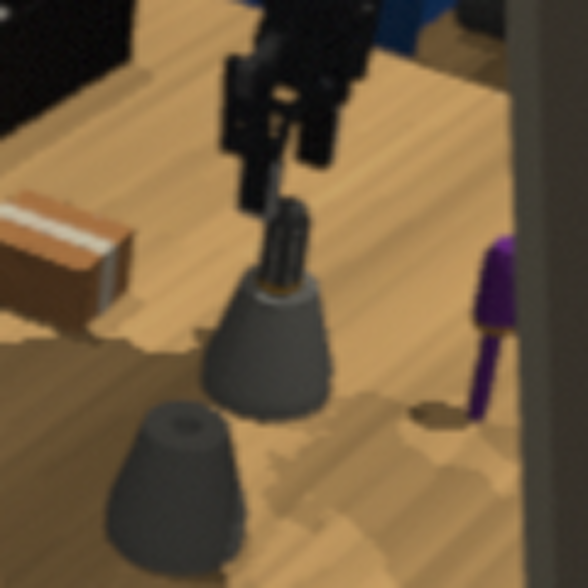

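>>> move_arm(
  moves=[
    [[0.002, -0.012, -0.005, 0, -0.014, -0.02, -0.4], [-0.002, 0, -0.025, 0, 0.003, 0, -0.4], [-0.002, 0, -0.025, 0, 0.003, 0, -0.4], [-0.002, 0, -0.025, 0, 0.003, 0, -0.4], [0, 0, -0.015, 0, 0, 0, -0.4], [0, 0, 0, 0, 0, 0, -0.4]],
  ],
)

```text
clock: 33.92
eef_pos: [0.4659, -0.3436, 0.0987]
tool_rot: [-0.034, 0.999, -0.005, 0.006]
ft_force: [0.2, 0.3, 0.3]
grip_width: 0.0597
```

```bash
python3 go.py 0.463 -0.337 0.0905 94
```

```text
eef [ 0.4659 -0.3436  0.0987] tool_y 93.9 tz [ 0.012 -0.009 -1.   ] q [-0.64  0.48 -0.03  1.04 -0.   -0.7 ] f [0.2 0.3 0.3] w 0.0597 t 33.92
shift units [-0.0058  0.0131 -0.0165] norm mm 10.9 rows>= 0.3
rot units [0.017 0.022 0.003] deg 0.8 | tilt-only units [0.017 0.022 0.   ]
```

>>> move_arm(
  moves=[
    [[-0.006, 0.012, -0.005, 0.017, 0.022, 0, -0.4], [0, 0, -0.01, 0, 0, 0, -0.4], [0, 0, 0, 0, 0, 0, -0.4]],
  ],
)

```text
clock: 34.17
eef_pos: [0.4637, -0.3384, 0.0927]
tool_rot: [-0.034, 0.999, -0.001, 0.001]
ft_force: [-0.5, -0.2, -0.2]
grip_width: 0.0595
```

```bash
python3 go.py 0.463 -0.337 0.0905 94
```

```text
eef [ 0.4637 -0.3384  0.0927] tool_y 93.8 tz [ 0.002 -0.001 -1.   ] q [-0.63  0.49 -0.04  1.04  0.   -0.7 ] f [-0.5 -0.2 -0.2] w 0.0595 t 34.17
shift units [-0.0014  0.0027 -0.0044] norm mm 2.7 rows>= 0.1
rot units [0.002 0.004 0.005] deg 0.2 | tilt-only units [0.002 0.004 0.   ]
```

>>> move_arm(
  moves=[
    [[-0.002, 0.003, 0, 0, 0, 0, 0], [0, 0, 0, 0, 0, 0, 0.5], [0, 0, 0, 0, 0, 0, 1], [0, 0, 0, 0, 0, 0, 1], [0, 0, 0, 0, 0, 0, 1], [0, 0, 0.01, 0, 0, 0, 1], [0, 0, 0.02, 0, 0, 0, 1], [0.001, 0, 0.03, 0, 0, 0, 1]],
  ],
)

```text
clock: 34.83
eef_pos: [0.462, -0.3363, 0.1217]
tool_rot: [-0.034, 0.999, 0.0, -0.001]
ft_force: [0.2, -1.7, -3.3]
grip_width: 0.0242
```

```bash
python3 go.py 0.463 -0.337 0.0905 94; python3 snap.py d2 side=310,110,430,230
```

```text
eef [ 0.462  -0.3363  0.1217] tool_y 93.9 tz [-0.002 -0.    -1.   ] q [-0.63  0.46 -0.    1.11 -0.   -0.7 ] f [ 0.2 -1.7 -3.3] w 0.0242 t 34.83
shift units [ 0.002  -0.0013 -0.0624] norm mm 31.2 rows>= 0.7
rot units [ 0.    -0.004  0.005] deg 0.2 | tilt-only units [ 0.    -0.004  0.   ]
eef [ 0.462  -0.3363  0.1217] rot [-0.0336  0.9994  0.     -0.001 ] f [ 0.2 -1.7 -3.3] w 0.0242 t 34.8333 q [-0.63  0.46 -0.    1.11 -0.   -0.7 ]
side crop [310, 110, 430, 230] scale 4.9
```

View pics/side_d2.png

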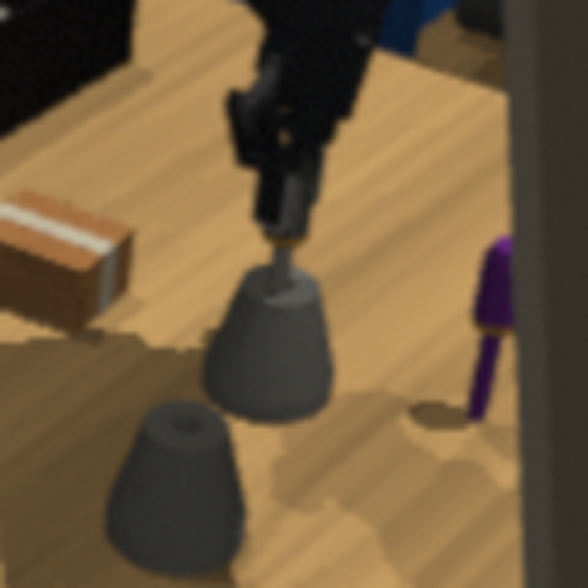

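>>> move_arm(
  moves=[
    [[0.002, 0, 0.04, 0, 0, 0, 1], [0.002, 0, 0.05, 0, 0, 0, 1], [0.002, 0, 0.05, 0, 0, 0, 1], [0.002, 0, 0.05, 0, 0, 0, 1], [0.002, 0, 0.05, 0, 0, 0, 1], [0.002, 0, 0.04, 0, 0, 0, 1], [0.01, 0.03, 0.01, 0, 0, 0, 1], [0.016, 0.05, 0, 0, 0, 0, 1]],
  ],
)

```text
clock: 35.6
eef_pos: [0.4783, -0.2976, 0.2745]
tool_rot: [-0.03, 1.0, -0.0, -0.001]
ft_force: [1.0, 1.2, -1.8]
grip_width: 0.0244
```

>>> move_arm(
  moves=[
    [[0.018, 0.06, 0, 0, 0, 0, 1], [0.018, 0.06, 0, 0, 0, 0, 1], [0.018, 0.06, 0, 0, 0, 0, 1], [0.02, 0.06, 0, 0, 0, 0, 1], [0.02, 0.06, 0, 0, 0, 0, 1], [0.02, 0.06, 0, 0, 0, 0, 1], [0.02, 0.06, 0, 0, 0, 0, 1], [0.02, 0.06, 0, 0, 0, 0, 1]],
  ],
)

```text
clock: 36.27
eef_pos: [0.5551, -0.0486, 0.2759]
tool_rot: [-0.026, 1.0, -0.0, 0.0]
ft_force: [0.3, -0.4, -2.3]
grip_width: 0.0244
```

```bash
python3 go.py 0.598 0.0658 0.26 94
```

```text
eef [ 0.5551 -0.0486  0.2759] tool_y 93.0 tz [ 0. -0. -1.] q [-0.09  0.35  0.24  1.46 -0.   -0.14] f [ 0.3 -0.4 -2.3] w 0.0244 t 36.27
shift units [ 0.0858  0.2289 -0.0318] norm mm 123.2 rows>= 3.0
rot units [0.001 0.    0.032] deg 1.0 | tilt-only units [0.001 0.    0.   ]
```

>>> move_arm(
  moves=[
    [[0.02, 0.055, 0, 0, 0, 0.01, 1], [0.02, 0.055, 0, 0, 0, 0.01, 1], [0.018, 0.05, 0, 0, 0, 0.01, 1], [0.015, 0.04, 0, 0, 0, 0, 1], [0.01, 0.02, 0, 0, 0, 0, 1], [0, 0, 0, 0, 0, 0, 1]],
  ],
)

```text
clock: 36.77
eef_pos: [0.597, 0.0749, 0.2741]
tool_rot: [-0.04, 0.999, 0.002, -0.001]
ft_force: [-0.6, -0.8, -1.6]
grip_width: 0.0248
```

```bash
python3 go.py 0.598 0.0658 0.18 94
```

```text
eef [0.597  0.0749 0.2741] tool_y 94.5 tz [-0.003  0.003 -1.   ] q [0.12 0.44 0.38 1.51 0.   0.04] f [-0.6 -0.8 -1.6] w 0.0248 t 36.77
shift units [ 0.002  -0.0181 -0.1881] norm mm 94.5 rows>= 2.3
rot units [-0.006 -0.006 -0.018] deg 0.6 | tilt-only units [-0.006 -0.006 -0.   ]
```

>>> move_arm(
  moves=[
    [[0.002, -0.016, -0.01, -0.006, -0.006, -0.018, 1], [0, 0, -0.03, 0, 0, 0, 1], [0, 0, -0.03, 0, 0, 0, 1], [0, 0, -0.03, 0, 0, 0, 1], [0, 0, -0.03, 0, 0, 0, 1], [0, 0, -0.03, 0, 0, 0, 1], [0, 0, -0.02, 0, 0, 0, 1], [0, 0, 0, 0, 0, 0, 1]],
  ],
)

```text
clock: 37.43
eef_pos: [0.5943, 0.0506, 0.1791]
tool_rot: [-0.026, 1.0, -0.004, -0.001]
ft_force: [-0.9, -0.2, -1.8]
grip_width: 0.0247
```

```bash
python3 go.py 0.598 0.0658 0.178 94; python3 snap.py e1 side=200,150,260,210
```

```text
eef [0.5943 0.0506 0.1791] tool_y 93.0 tz [-0.001 -0.008 -1.   ] q [ 0.09  0.46  0.16  1.27 -0.01  0.04] f [-0.9 -0.2 -1.8] w 0.0247 t 37.43
shift units [ 0.0075  0.0304 -0.0023] norm mm 15.7 rows>= 0.4
rot units [ 0.016 -0.002  0.032] deg 1.1 | tilt-only units [ 0.016 -0.002  0.   ]
eef [0.5943 0.0506 0.1791] rot [-2.650e-02  9.996e-01 -4.100e-03 -6.000e-04] f [-0.9 -0.2 -1.8] w 0.0247 t 37.4333 q [ 0.09  0.46  0.16  1.27 -0.01  0.04]
side crop [200, 150, 260, 210] scale 9.8
```

View pics/side_e1.png

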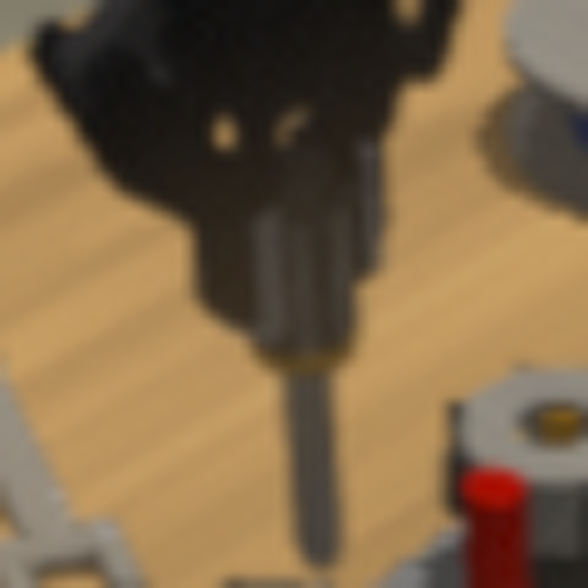

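```bash
python3 proj.py e1 side 200 150 9.8 .5943 .0506 .154 .5943 .0506 .09 ; python3 pr.py e1 side 200 150 9.8 320 562 .0905 305 358 .1545
```

```text
[0.5943, 0.0506, 0.154] [298.  357.7]
[0.5943, 0.0506, 0.09] [310.7 572.5]
[320.0, 562.0, 0.0905] [0.5951 0.0466 0.0905]
[305.0, 358.0, 0.1545] [0.5925 0.0501 0.1545]
```

>>> move_arm(
  moves=[
    [[0.004, 0.015, 0, 0.016, 0, 0.03, 1], [0.003, 0.015, 0, 0, 0, 0, 1], [0, 0, 0, 0, 0, 0, 1], [0, 0, 0, 0, 0, 0, 1]],
  ],
)

```text
clock: 37.87
eef_pos: [0.6013, 0.0655, 0.1853]
tool_rot: [-0.034, 0.999, 0.001, 0.004]
ft_force: [-0.7, -0.2, -2.0]
grip_width: 0.0248
```

```bash
python3 go.py 0.598 0.0658 0.170 94
```

```text
eef [0.6013 0.0655 0.1853] tool_y 93.9 tz [ 0.009  0.002 -1.   ] q [0.11 0.47 0.19 1.28 0.   0.04] f [-0.7 -0.2 -2. ] w 0.0248 t 37.87
shift units [-0.0065  0.0007 -0.0307] norm mm 15.7 rows>= 0.4
rot units [-0.004  0.017  0.005] deg 0.5 | tilt-only units [-0.004  0.017  0.   ]
```

>>> move_arm(
  moves=[
    [[-0.005, 0.001, -0.01, -0.004, 0.014, 0, 1], [-0.001, 0, -0.01, 0, 0.003, 0, 1], [0, 0, -0.008, 0, 0, 0, 1], [0, 0, 0, 0, 0, 0, 1]],
  ],
)

```text
clock: 38.2
eef_pos: [0.5989, 0.0672, 0.1716]
tool_rot: [-0.035, 0.999, -0.0, 0.001]
ft_force: [-0.9, -0.2, -1.3]
grip_width: 0.0246
```

```bash
python3 go.py 0.598 0.0658 0.165 94; python3 snap.py e2 side=200,170,260,230;
```

```text
eef [0.5989 0.0672 0.1716] tool_y 94.0 tz [ 0.002 -0.    -1.   ] q [ 0.11  0.48  0.16  1.25 -0.    0.04] f [-0.9 -0.2 -1.3] w 0.0246 t 38.2
shift units [-0.0017 -0.0028 -0.0131] norm mm 6.8 rows>= 0.2
rot units [0.    0.005 0.001] deg 0.1 | tilt-only units [0.    0.005 0.   ]
eef [0.5989 0.0672 0.1716] rot [-3.460e-02  9.994e-01 -1.000e-04  1.200e-03] f [-0.9 -0.2 -1.3] w 0.0246 t 38.2 q [ 0.11  0.48  0.16  1.25 -0.    0.04]
side crop [200, 170, 260, 230] scale 9.8
```

View pics/side_e2.png

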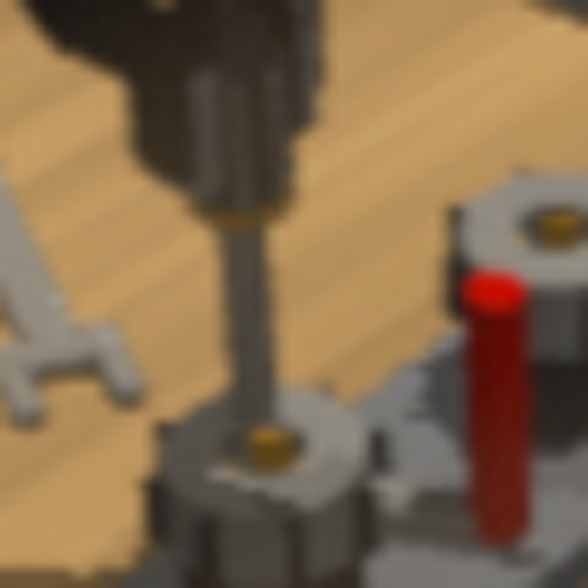

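>>> move_arm(
  moves=[
    [[-0.002, -0.003, 0, 0, 0.004, 0, 1], [0, 0, 0, 0, 0, 0, 1], [0, 0, 0, 0, 0, 0, 1]],
  ],
)

```text
clock: 38.55
eef_pos: [0.5981, 0.0654, 0.1723]
tool_rot: [-0.034, 0.999, -0.0, 0.0]
ft_force: [-0.2, -0.1, -1.9]
grip_width: 0.0245
```

```bash
python3 go.py 0.5978 0.0655 0.165 94; python3 snap.py e3 side=200,170,260,230;
```

```text
eef [0.5981 0.0654 0.1723] tool_y 93.9 tz [ 0.001 -0.    -1.   ] q [ 0.11  0.48  0.16  1.26 -0.    0.04] f [-0.2 -0.1 -1.9] w 0.0245 t 38.55
shift units [-0.0007  0.0003 -0.0145] norm mm 7.3 rows>= 0.2
rot units [0.    0.002 0.002] deg 0.1 | tilt-only units [0.    0.002 0.   ]
eef [0.5981 0.0654 0.1723] rot [-3.440e-02  9.994e-01 -1.000e-04  4.000e-04] f [-0.2 -0.1 -1.9] w 0.0245 t 38.55 q [ 0.11  0.48  0.16  1.26 -0.    0.04]
side crop [200, 170, 260, 230] scale 9.8
```

View pics/side_e3.png

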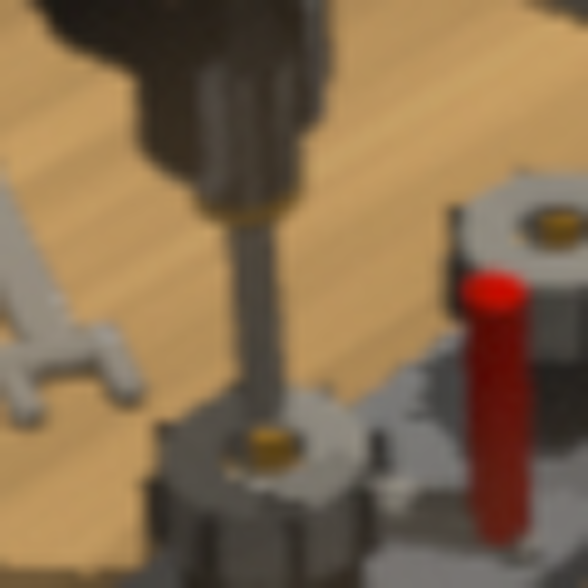

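Foot tip at (263,418), directly over the bore (265,447). Insert.

>>> move_arm(
  moves=[
    [[0, 0, -0.01, 0, 0, 0, 1], [0, 0, -0.01, 0, 0, 0, 1], [0, 0, -0.01, 0, 0, 0, 1], [0, 0, -0.01, 0, 0, 0, 1], [0, 0, 0, 0, 0, 0, 1]],
  ],
)

```text
clock: 39.07
eef_pos: [0.5988, 0.0659, 0.1518]
tool_rot: [-0.034, 0.999, 0.001, 0.002]
ft_force: [-0.6, 1.1, -3.0]
grip_width: 0.0247
```

```bash
python3 go.py 0.5978 0.0655 0.1087 94
```

```text
eef [0.5988 0.0659 0.1518] tool_y 94.0 tz [ 0.003  0.001 -1.   ] q [0.11 0.49 0.13 1.21 0.   0.04] f [-0.6  1.1 -3. ] w 0.0247 t 39.07
shift units [-0.0019 -0.0008 -0.0861] norm mm 43.1 rows>= 1.0
rot units [-0.003  0.007  0.002] deg 0.2 | tilt-only units [-0.003  0.007  0.   ]
```

>>> move_arm(
  moves=[
    [[-0.002, -0.001, -0.01, 0, 0.006, 0, 1], [0, 0, -0.012, 0, 0, 0, 1], [-0.001, 0, -0.012, 0, 0, 0, 1], [0, 0, -0.012, 0, 0, 0, 1], [0, 0, 0, 0, 0, 0, 1]],
  ],
)

```text
clock: 39.48
eef_pos: [0.5972, 0.066, 0.1261]
tool_rot: [-0.035, 0.999, 0.001, 0.0]
ft_force: [-0.5, 1.4, -3.4]
grip_width: 0.0249
```

```bash
python3 go.py 0.5978 0.0655 0.1087 94
```

```text
eef [0.5972 0.066  0.1261] tool_y 94.0 tz [ 0.     0.003 -1.   ] q [0.11 0.51 0.09 1.15 0.   0.04] f [-0.5  1.4 -3.4] w 0.0249 t 39.48
shift units [ 0.0012 -0.0009 -0.0349] norm mm 17.5 rows>= 0.4
rot units [-0.005  0.001  0.001] deg 0.2 | tilt-only units [-0.005  0.001  0.   ]
```

>>> move_arm(
  moves=[
    [[0, -0.001, -0.012, 0, 0, 0, 1], [0.001, 0, -0.012, 0, 0, 0, 1], [0, 0, -0.01, 0, 0, 0, 1], [0, 0, 0, 0, 0, 0, 1]],
  ],
)

```text
clock: 39.82
eef_pos: [0.5979, 0.066, 0.1077]
tool_rot: [-0.035, 0.999, 0.002, 0.0]
ft_force: [-0.3, 1.9, 1.5]
grip_width: 0.0243
```

```bash
python3 go.py 0.5978 0.0655 0.1087 94
```

```text
eef [0.5979 0.066  0.1077] tool_y 94.0 tz [ 0.001  0.004 -1.   ] q [0.11 0.52 0.06 1.11 0.   0.04] f [-0.3  1.9  1.5] w 0.0243 t 39.82
shift units [-0.0001 -0.0011  0.002 ] norm mm 1.1 rows>= 0.0
rot units [-0.007  0.002 -0.   ] deg 0.2 | tilt-only units [-0.007  0.002  0.   ]
```

Likely on the floor now; press to confirm.

>>> move_arm(
  moves=[
    [[0, -0.001, -0.008, 0, 0, 0, 1], [0, 0, -0.01, 0, 0, 0, 1]],
  ],
)

```text
clock: 39.98
eef_pos: [0.5996, 0.0659, 0.1072]
tool_rot: [-0.035, 0.999, 0.002, 0.004]
ft_force: [-5.7, 1.5, 20.8]
grip_width: 0.0242
```

```bash
python3 go.py 0.5978 0.0655 0.1087 94
```

```text
eef [0.5996 0.0659 0.1072] tool_y 94.0 tz [ 0.008  0.005 -1.   ] q [0.11 0.52 0.06 1.1  0.   0.04] f [-5.7  1.5 20.8] w 0.0242 t 39.98
shift units [-0.0037 -0.0009  0.0031] norm mm 2.4 rows>= 0.1
rot units [-0.01   0.016 -0.   ] deg 0.6 | tilt-only units [-0.01   0.016  0.   ]
```

Bottomed. Release, rise and go above post 1 (about 0.5423, 0.040).

>>> move_arm(
  moves=[
    [[-0.003, 0, 0.001, -0.01, 0.016, 0, 1], [0, 0, 0, 0, 0, 0, 0.3], [0, 0, 0, 0, 0, 0, -0.2], [0, 0, 0, 0, 0, 0, -0.4], [0.001, 0, 0.03, 0, 0, 0, -0.4], [0.001, 0, 0.04, 0, 0, 0, -0.4], [0.001, 0, 0.04, 0, 0, 0, -0.4], [0, 0, 0.04, 0, 0, 0, -0.4]],
  ],
)

```text
clock: 40.65
eef_pos: [0.5967, 0.0634, 0.1788]
tool_rot: [-0.034, 0.999, -0.003, -0.005]
ft_force: [-0.3, 0.6, 0.3]
grip_width: 0.0598
```

>>> move_arm(
  moves=[
    [[-0.03, -0.012, 0, 0, 0, 0, -0.4], [-0.03, -0.013, 0, 0, 0, 0, -0.4], [-0.03, -0.013, 0, 0, 0, 0, -0.4], [-0.023, -0.012, 0, 0, 0, 0, -0.4], [0, 0, 0, 0, 0, 0, -0.4]],
  ],
)

```text
clock: 41.07
eef_pos: [0.5423, 0.0367, 0.1816]
tool_rot: [-0.034, 0.999, -0.004, -0.001]
ft_force: [-1.0, -0.4, -0.2]
grip_width: 0.0597
```

```bash
python3 go.py 0.5430 0.0398 0.107 94; python3 snap.py e4 side=190,150,280,230; python3 bur.py e4 .598 .0658 .1 .15; python3 posts.py e4
```

```text
eef [0.5423 0.0367 0.1816] tool_y 93.9 tz [-0.002 -0.008 -1.   ] q [ 0.07  0.36  0.01  1.22 -0.01  0.  ] f [-1.  -0.4 -0.2] w 0.0597 t 41.07
shift units [ 0.0015  0.0062 -0.1491] norm mm 74.6 rows>= 1.8
rot units [ 0.014 -0.003  0.003] deg 0.4 | tilt-only units [ 0.014 -0.003  0.   ]
eef [0.5423 0.0367 0.1816] rot [-0.0341  0.9994 -0.0037 -0.001 ] f [-1.  -0.4 -0.2] w 0.0597 t 41.0667 q [ 0.07  0.36  0.01  1.22 -0.01  0.  ]
side crop [190, 150, 280, 230] scale 7.3
side 181 mec [0.5929 0.069  0.0136] cyl [0.5948 0.0667] top z 0.1379 topmean [0.5919 0.0688 0.136 ]
top nut 3 post [ 0.5577 -0.1406  0.1353] r 0.0608 joint 0.949 32
top nut 2 post [ 0.5522 -0.075   0.1349] r 0.0604 joint 0.114 32
side nut 3 post [ 0.5536 -0.1382  0.1355] r 0.0655 joint 0.96 23
side nut 2 post [ 0.5499 -0.0736  0.1356] r 0.0618 joint 0.151 28
side nut 1 post [0.5397 0.0428 0.1353] r 0.0626 joint 0.191 32
```

View pics/side_e4.png

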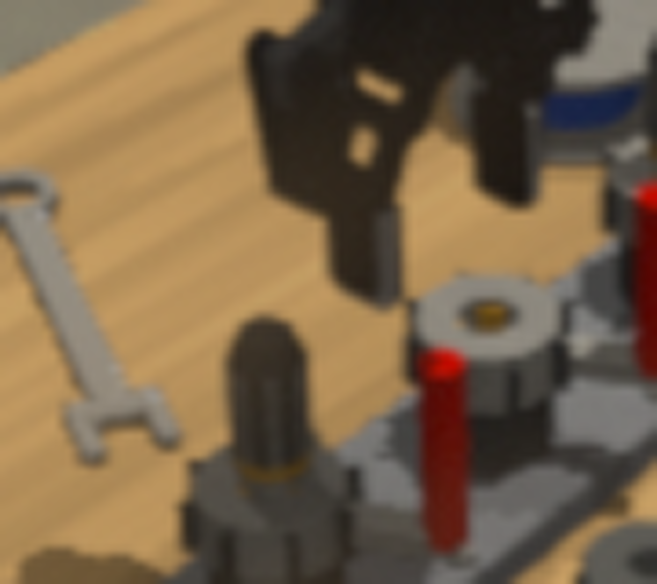

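>>> move_arm(
  moves=[
    [[0.001, 0.006, -0.02, 0.014, 0, 0, -0.4], [-0.002, 0, -0.03, 0, 0.003, 0, -0.4], [-0.002, 0, -0.03, 0, 0.003, 0, -0.4], [-0.002, 0, -0.03, 0, 0.003, 0, -0.4], [-0.002, 0, -0.03, 0, 0.003, 0, -0.4], [0, 0, -0.01, 0, 0, 0, -0.4], [0, 0, 0, 0, 0, 0, -0.4]],
  ],
)

```text
clock: 41.75
eef_pos: [0.5462, 0.0436, 0.0988]
tool_rot: [-0.035, 0.999, 0.002, -0.001]
ft_force: [0.1, -0.1, 0.1]
grip_width: 0.0594
```

```bash
python3 go.py 0.5430 0.0398 0.107 94; python3 snap.py e5 side=190,150,280,230
```

```text
eef [0.5462 0.0436 0.0988] tool_y 94.1 tz [-0.003  0.003 -1.   ] q [ 0.08  0.44 -0.1   1.03  0.    0.01] f [ 0.1 -0.1  0.1] w 0.0594 t 41.75
shift units [-0.0063 -0.0076  0.0163] norm mm 9.5 rows>= 0.2
rot units [-0.006 -0.005 -0.002] deg 0.2 | tilt-only units [-0.006 -0.005 -0.   ]
eef [0.5462 0.0436 0.0988] rot [-0.0354  0.9994  0.0017 -0.0012] f [ 0.1 -0.1  0.1] w 0.0594 t 41.75 q [ 0.08  0.44 -0.1   1.03  0.    0.01]
side crop [190, 150, 280, 230] scale 7.3
```

View pics/side_e5.png

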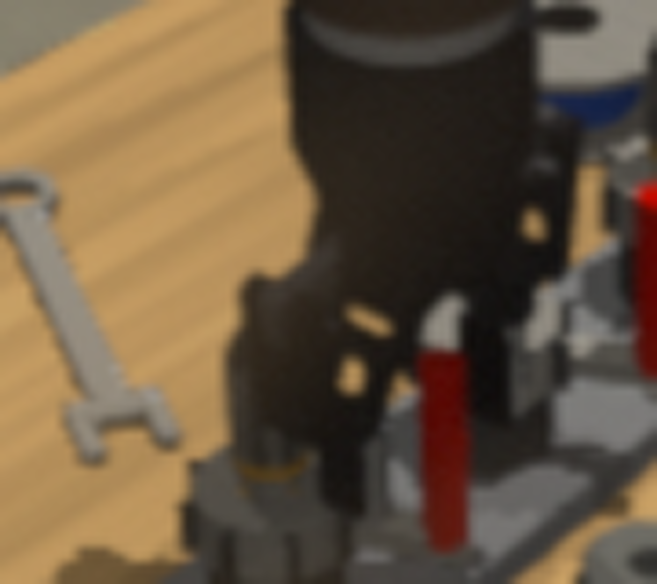

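>>> move_arm(
  moves=[
    [[-0.008, -0.007, 0.014, 0, 0, 0, -0.4], [0, 0, 0, 0, 0, 0, 0.2], [0, 0, 0, 0, 0, 0, 0.6], [0, 0, 0, 0, 0, 0, 1], [0, 0, 0, 0, 0, 0, 1], [0, 0, 0, 0, 0, 0, 1]],
  ],
)

```text
clock: 42.35
eef_pos: [0.5454, 0.04, 0.1119]
tool_rot: [-0.035, 0.999, 0.002, 0.003]
ft_force: [1.8, 0.9, -7.0]
grip_width: 0.0144
```

```bash
python3 nut.py .5978 .0658 .25 .4 .55 .7 .85 1.0
```

```text
eef [0.5454 0.04   0.1119] r 0.0584 joint~ 0.116 f [ 1.8  0.9 -7. ] tq [ 0.02 -0.22  0.06] w 0.0144 t 42.35
0.25 [-0.009, 0.013]
0.4 [-0.004, 0.017]
0.55 [-0.002, 0.018]
0.7 [0.001, 0.018]
0.85 [0.004, 0.018]
1.0 [0.006, 0.017]
```

>>> move_arm(
  moves=[
    [[-0.006, 0.013, 0, 0, 0, 0, 1], [-0.004, 0.017, 0, 0, 0, 0, 1], [-0.002, 0.018, 0, 0.01, 0, 0, 1], [-0.001, 0.018, 0, 0.01, 0, 0, 1], [0.002, 0.018, 0, 0.01, 0, 0, 1], [0.003, 0.018, 0, 0.01, 0, 0, 1], [0, 0, 0, 0, 0, 0, 1]],
  ],
)

```text
clock: 42.93
eef_pos: [0.5349, 0.0722, 0.1116]
tool_rot: [-0.023, 1.0, -0.007, -0.002]
ft_force: [3.9, 1.9, -4.1]
grip_width: 0.0146
```

```bash
python3 nut.py .5978 .0658 .85 1.0; python3 go.py .545 .065 .11 94
```

```text
eef [0.5349 0.0722 0.1116] r 0.0632 joint~ 0.673 f [ 3.9  1.9 -4.1] tq [ 1.02 -0.63  0.06] w 0.0146 t 42.93
0.85 [0.01, 0.02]
1.0 [0.006, 0.017]
eef [0.5349 0.0722 0.1116] tool_y 92.6 tz [-0.004 -0.015 -1.   ] q [ 0.14  0.41 -0.1   1.06 -0.01  0.1 ] f [ 3.9  1.9 -4.1] w 0.0146 t 42.93
shift units [ 0.0202 -0.0143 -0.0033] norm mm 12.5 rows>= 0.3
rot units [ 0.028 -0.008  0.046] deg 1.6 | tilt-only units [ 0.028 -0.008  0.   ]
```

>>> move_arm(
  moves=[
    [[0.006, 0.018, 0, 0.01, 0, 0, 1], [0.005, 0.018, 0, 0.01, 0, 0, 1], [0.005, 0.018, 0, 0.02, 0, 0, 1], [0.006, 0.02, 0, 0.02, 0, 0, 1], [0.006, 0.02, 0, 0.02, -0.01, 0, 1], [0.006, 0.025, 0, 0.03, -0.02, 0, 1]],
  ],
)

```text
clock: 43.43
eef_pos: [0.5372, 0.0918, 0.1115]
tool_rot: [-0.008, 1.0, -0.022, -0.009]
ft_force: [-7.3, -42.8, 10.2]
grip_width: 0.0141
```

```bash
python3 nut.py .5978 .0658 .85 1.0; python3 go.py .545 .065 .11 94
```

```text
eef [0.5372 0.0918 0.1115] r 0.0659 joint~ 0.979 f [ -7.3 -42.8  10.2] tq [-6.94  1.43  0.21] w 0.0141 t 43.43
0.85 [0.006, -0.019]
1.0 [0.006, 0.017]
eef [0.5372 0.0918 0.1115] tool_y 90.9 tz [-0.017 -0.043 -0.999] q [ 0.19  0.44 -0.07  1.09 -0.04  0.17] f [ -7.3 -42.8  10.2] w 0.0141 t 43.43
shift units [ 0.0155 -0.0537 -0.003 ] norm mm 28.0 rows>= 0.7
rot units [ 0.083 -0.03   0.103] deg 4.1 | tilt-only units [ 0.082 -0.032  0.   ]
```

>>> move_arm(
  moves=[
    [[0.006, 0.03, 0, 0.04, -0.02, 0, 1], [0.006, 0.03, 0, 0.04, -0.02, 0, 1]],
  ],
)

```text
clock: 43.6
eef_pos: [0.5373, 0.0919, 0.1114]
tool_rot: [0.002, 1.0, -0.031, -0.004]
ft_force: [-5.1, -46.9, 10.7]
grip_width: 0.0146
```

```bash
python3 nut.py .5978 .0658 .85 1.0; python3 go.py .545 .065 .11 94
```

```text
eef [0.5373 0.0919 0.1114] r 0.0659 joint~ 0.979 f [ -5.1 -46.9  10.7] tq [-6.92  1.64  0.35] w 0.0146 t 43.6
0.85 [0.006, -0.019]
1.0 [0.006, 0.017]
eef [0.5373 0.0919 0.1114] tool_y 89.8 tz [-0.008 -0.062 -0.998] q [ 0.2   0.43 -0.08  1.08 -0.06  0.21] f [ -5.1 -46.9  10.7] w 0.0146 t 43.6
shift units [ 0.0155 -0.0538 -0.0029] norm mm 28.0 rows>= 0.7
rot units [ 0.119 -0.01   0.141] deg 5.5 | tilt-only units [ 0.119 -0.014  0.   ]
```

At the stop. Release, rise, move away and inspect everything.

>>> move_arm(
  moves=[
    [[0, -0.004, 0, 0.06, -0.01, 0, 1], [0, 0, 0, 0.06, 0, 0.05, 0.6], [0, 0, 0, 0, 0, 0.05, 0], [0, 0, 0, 0, 0, 0, -0.4], [0, 0, 0, 0, 0, 0, -0.4], [0, 0, 0.04, 0, 0, 0, -0.4], [0, 0, 0.06, 0, 0, 0, -0.4], [0, 0, 0.06, 0, 0, 0, -0.4]],
  ],
)

```text
clock: 44.27
eef_pos: [0.5284, 0.0837, 0.1878]
tool_rot: [-0.02, 1.0, -0.001, -0.011]
ft_force: [0.8, -0.4, -0.5]
grip_width: 0.0595
```

>>> move_arm(
  moves=[
    [[-0.04, 0, 0.06, 0, 0, 0, -0.4], [-0.07, 0, 0.04, 0, 0, 0, -0.4], [-0.08, 0, 0, 0, 0, 0, -0.4], [-0.08, 0, 0, 0, 0, 0, -0.4], [-0.08, 0, 0, 0, 0, 0, -0.4], [-0.06, 0, 0, 0, 0, 0, -0.4], [0, 0, 0, 0, 0, 0, -0.4]],
  ],
)

```text
clock: 44.85
eef_pos: [0.3228, 0.0879, 0.2471]
tool_rot: [-0.021, 1.0, 0.001, -0.001]
ft_force: [-0.0, 0.3, -0.1]
grip_width: 0.0601
```

```bash
python3 snap.py z1; python3 posts.py z1; python3 bur.py z1 .598 .0658 .1 .15; python3 bur.py z1 .614 -.163 .1 .15
```

```text
eef [0.3228 0.0879 0.2471] rot [-2.130e-02  9.998e-01  9.000e-04 -1.100e-03] f [-0.   0.3 -0.1] w 0.0601 t 44.85 q [ 0.26 -0.09 -0.35  1.32  0.    0.22]
top nut 3 post [ 0.5575 -0.1406  0.1345] r 0.0611 joint 0.948 32
top nut 2 post [ 0.5522 -0.0747  0.1351] r 0.0602 joint 0.118 32
top nut 1 post [0.54   0.0854 0.135 ] r 0.061 joint 0.895 27
side nut 3 post [ 0.5537 -0.1387  0.1349] r 0.0652 joint 0.954 25
side nut 2 post [ 0.5498 -0.0734  0.1352] r 0.0618 joint 0.154 30
side nut 1 post [0.5363 0.088  0.1352] r 0.0653 joint 0.914 32
side 179 mec [0.5932 0.0703 0.014 ] cyl [0.5964 0.0675] top z 0.1374 topmean [0.5934 0.0698 0.1356]
top 106 mec [0.5962 0.0675 0.0135] cyl None top z 0.1385 topmean [0.5959 0.0655 0.137 ]
side 140 mec [ 0.609  -0.1567  0.0134] cyl [ 0.6123 -0.1613] top z 0.1374 topmean [ 0.6097 -0.1579  0.1359]
top 105 mec [ 0.6128 -0.1603  0.0131] cyl None top z 0.1376 topmean [ 0.6119 -0.1602  0.1351]
```

View pics/top_z1.png

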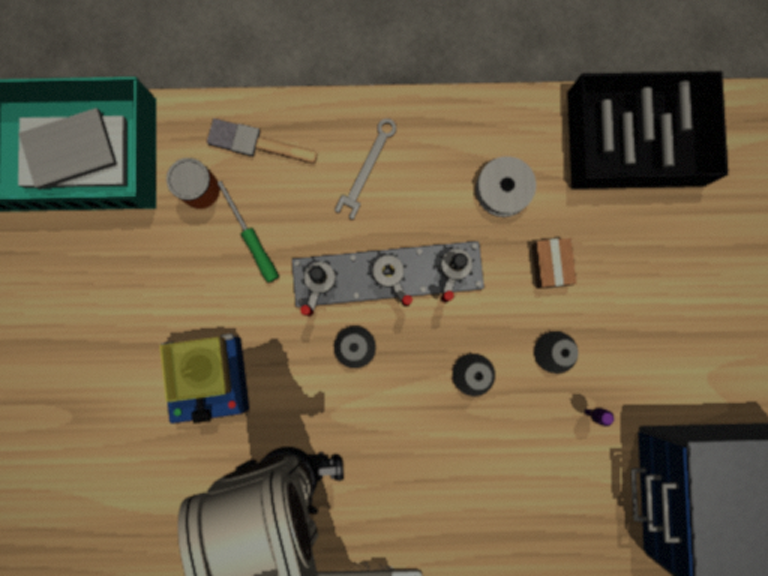

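View pics/side_z1.png

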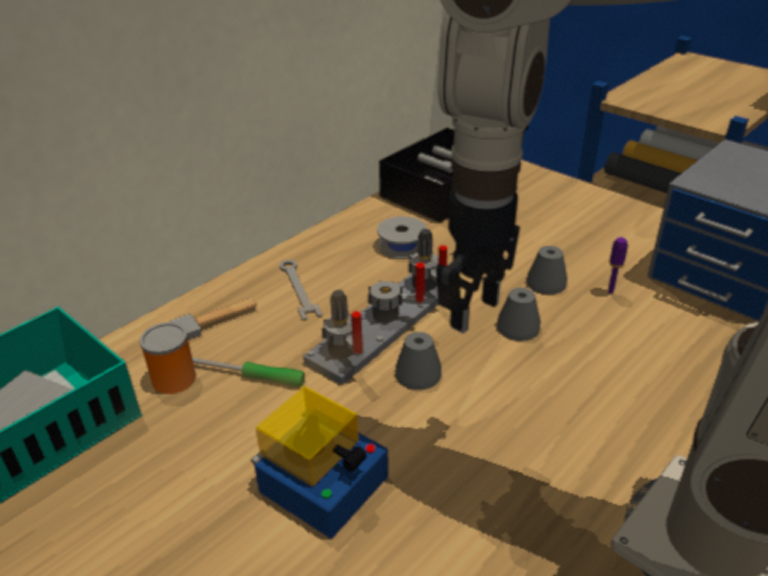

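>>> move_arm(
  moves=[
    [[0.06, -0.01, 0, 0, 0, 0, 1], [0.07, -0.012, 0, 0, 0, 0, 1], [0.07, -0.012, 0, 0, 0, 0, 1], [0.07, -0.012, 0, 0, 0, 0, 1], [0.07, -0.012, 0, 0, 0, 0, 1], [0.07, -0.012, -0.01, 0, 0, 0, 1], [0.02, 0, -0.02, 0, 0, 0, 1], [0, 0, 0, 0, 0, 0, 1]],
  ],
)

```text
clock: 45.62
eef_pos: [0.5654, 0.0528, 0.2296]
tool_rot: [-0.022, 1.0, 0.002, 0.008]
ft_force: [-0.6, 0.1, -0.8]
grip_width: 0.0003
```

```bash
python3 go.py .541 .053 .112 94
```

```text
eef [0.5654 0.0528 0.2296] tool_y 92.6 tz [ 0.016  0.004 -1.   ] q [0.09 0.37 0.15 1.34 0.   0.05] f [-0.6  0.1 -0.8] w 0.0003 t 45.62
shift units [-0.0489  0.0004 -0.2351] norm mm 120.1 rows>= 2.9
rot units [-0.009  0.03   0.048] deg 1.7 | tilt-only units [-0.008  0.03   0.   ]
```

>>> move_arm(
  moves=[
    [[-0.03, 0, 0, -0.008, 0.03, 0.048, 1], [-0.02, 0, -0.02, 0, 0, 0, 1], [0, 0, -0.04, 0, 0, 0, 1], [-0.002, 0, -0.04, 0, 0, 0, 1], [-0.002, 0, -0.04, 0, 0, 0, 1], [-0.002, 0, -0.04, 0, 0, 0, 1], [-0.002, 0, -0.03, 0, 0, 0, 1], [0, 0, 0, 0, 0, 0, 1]],
  ],
)

```text
clock: 46.28
eef_pos: [0.531, 0.0542, 0.1216]
tool_rot: [-0.039, 0.999, -0.0, -0.003]
ft_force: [-0.9, -0.6, -0.2]
grip_width: 0.0003
```

```bash
python3 go.py .541 .053 .112 94; python3 snap.py r1 side=190,150,280,230
```

```text
eef [0.531  0.0542 0.1216] tool_y 94.5 tz [-0.006 -0.001 -1.   ] q [ 0.1   0.39 -0.11  1.08 -0.    0.02] f [-0.9 -0.6 -0.2] w 0.0003 t 46.28
shift units [ 0.02   -0.0025 -0.0191] norm mm 13.9 rows>= 0.3
rot units [ 0.001 -0.011 -0.017] deg 0.6 | tilt-only units [ 0.001 -0.011  0.   ]
eef [0.531  0.0542 0.1216] rot [-3.930e-02  9.992e-01 -2.000e-04 -2.900e-03] f [-0.9 -0.6 -0.2] w 0.0003 t 46.2833 q [ 0.1   0.39 -0.11  1.08 -0.    0.02]
side crop [190, 150, 280, 230] scale 7.3
```

View pics/side_r1.png

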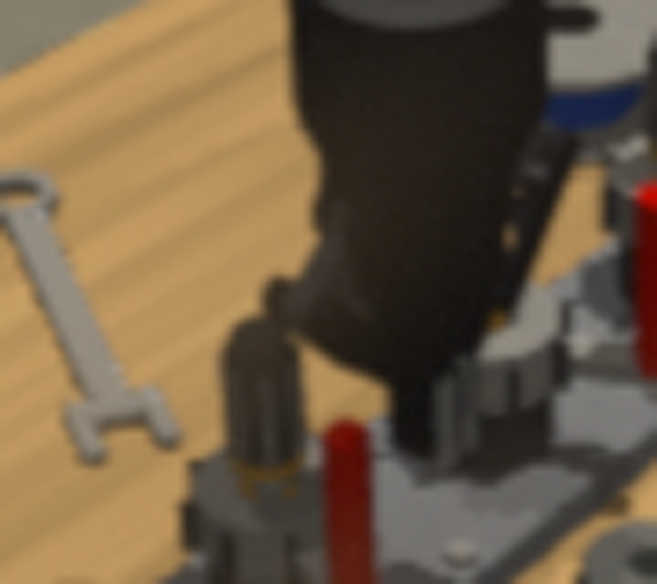

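>>> move_arm(
  moves=[
    [[0.012, 0, -0.01, 0, -0.011, -0.017, 1], [0.006, 0.01, -0.005, 0, 0, 0, 1], [0, 0.015, 0, 0, 0, 0, 1], [0, 0.015, 0, 0, 0, 0, 1]],
  ],
)

```text
clock: 46.72
eef_pos: [0.5463, 0.0709, 0.1209]
tool_rot: [-0.033, 0.999, -0.006, 0.007]
ft_force: [-0.3, -27.9, -3.3]
grip_width: -0.0002
```

```bash
python3 go.py .541 .053 .112 94
```

```text
eef [0.5463 0.0709 0.1209] tool_y 93.7 tz [ 0.015 -0.011 -1.   ] q [ 0.14  0.41 -0.08  1.06 -0.01  0.07] f [ -0.3 -27.9  -3.3] w -0.0002 t 46.72
shift units [-0.0105 -0.0358 -0.0178] norm mm 20.7 rows>= 0.5
rot units [0.02  0.028 0.009] deg 1.1 | tilt-only units [0.02  0.028 0.   ]
```

>>> move_arm(
  moves=[
    [[0, 0.02, 0, 0.02, 0.02, 0, 1], [0.002, 0.025, 0, 0.02, 0, 0, 1], [0.002, 0.03, 0, 0.02, 0, 0, 1]],
  ],
)

```text
clock: 46.97
eef_pos: [0.5459, 0.071, 0.1214]
tool_rot: [-0.021, 0.999, -0.034, -0.001]
ft_force: [-2.2, -48.0, 4.3]
grip_width: -0.0003
```

```bash
python3 go.py .541 .053 .112 94
```

```text
eef [0.5459 0.071  0.1214] tool_y 92.5 tz [-0.001 -0.068 -0.998] q [ 0.17  0.43 -0.06  1.1  -0.07  0.12] f [ -2.2 -48.    4.3] w -0.0003 t 46.97
shift units [-0.0098 -0.036  -0.0188] norm mm 20.9 rows>= 0.5
rot units [ 0.131 -0.     0.051] deg 4.2 | tilt-only units [ 0.131 -0.002  0.   ]
```

>>> move_arm(
  moves=[
    [[0, -0.02, 0, 0.06, 0, 0.02, 1], [0, -0.02, 0, 0.06, 0, 0.02, 1], [0, 0, 0.04, 0, 0, 0, 1], [0, 0, 0.05, 0, 0, 0, 1], [-0.03, 0, 0.05, 0, 0, 0, 1], [-0.06, -0.02, 0.03, 0, 0, 0, 1], [-0.08, -0.02, 0, 0, 0, 0, 1], [-0.08, -0.02, 0, 0, 0, 0, 1]],
  ],
)

```text
clock: 47.63
eef_pos: [0.427, 0.0184, 0.2129]
tool_rot: [-0.031, 1.0, -0.005, 0.005]
ft_force: [-0.5, -0.0, 0.7]
grip_width: 0.0001
```

>>> move_arm(
  moves=[
    [[-0.08, -0.02, 0, 0, 0, 0, 1], [-0.04, 0, 0, 0, 0, 0, 1], [0, 0, 0, 0, 0, 0, 1]],
  ],
)

```text
clock: 47.88
eef_pos: [0.3595, 0.0087, 0.2155]
tool_rot: [-0.031, 1.0, -0.004, 0.006]
ft_force: [0.1, -0.1, 0.6]
grip_width: -0.0001
```

```bash
python3 snap.py r2 top=190,140,340,250 side=190,120,330,250; python3 posts.py r2; python3 bur.py r2 .598 .0658 .1 .15
python3 go.py .558 -.172 .24 94
```

```text
eef [0.3595 0.0087 0.2155] rot [-0.0306  0.9995 -0.0044  0.0064] f [ 0.1 -0.1  0.6] w -0.0001 t 47.8833 q [ 0.03 -0.03 -0.38  1.21 -0.01 -0.03]
top crop [190, 140, 340, 250] scale 5.2
side crop [190, 120, 330, 250] scale 4.5
top nut 3 post [ 0.5577 -0.1404  0.1342] r 0.061 joint 0.952 34
top nut 2 post [ 0.5522 -0.075   0.135 ] r 0.0603 joint 0.114 33
top nut 1 post [0.5421 0.0906 0.1348] r 0.0608 joint 0.987 30
side nut 3 post [ 0.5539 -0.1386  0.1351] r 0.0651 joint 0.956 24
side nut 2 post [ 0.5497 -0.0737  0.1349] r 0.062 joint 0.151 31
side nut 1 post [0.5387 0.0934 0.1353] r 0.0651 joint 1.005 36
side 179 mec [0.5946 0.0688 0.014 ] cyl [0.5964 0.0673] top z 0.1378 topmean [0.5947 0.0689 0.1362]
top 104 mec [0.5963 0.0675 0.0135] cyl None top z 0.1379 topmean [0.5967 0.0669 0.1354]
eef [0.3635 0.0089 0.2159] tool_y 93.5 tz [ 0.017 -0.009 -1.   ] q [ 0.03 -0.03 -0.37  1.21 -0.01 -0.03] f [ 0.7 -0.6  0. ] w 0.0001 t 47.98
shift units [ 0.3891 -0.3618  0.0482] norm mm 266.7 rows>= 6.4
rot units [0.016 0.032 0.015] deg 1.2 | tilt-only units [0.016 0.032 0.   ]
```

View pics/top_r2.png

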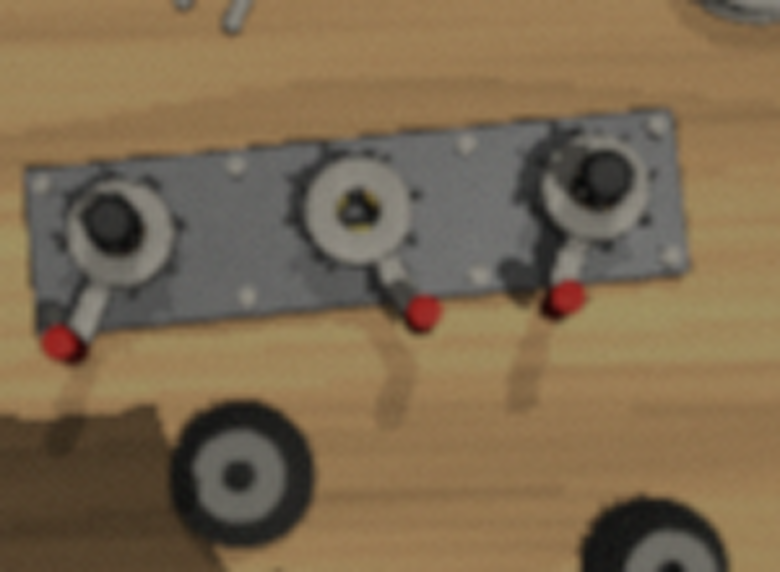

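>>> move_arm(
  moves=[
    [[0.03, -0.05, 0.02, 0.016, 0.03, 0.015, 1], [0.04, -0.055, 0.02, 0, 0, 0, 1], [0.05, -0.055, 0.01, 0, 0, 0, 1], [0.05, -0.055, 0, 0, 0, 0, 1], [0.055, -0.055, 0, 0, 0, 0, 1], [0.055, -0.05, 0, 0, 0, 0, 1], [0.05, -0.045, 0, 0, 0, 0, 1], [0.03, -0.01, 0, 0, 0, 0, 1]],
  ],
)

```text
clock: 48.65
eef_pos: [0.5632, -0.1852, 0.2426]
tool_rot: [-0.041, 0.999, -0.0, 0.008]
ft_force: [0.5, 0.5, -0.3]
grip_width: -0.0001
```

```bash
python3 go.py .557 -.175 .12 94
```

```text
eef [ 0.5632 -0.1852  0.2426] tool_y 94.8 tz [ 0.015 -0.    -1.   ] q [-0.32  0.42  0.25  1.39  0.   -0.4 ] f [ 0.5  0.5 -0.3] w -0.0001 t 48.65
shift units [-0.0124  0.0204 -0.2451] norm mm 123.1 rows>= 3.0
rot units [ 0.001  0.029 -0.025] deg 1.2 | tilt-only units [0.    0.029 0.   ]
```

>>> move_arm(
  moves=[
    [[-0.006, 0.01, 0, 0, 0.029, -0.025, 1], [-0.004, 0.006, -0.03, 0, 0, 0, 1], [-0.001, 0, -0.04, 0, 0, 0, 1], [-0.001, 0, -0.04, 0, 0, 0, 1], [-0.001, 0, -0.04, 0, 0, 0, 1], [-0.001, 0, -0.04, 0, 0, 0, 1], [-0.001, 0, -0.03, 0, 0, 0, 1], [0, 0, 0, 0, 0, 0, 1]],
  ],
)

```text
clock: 49.32
eef_pos: [0.5716, -0.1769, 0.1221]
tool_rot: [-0.035, 0.999, -0.0, 0.003]
ft_force: [-0.7, -0.2, -1.0]
grip_width: -0.0002
```

```bash
python3 go.py .557 -.172 .12 94; python3 snap.py r3 side=245,110,335,190
```

```text
eef [ 0.5716 -0.1769  0.1221] tool_y 94.0 tz [ 0.005 -0.001 -1.   ] q [-0.3   0.5   0.07  1.13  0.   -0.37] f [-0.7 -0.2 -1. ] w -0.0002 t 49.32
shift units [-0.0293  0.0098 -0.0042] norm mm 15.6 rows>= 0.4
rot units [ 0.001  0.01  -0.   ] deg 0.3 | tilt-only units [0.001 0.01  0.   ]
eef [ 0.5716 -0.1769  0.1221] rot [-3.500e-02  9.994e-01 -4.000e-04  2.700e-03] f [-0.7 -0.2 -1. ] w -0.0002 t 49.3167 q [-0.3   0.5   0.07  1.13  0.   -0.37]
side crop [245, 110, 335, 190] scale 7.3
```

View pics/side_r3.png

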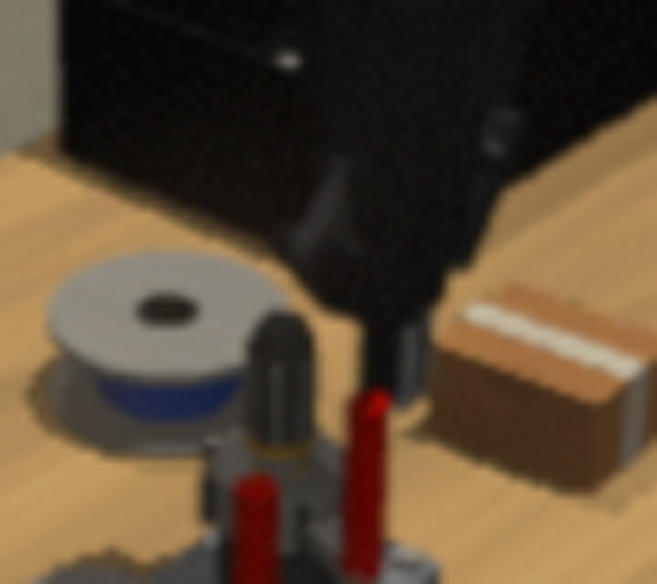

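>>> move_arm(
  moves=[
    [[-0.015, 0, 0, 0, 0.01, 0, 1], [-0.013, 0, 0, 0, 0, 0, 1], [0, 0.01, 0, 0, 0, 0, 1], [0, 0.02, 0, 0.01, 0, 0, 1], [0, 0.02, 0, 0.01, 0, 0, 1], [0, 0.025, 0, 0.02, 0, 0, 1]],
  ],
)

```text
clock: 49.92
eef_pos: [0.5621, -0.1569, 0.131]
tool_rot: [-0.029, 0.999, -0.013, 0.006]
ft_force: [1.1, -49.5, -16.4]
grip_width: -0.0002
```

```bash
python3 go.py .557 -.172 .12 94
```

```text
eef [ 0.5621 -0.1569  0.131 ] tool_y 93.4 tz [ 0.013 -0.025 -1.   ] q [-0.26  0.46  0.02  1.11 -0.02 -0.32] f [  1.1 -49.5 -16.4] w -0.0002 t 49.92
shift units [-0.0102 -0.0303 -0.022 ] norm mm 19.4 rows>= 0.5
rot units [0.047 0.025 0.021] deg 1.7 | tilt-only units [0.047 0.025 0.   ]
```

>>> move_arm(
  moves=[
    [[0, -0.02, 0, 0.03, 0.02, 0, 1], [0, -0.02, 0, 0.02, 0, 0.02, 1], [0, 0, 0.04, 0, 0, 0, 1], [0, 0, 0.05, 0, 0, 0, 1], [-0.03, 0, 0.05, 0, 0, 0, 1], [-0.06, 0, 0.03, 0, 0, 0, 1], [-0.08, 0, 0, 0, 0, 0, 1], [-0.08, 0, 0, 0, 0, 0, 1]],
  ],
)

```text
clock: 50.58
eef_pos: [0.441, -0.1772, 0.2216]
tool_rot: [-0.036, 0.999, -0.003, 0.007]
ft_force: [0.4, -0.7, 0.7]
grip_width: 0.0001
```

>>> move_arm(
  moves=[
    [[-0.08, 0.02, 0, 0, 0, 0, 1], [-0.06, 0, 0, 0, 0, 0, 1], [0, 0, 0, 0, 0, 0, 1]],
  ],
)

```text
clock: 50.83
eef_pos: [0.3626, -0.1635, 0.224]
tool_rot: [-0.035, 0.999, -0.003, 0.008]
ft_force: [-0.7, 1.3, -0.4]
grip_width: 0.0002
```

```bash
python3 snap.py r4; python3 posts.py r4; python3 bur.py r4 .598 .0658 .1 .15; python3 bur.py r4 .614 -.163 .1 .15
python3 - <<'E'
from h import *
# tilt of heads: axis at two heights (side) & guard/knob check
for n in("top","side"):
    c=load(n+"_r4.npz"); W=cloud(c)
    reg=(W[...,0]>.3)&(W[...,0]<.53)&(W[...,1]>.18)&(W[...,1]<.36)&(W[...,2]>.108)&(W[...,2]<.125)
    p=W[reg]; A=np.c_[p[:,:2],np.ones(len(p))]; s=np.linalg.lstsq(A,p[:,2],rcond=None)[0]; print(n,"hood top z",np.median(p[:,2]).round(4),"slope",s[:2].round(3),len(p))
E
```

```text
eef [ 0.3626 -0.1635  0.224 ] rot [-0.0354  0.9993 -0.0029  0.0081] f [-0.7  1.3 -0.4] w 0.0002 t 50.8333 q [-0.43  0.03 -0.29  1.23  0.   -0.5 ]
top nut 3 post [ 0.5585 -0.1371  0.1348] r 0.0615 joint 1.008 31
top nut 2 post [ 0.5519 -0.075   0.1352] r 0.0606 joint 0.117 30
top nut 1 post [0.5423 0.0908 0.1343] r 0.0607 joint 0.992 29
side nut 3 post [ 0.5556 -0.1353  0.1355] r 0.0649 joint 1.013 26
side nut 2 post [ 0.5497 -0.0737  0.1355] r 0.0621 joint 0.15 28
side nut 1 post [0.5389 0.0934 0.1352] r 0.0649 joint 1.007 36
side 181 mec [0.5946 0.0693 0.0141] cyl [0.5965 0.0676] top z 0.1376 topmean [0.5947 0.0697 0.1359]
top 106 mec [0.5964 0.0676 0.0134] cyl None top z 0.1374 topmean [0.5968 0.0678 0.1356]
side 139 mec [ 0.6097 -0.1565  0.0125] cyl [ 0.6129 -0.1612] top z 0.138 topmean [ 0.6099 -0.1588  0.1364]
top 105 mec [ 0.6129 -0.1607  0.0134] cyl None top z 0.1376 topmean [ 0.6134 -0.1612  0.1365]
top hood top z 0.1142 slope [-0.002  0.   ] 1547
side hood top z 0.1155 slope [ 0.011 -0.009] 1887
```

View pics/top_r4.png

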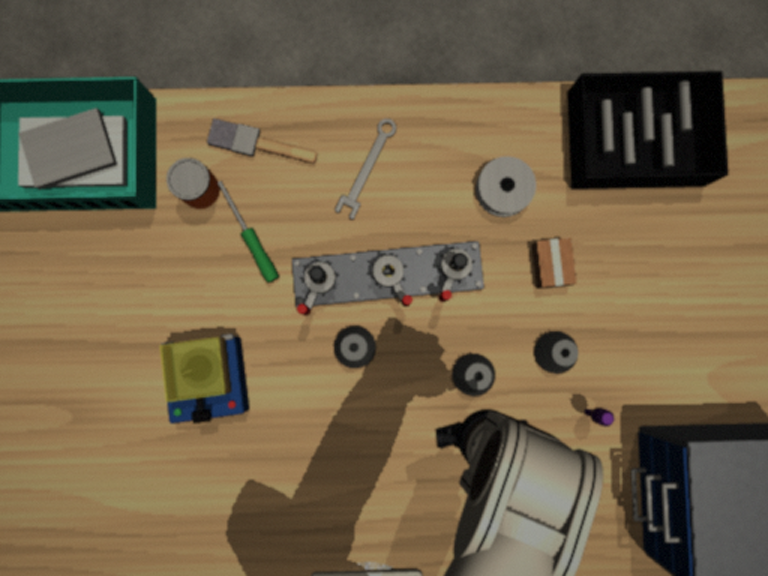

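View pics/side_r4.png

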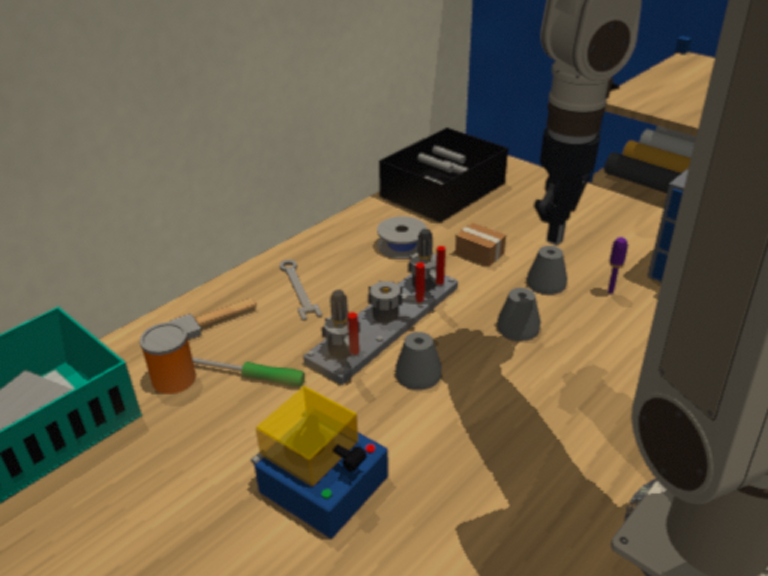

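Both nuts read about 1.0. The heads lie within about 2 mm of the home points with their tops at 0.137, the hood is level, and all the pots are empty. I'm handing the job in.

```bash
python3 -c "
from workcell import *
print(job_done()); print(get_obs()['clock'])"
```

```text
the job is handed in; nothing more can be done
None
the job is handed in; nothing more can be done
```

The job is done and handed in at about 51 s of robot time; no verdict was given.

- **Guard and lock:** I lifted the guard right back and it stayed open. I turned the knob to its stop, where the bar angle measured about 1.33 rad, then shut the guard. The hood is level again at its starting height.
- **Burrs:** Two burrs were present. One went into the right chuck and one into the left, each pressed onto the bore floor with 20–32 N. Their tops stand at 0.137 m, as they should when home. Their heads measure about 2 mm from the home points. I did not measure the heads' tilt directly.
- **Nuts:** After the first tightening the camera read the left nut at only about 0.90 and the right at 0.95, probably because my release dragged the levers back. I pushed both again with closed fingers, and they now read about 0.99–1.01.
- **Rest of the bench:** The wrench, screwdriver, spool, carton and tin look unmoved. The empty left pot was knocked a few centimetres aside during the run, but not by a planned move of mine. The arm ended clear of everything.
- **Camera disagreement:** The two cameras differed by 2–4 mm. I used the top view's positions, which agreed with where the burrs seated.

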